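# Sort the filter cubes from the tilt-out bin

### The job

The blue tilt-out bin holds filter cubes that have been inspected. Tilt the bin fully open by its tab, set every cube with a green tag in the green tray and every cube with a red tag in the red tray, and when the bin is empty tilt it fully shut again. Leave the beaker, the yellow tape roll and the red-capped bottle standing where they are.

Things in the scene. Friction and masses are not known exactly. Their poses are not given: they have to be found in the camera images.
- bin (a joint): tilt of the blue tilt-out bin about its bottom pivot: 0 = fully shut (upright), grows as its top tips forward towards the robot, 0.70 rad = fully open, against its stop. A few newtons at the tab move it; its stiff pivot (0.25 N m of friction) keeps it where it is left.
- bin_housing: grey fixed sheet-metal housing of the bin, 296 mm wide (y), 100 mm deep (x -6 to +94), with a flat hood from x = +14 to +94 mm whose top is at z = 106 mm. Origin on the table below the bin's pivot; -x points out of the front, the way the bin tilts. The cubes stand side by side in one row along y in the bin, hidden under the hood while it is shut.
- bin_pivot (a point): middle of the bin's pivot line (y), 30 mm above the table; fixed, axes as the housing's. From here the shut bin has: front panel 6 mm thick centred on x = 0, 73 mm high, 286 mm wide; inner floor 6 mm above the pivot, from x = 3 to 62 mm, 280 mm wide inside; back and side walls 30 mm high.
- bin_tab (a point): middle of the upper edge of the bin's pull tab, 104 mm from the pivot; moves with the bin, z up along the front panel, x to the back. The tab is blue, 70 mm wide, 8 mm thick, in the middle of the panel's upper edge; with the bin shut its top 28 mm stands free above the hood, so it can be pulled from behind or pinched.
- pass_tray: fixed green open tray, the pass nest: 170 (its x) x 76 (its y) x 18 mm, walls and floor 5 mm, so the space inside is 160 x 66 mm and takes three cubes in a row along its x. Origin on the table under its centre, z up.
- green_1_mid (a point): filter cube with a green tag (may be absent): black block 40 (x) x 36 (y) x 22 (z) mm, on top of which stands a green tag fin 24 (x) x 12 (y) x 20 (z) mm to be gripped across its 12 mm; 60 g, 42 mm high in all. This point is half-way up, 21 mm above its underside; z points up through the fin.
- green_2_mid (a point): filter cube with a green tag (may be absent): black block 40 (x) x 36 (y) x 22 (z) mm, on top of which stands a green tag fin 24 (x) x 12 (y) x 20 (z) mm to be gripped across its 12 mm; 60 g, 42 mm high in all. This point is half-way up, 21 mm above its underside; z points up through the fin.
- green_3_mid (a point): filter cube with a green tag (may be absent): black block 40 (x) x 36 (y) x 22 (z) mm, on top of which stands a green tag fin 24 (x) x 12 (y) x 20 (z) mm to be gripped across its 12 mm; 60 g, 42 mm high in all. This point is half-way up, 21 mm above its underside; z points up through the fin.
- reject_tray: fixed red open tray, the reject nest: 170 (its x) x 76 (its y) x 18 mm, walls and floor 5 mm, so the space inside is 160 x 66 mm and takes three cubes in a row along its x. Origin on the table under its centre, z up.
- red_1_mid (a point): filter cube with a red tag (may be absent): black block 40 (x) x 36 (y) x 22 (z) mm, on top of which stands a red tag fin 24 (x) x 12 (y) x 20 (z) mm to be gripped across its 12 mm; 60 g, 42 mm high in all. This point is half-way up, 21 mm above its underside; z points up through the fin.
- red_2_mid (a point): filter cube with a red tag (may be absent): black block 40 (x) x 36 (y) x 22 (z) mm, on top of which stands a red tag fin 24 (x) x 12 (y) x 20 (z) mm to be gripped across its 12 mm; 60 g, 42 mm high in all. This point is half-way up, 21 mm above its underside; z points up through the fin.
- red_3_mid (a point): filter cube with a red tag (may be absent): black block 40 (x) x 36 (y) x 22 (z) mm, on top of which stands a red tag fin 24 (x) x 12 (y) x 20 (z) mm to be gripped across its 12 mm; 60 g, 42 mm high in all. This point is half-way up, 21 mm above its underside; z points up through the fin.
- beaker_mid (a point): white plastic beaker, 56 mm diameter, 69 mm high, a bystander; centre.
- bottle_mid (a point): white bottle with a red cap, 50 mm diameter, 100 mm high, a bystander; centre.
- tape_mid (a point): yellow tape roll lying flat, 58 mm diameter, 19 mm high, a bystander; centre.
- stand (a point): foot of a fixed pipette stand, an obstacle: round base of 206 mm diameter, centre here, hung with pipettes and forks within 110 mm of this axis up to 310 mm above the table; stay clear of it with the wrist and gripper.

How it is judged:
On the way, in this order (a step that is already met when the one before it is completed fails the run):
1. the bin is tilted fully open (value of joint bin above 0.62 rad), for 0.2 s.
2. all the cubes lie in the trays of their colours (x of green_1_mid in the frame of pass_tray between -0.078 and 0.078 m and y of green_1_mid in the frame of pass_tray between -0.032 and 0.032 m and z of green_1_mid in the frame of pass_tray between 0 and 0.042 m and x of green_2_mid in the frame of pass_tray between -0.078 and 0.078 m and y of green_2_mid in the frame of pass_tray between -0.032 and 0.032 m and z of green_2_mid in the frame of pass_tray between 0 and 0.042 m and x of green_3_mid in the frame of pass_tray between -0.078 and 0.078 m and y of green_3_mid in the frame of pass_tray between -0.032 and 0.032 m and z of green_3_mid in the frame of pass_tray between 0 and 0.042 m and x of red_1_mid in the frame of reject_tray between -0.078 and 0.078 m and y of red_1_mid in the frame of reject_tray between -0.032 and 0.032 m and z of red_1_mid in the frame of reject_tray between 0 and 0.042 m and x of red_2_mid in the frame of reject_tray between -0.078 and 0.078 m and y of red_2_mid in the frame of reject_tray between -0.032 and 0.032 m and z of red_2_mid in the frame of reject_tray between 0 and 0.042 m and x of red_3_mid in the frame of reject_tray between -0.078 and 0.078 m and y of red_3_mid in the frame of reject_tray between -0.032 and 0.032 m and z of red_3_mid in the frame of reject_tray between 0 and 0.042 m), for 0.2 s.
3. the bin is shut again (value of joint bin below 0.05 rad), for 0.2 s.
At the end, for the whole second after the job is handed in: Every cube present lies at rest in the tray of its tag's colour (its centre inside the walls and less than 42 mm above the table, so not stacked or lying on a wall; any way up), and the bin is shut to within 0.05 rad (all of step 2 and linear speed of each of green_1, green_2, green_3, red_1, red_2, red_3 below 0.03 m/s and value of joint bin below 0.05 rad); the robot touches nothing.
It fails at once if the beaker is displaced by more than 50 mm (distance of beaker_mid from where it was at the start of the episode above 0.05 m).
It fails at once if the bottle is displaced by more than 50 mm (distance of bottle_mid from where it was at the start of the episode above 0.05 m).
It fails at once if the tape roll is displaced by more than 50 mm (distance of tape_mid from where it was at the start of the episode above 0.05 m).
Of green_1, green_2, green_3, red_1, red_2, red_3 only 4 to 6 are there at a start; the rules pass over those that are not, and their reading is None.
At some moment in a run one of green_1, green_2, green_3, red_1, red_2, red_3 may be knocked a few centimetres aside while the robot is not near it.
Once in a run the grip may slacken for a moment while it holds something.
It also fails if it takes over 210 s, if anything falls off the work surface, if the arm or the gripper's body presses on something with over 40 N, if the wrist force passes 120 N, or if a joint passes its speed limit or range.

### The arm

A 7-joint arm with a two-finger parallel gripper is mounted at the origin on a cart in front of the work surface, level with it; the furniture and walls round the work are solid. World frame = base frame: x ahead of the robot, y to its left, z up, the work surface at z = 0. Lengths are in m, angles in rad, forces in N, time in s.
With the tool pointing down it reaches from about 0.4 to 0.85 m from the base axis. Payload 4.5 kg.
Tool frame: the origin (TCP) lies on the centre line of the jaws, within the pads' length; the fingertips stand 11 mm ahead of it and the grasp point (between the pads) lies 8 mm behind it; z points along the fingers, y is the line along which they close (so a half turn about z gives the same grasp; the last joint's range is limited). The gripper opens to 88 mm and grips with 3 to 60 N. Pads are 18 mm wide; open, the fingers measure 123 mm over their backs; the gripper's body (75 mm by 187 mm) begins 45 mm behind the grasp point.
Start: joints at [1.204, 0.689, -0.195, 1.565, 0.157, 0.902, -0.215], TCP at [0.244, -0.575, 0.25] pointing down, gripper open.
Joint ranges: [-3.01, 3.01], [-0.46, 2.08], [-1.47, 1.51], [0.13, 2.56], [-1, 4.14], [0.04, 2.09], [-2.66, 2.66]. Speed limits (rad/s): [2.57, 2.57, 3.14, 3.14, 3.14, 3.14, 3.14].

### API

Orientations are given as a unit quaternion [x, y, z, w].
In Python, from plant import * gives the robot as it stands. The module is installed in compiled form; this text tells all that it offers.
- The arm moves only by the tool send_rows, never from a script. Its argument "motion" is a list of rows, each an object of numbers: "x", "y", "z": the shift along the tool's x, y, z in cm; "rx", "ry", "rz": the turn, a rotation vector about the tool's x, y, z in rad; "jaw": the finger opening in cm, from 0 to 8.81. In form: [{"x": .., "y": .., "z": .., "rx": .., "ry": .., "rz": .., "jaw": ..}, ...]. A call has exactly 5 rows; each row shifts and turns the commanded pose from where the row before left it, along the tool's axes as they then stand; what a row does not reach is not made up. A row lasts 1/10 s, in which the tool goes at most 50 mm and 8.59 degrees, less where a joint would pass 70% of its speed; a pose out of reach is approached as far as the arm can. A call is refused whole if a number of a shift passes 5 or a number of a turn 0.15, either way. A call with a gripper value outside its range is refused whole. The fingers move at their own pace and stop on an object; "grip_force" is the grip in N (left out, the last holds). Time passes only in rows, so rows that do not move let the fingers close, or fill a call up. It gives the time, the measured TCP pose, the force, the opening and the grip force at its end, in the units of the state.
- get_state(): the state, without advancing time (a new reading comes with each control period).
- snapshot(name): name is "side" or "top" or "wrist"; returns a dict with "img" (384x512x3 uint8, red, green, blue), "vertical_fov" (degrees; the focal length in pixels is half the picture's height over the tangent of half this angle, whatever the lens; pixels are square), "cx", "cy" (the principal point, pixels), "extrinsics" (4x4, takes a point from camera to world coordinates). Camera axes: x right, y up, looking along -z (the intrinsics and any distortion apply to the point x, -y, -z); pixel columns grow to the right and rows downward; lengths in m; the calibration is good to about 2 mm. The wrist camera is an equidistant fisheye: a pixel r from the principal point sees the ray r / f radians off the axis. A picture is of the moment at which its call begins. There is no depth.
- finish_job(): hands the job in; it is judged then, once.
The state is a dict: "clock": time; "q": joint angles; "qd": joint speeds; "joint_torque": joint torques, N m; "tool_pos": TCP position; "eef_rot": TCP orientation; "contact_force": force on the tool from outside, world axes, zero at the start; "moment": the same for the moment, N m; "opening": opening from 0.0 (shut) to 1.0 (fully open); "finger_force": force on a finger pad.
Only numpy, scipy, OpenCV 4.12 (cv2) and the standard library are available. Lean on these libraries where they do the work, as an engineer would, in place of code of your own. Each camera call takes 0.05 s, during which the arm holds its last target. There are 200 camera calls.

## Working session

There is one attempt and no reset: what is moved stays moved. The work goes in short steps, Python scripts to look and compute and a tool call to move; the robot and the scene stay as the last step left them, time stands still between calls to the robot, and variables do not carry over. Pictures are saved under pics/ and viewed, at most 14 in all, crops included, and the job is handed in when it is done.

Besides the shell and the picture viewer there is one more tool, called after "Request:" by a JSON object that holds its "fn" and its "kwargs", one argument or row to a line. send_rows: Moves the arm, as the interface text tells. Its arguments: {"type":"object","properties":{"motion":{"type":"array"},"grip_force":{"type":"number"}},"required":["motion"]}

```bash
mkdir -p pics
cat > h.py <<'E'
from plant import *
import numpy as np, cv2
from scipy.spatial.transform import Rotation as R
def snap(n,save=None):
    s=snapshot(n)
    if save: cv2.imwrite('pics/'+save+'.png',s['img'][:,:,::-1])
    return s
def ray(s,u,v):
    h=s['img'].shape[0]; f=h/2/np.tan(np.radians(s['vertical_fov'])/2)
    a=np.array([u-s['cx'],v-s['cy']],float)
    if s.get('fish'):
        r=np.hypot(*a); t=r/f; d=np.array([a[0]/r*np.sin(t),-a[1]/r*np.sin(t),-np.cos(t)]) if r>1e-6 else np.array([0,0,-1.])
    else: d=np.array([a[0]/f,-a[1]/f,-1])
    E=np.array(s['extrinsics']); d=E[:3,:3]@d
    return E[:3,3],d/np.linalg.norm(d)
def onz(s,u,v,z):
    o,d=ray(s,u,v); return o+d*(z-o[2])/d[2]
def tri(s1,p1,s2,p2):
    o1,d1=ray(s1,*p1);o2,d2=ray(s2,*p2)
    A=np.stack([d1,-d2],1); t=np.linalg.lstsq(A,o2-o1,rcond=None)[0]
    a,b=o1+d1*t[0],o2+d2*t[1]; return (a+b)/2,np.linalg.norm(a-b)
def blobs(img,hue,amin=30,smin=110,vmin=50):
    hsv=cv2.cvtColor(img,cv2.COLOR_RGB2HSV); H=hsv[:,:,0].astype(int)
    d=np.abs((H-hue+90)%180-90); m=((d<12)&(hsv[:,:,1]>smin)&(hsv[:,:,2]>vmin)).astype(np.uint8)
    n,l,st,c=cv2.connectedComponentsWithStats(m)
    return [(c[i].round(1),st[i]) for i in range(1,n) if st[i][4]>=amin],m
E
python3 - <<'E'
from h import *
st=get_state(); print(st)
ims=[]
for n in ['top','side','wrist']:
    s=snap(n,n+'0'); print(n,s['vertical_fov'],s['cx'],s['cy'],np.round(s['extrinsics'],3).tolist())
    for nm,h in [('red',0),('green',60),('blue',110),('yel',28)]:
        for c,t in blobs(s['img'],h)[0]: print(nm,c,t)
E
```

```text
{'clock': 0.0, 'q': array([ 1.20380335,  0.68992797, -0.19448984,  1.56633748,  0.15733051,
        0.90245909, -0.21511151]), 'qd': array([ 0.00090498, -0.00231187, -0.00066311, -0.00127076, -0.00059188,
        0.00055747, -0.00102307]), 'joint_torque': array([-6.29900733e-04, -5.27567124e+01, -1.26692958e+00, -1.53429937e+01,
       -5.25590801e-02,  6.55801938e-03,  1.48384242e-04]), 'tool_pos': array([ 0.24355102, -0.57495131,  0.24894609]), 'eef_rot': array([ 9.79980156e-01,  1.99093288e-01, -2.53376898e-04, -8.32066228e-04]), 'contact_force': array([-0.40492316,  1.12254959,  0.3177615 ]), 'moment': array([ 0.018444  , -0.01112485, -0.02705995]), 'finger_force': 0.0, 'opening': 0.9999973347320598}
top 57.47590662847041 254.34373540454476 186.8713257061626 [[-0.004, 0.993, -0.12, 0.398], [-1.0, -0.003, 0.005, -0.063], [0.005, 0.12, 0.993, 1.27], [0.0, 0.0, 0.0, 1.0]]
red [502.5  65. ] [498  59  12  11  46]
red [372.3 175.2] [368 171  10   9  74]
red [318.9 226.1] [307 202  23  49 226]
red [ 97.4 218.2] [ 91 215  14   8  36]
green [144.  189.4] [135 183  12  21  33]
green [131.8
[... 1815 characters left out ...]
 [  9.9 374.7] [  3 369  18  12  60]
blue [112.1 380. ] [ 91 369  39  15 177]
yel [505.8  82.3] [505  67   2  31  36]
yel [318.  115.3] [313 114  11   5  32]
yel [158.8 181. ] [155 178   8   7  40]
yel [170.8 199.1] [166 195  11   9  42]
yel [308.3 229.8] [299 222  20  16 251]
wrist 65.70646984690485 258.88863731859954 189.13452372935117 [[0.39, 0.889, 0.239, 0.307], [-0.921, 0.377, 0.099, -0.55], [-0.002, -0.258, 0.966, 0.384], [0.0, 0.0, 0.0, 1.0]]
red [103.7  21.4] [ 73   0  62  44 834]
blue [347.5  13.8] [ 303    0   97   43 2080]
yel [ 83.9 270. ] [ 73 246  27  50 621]
yel [433.7 269.9] [419 246  27  50 612]
yel [400.4 311. ] [232 291 266  36 839]
yel [401.6 375.8] [393 369  14  15  79]
```

View pics/top0.png

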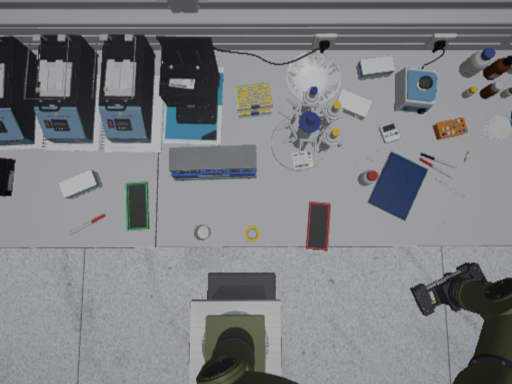

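View pics/side0.png

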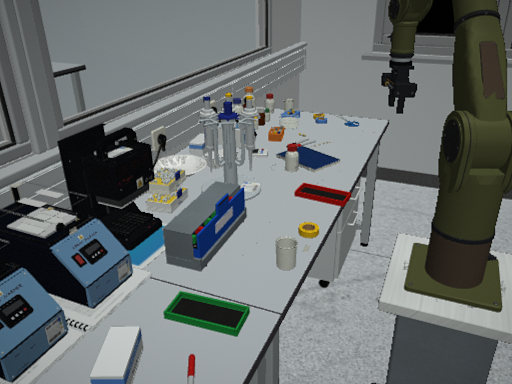

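Top view: the green tray is at (137,206), the red tray at (318,226) and the housing with its blue panel around (213,165). The stand is at (298,140), the beaker at (203,232), the tape roll at (252,233) and the bottle at (371,177). The side view shows the blue tab near (232,205).

Run:
```python
from h import *
t=snap('top');s=snap('side')
def hull(sn,hue,box,smin=90,vmin=35):
    _,m=blobs(sn['img'],hue,smin=smin,vmin=vmin); x0,y0,x1,y1=box
    k=np.zeros_like(m);k[y0:y1,x0:x1]=m[y0:y1,x0:x1]
    p=cv2.findNonZero(k); return cv2.boxPoints(cv2.minAreaRect(p)),p.reshape(-1,2)
for nm,hue,bt in [('green',60,(120,178,155,235)),('red',0,(300,195,335,255)),('panel',115,(168,160,262,182))]:
    c,p=hull(t,hue,bt)
    z=.018 if nm!='panel' else .103
    print(nm,c.round(1).tolist()); P=np.array([onz(t,u,v,z) for u,v in c]); print(P.round(3).tolist(),P.mean(0).round(3))
for nm,hue,b in [('green',60,(155,285,255,340)),('red',0,(290,180,355,210))]:
    c,p=hull(s,hue,b)
    q=cv2.approxPolyDP(cv2.convexHull(p),4,True).reshape(-1,2)
    print(nm,'side',[(onz(s,u,v,.018)).round(3).tolist() for u,v in q])
c,p=hull(t,28,(240,222,262,246)); print('tape',onz(t,*c.mean(0),.019).round(3))
c,p=hull(s,28,(296,218,322,242)); print('tape',onz(s,*c.mean(0),.0095).round(3))
print('beaker',onz(t,203,231,.069).round(3),'bottle',onz(t,371.5,175,.1).round(3),'stand',onz(t,299,142,.0).round(3))
a=cv2.resize(t['img'][140:190,160:270],None,fx=7,fy=6,interpolation=cv2.INTER_CUBIC)[:, :770]
b=cv2.resize(s['img'][180:268,160:255],None,fx=6,fy=6,interpolation=cv2.INTER_CUBIC)
cv2.imwrite('pics/a.png',a[:,:,::-1]);cv2.imwrite('pics/b.png',b[:,:,::-1])
```

```text
green [[124.80000305175781, 182.8000030517578], [145.89999389648438, 181.8000030517578], [148.10000610351562, 228.39999389648438], [127.0, 229.39999389648438]]
[[0.565, 0.397, 0.018], [0.569, 0.321, 0.018], [0.402, 0.308, 0.018], [0.399, 0.383, 0.018]] [0.484 0.352 0.018]
red [[305.5, 248.60000610351562], [309.1000061035156, 201.39999389648438], [330.6000061035156, 203.0], [327.0, 250.1999969482422]]
[[0.329, -0.249, 0.018], [0.496, -0.265, 0.018], [0.49, -0.342, 0.018], [0.323, -0.325, 0.018]] [ 0.41  -0.295  0.018]
panel [[170.89999389648438, 170.1999969482422], [254.0, 167.89999389648438], [254.1999969482422, 175.39999389648438], [171.10000610351562, 177.6999969482422]]
[[0.596, 0.213, 0.103], [0.603, -0.068, 0.103], [0.578, -0.068, 0.103], [0.571, 0.211, 0.103]] [0.587 0.072 0.103]
green side [[0.396, 0.324, 0.018], [0.39, 0.398, 0.018], [0.555, 0.41, 0.018], [0.57, 0.323, 0.018], [0.407, 0.311, 0.018]]
red side [[0.321, -0.321, 0.018], [0.33, -0.22, 0.018], [0.486, -0.239, 0.018], [0.498, -0.275, 0.018], [0.481, -0.341, 0.018]]
tape [ 0.383 -0.058  0.019]
tape [ 0.384 -0.062  0.009]
beaker [0.392 0.106 0.069] bottle [ 0.578 -0.465  0.1  ] stand [ 0.719 -0.236  0.   ]
```

View pics/a.png

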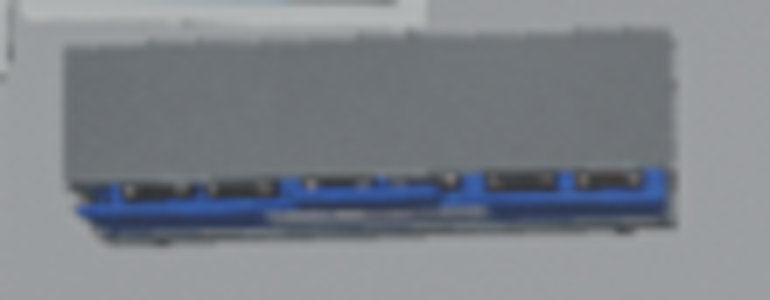

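View pics/b.png

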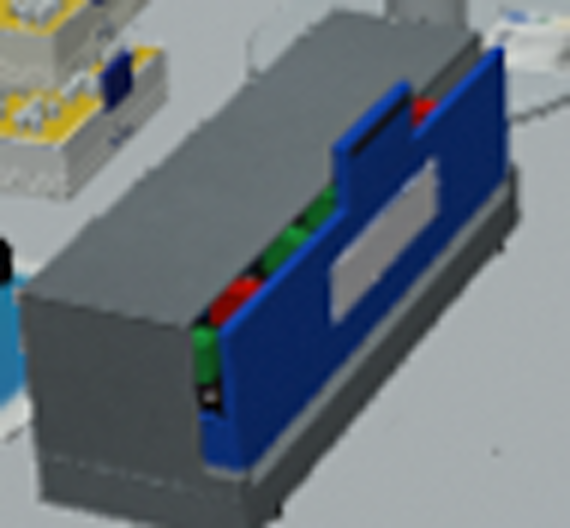

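Six cubes seem possible. In the side crop, green, red, green and green fins show left of the tab and a red one right of it. Tab top edge in the crop: side (335,150)–(410,88), top (300,190)–(443,188).

```bash
cat >> h.py <<'E'
def tool(yaw,pitch,roll=0):
    # tool x = world heading yaw, z down; pitch>0 tilts z forward (tool x-wards)
    b=R.from_euler('z',yaw)*R.from_euler('x',np.pi)
    return b*R.from_euler('y',pitch)
def path(wps):
    """wps: (x,y,z,yaw,pitch,nrows,jaw)"""
    st=get_state(); p=np.array(st['tool_pos']); r=R.from_quat(st['eef_rot']); rows=[]
    for x,y,z,yaw,pi,n,jaw in wps:
        for k in range(n,0,-1):
            tp=np.array([x,y,z]); tr=tool(yaw,pi)
            d=r.inv().apply((tp-p)/k)*100; w=(r.inv()*tr).as_rotvec()/k
            d=d.round(1); w=w.round(3)
            if max(abs(d))>5 or np.linalg.norm(w)>.15: print('BIG',d,w)
            p=p+r.apply(d/100); r=r*R.from_rotvec(w)
            rows.append((d,w,jaw))
    f=lambda v:('%g'%(v+0))
    for i,(d,w,j) in enumerate(rows):
        if i%5==0: print('--')
        print('{'+','.join('"%s":%s'%(n,f(v)) for n,v in zip(['x','y','z','rx','ry','rz','jaw'],list(d)+list(w)+[j]) if v or n=='jaw')+'}')
def yp():
    st=get_state(); r=R.from_quat(st['eef_rot']).as_matrix()
    print(round(st['clock'],1),st['tool_pos'].round(4),'yaw %.3f pitch %.3f y.z %.3f'%(np.arctan2(r[1,0],r[0,0]),np.arctan2(r[0,2],-r[2,2]),r[2,1]),'F',st['contact_force'].round(1),'ff',round(float(st['finger_force']),1),'open cm %.2f'%(st['opening']*8.81))
E
python3 - <<'E'
from h import *
t=snap('top');s=snap('side')
c=[(169.3,170.8),(256,167.8),(256,145),(169.3,147.5)]
P=np.array([onz(t,u,v,.106) for u,v in c]);print('hood',P.round(3).tolist(),P.mean(0))
for a,b in [((202.9,171.7),(215.8,205)),((223.3,171.3),(228.5,194.7)),((169.3,170.8),(160+187/6,180+328/6)),((169.3,147.5),(160+22/6,180+290/6))]:
    print(tri(t,a,s,b))
path([(.40,-.35,.25,.2,0,6,8.8),(.44,.0,.25,.03,0,9,0)])
E
```

```text
hood [[0.594, 0.217, 0.106], [0.603, -0.075, 0.106], [0.682, -0.075, 0.106], [0.674, 0.219, 0.106]] [0.63814947 0.07173753 0.106     ]
(array([0.58780584, 0.10147882, 0.12802556]), np.float64(0.0022401308295190267))
(array([0.58721612, 0.03345501, 0.12693851]), np.float64(0.0018282319800732594))
(array([0.59496644, 0.21822913, 0.10280503]), np.float64(0.0013167167398227065))
(array([0.67405945, 0.21954469, 0.10378731]), np.float64(0.000706610990091485))
--
{"x":3.9,"y":-2.4,"rz":0.033,"jaw":8.8}
{"x":3.8,"y":-2.6,"rz":0.034,"jaw":8.8}
{"x":3.7,"y":-2.7,"rz":0.033,"jaw":8.8}
{"x":3.6,"y":-2.8,"rz":0.034,"jaw":8.8}
{"x":3.5,"y":-2.9,"rz":0.033,"jaw":8.8}
--
{"x":3.3,"y":-3.1,"rz":0.034,"jaw":8.8}
{"x":1.2,"y":-3.7,"rz":0.019,"jaw":0}
{"x":1.1,"y":-3.7,"rz":0.019,"jaw":0}
{"x":1.1,"y":-3.8,"rz":0.019,"jaw":0}
{"x":1,"y":-3.8,"rz":0.019,"jaw":0}
--
{"x":0.9,"y":-3.8,"rz":0.019,"jaw":0}
{"x":0.9,"y":-3.8,"rz":0.019,"jaw":0}
{"x":0.8,"y":-3.9,"rz":0.019,"jaw":0}
{"x":0.7,"y":-3.8,"rz":0.018,"jaw":0}
{"x":0.6,"y":-3.9,"rz":0.019,"jaw":0}
```

Request:
{"fn": "send_rows", "kwargs": {
  "motion": [
    {"x": 3.9,"y": -2.4,"rz": 0.033,"jaw": 8.8},
    {"x": 3.8,"y": -2.6,"rz": 0.034,"jaw": 8.8},
    {"x": 3.7,"y": -2.7,"rz": 0.033,"jaw": 8.8},
    {"x": 3.6,"y": -2.8,"rz": 0.034,"jaw": 8.8},
    {"x": 3.5,"y": -2.9,"rz": 0.033,"jaw": 8.8}
  ]
}}

```text
schema error: expected keys x, y, z, rx, ry, rz, jaw
```

Request:
{"fn": "send_rows", "kwargs": {
  "motion": [
    {"x": 3.3,"y": -3.1,"rz": 0.034,"jaw": 8.8},
    {"x": 1.2,"y": -3.7,"rz": 0.019,"jaw": 0},
    {"x": 1.1,"y": -3.7,"rz": 0.019,"jaw": 0},
    {"x": 1.1,"y": -3.8,"rz": 0.019,"jaw": 0},
    {"x": 1,"y": -3.8,"rz": 0.019,"jaw": 0}
  ]
}}

```text
schema error: expected keys x, y, z, rx, ry, rz, jaw
```

Request:
{"fn": "send_rows", "kwargs": {
  "motion": [
    {"x": 0.9,"y": -3.8,"rz": 0.019,"jaw": 0},
    {"x": 0.9,"y": -3.8,"rz": 0.019,"jaw": 0},
    {"x": 0.8,"y": -3.9,"rz": 0.019,"jaw": 0},
    {"x": 0.7,"y": -3.8,"rz": 0.018,"jaw": 0},
    {"x": 0.6,"y": -3.9,"rz": 0.019,"jaw": 0}
  ]
}}

```text
schema error: expected keys x, y, z, rx, ry, rz, jaw
```

Run:
```python
from h import *
yp(); s=snap('wrist','w1'); s['fish']=1
for c,t in blobs(s['img'],115,60)[0]: print(c,t)
path([(.56,.07,.20,.029,0,4,0),(.625,.07,.20,.029,0,2,0),(.625,.07,.128,.029,0,4,0)])
```

```text
0.3 [ 0.2438 -0.5754  0.2496] yaw 0.401 pitch -0.000 y.z -0.000 F [-0.3  0.8 -0.3] ff 0.0 open cm 8.80
[346.8  13.8] [ 302    0   97   43 2092]
BIG [ 13.6 -11.8   1.2] [-0.     0.     0.093]
BIG [ 12.4 -13.    1.3] [-0.     0.     0.093]
BIG [ 11.2 -14.1   1.2] [-0.     0.     0.093]
BIG [  9.8 -15.    1.3] [-0.     0.     0.093]
--
{"x":13.6,"y":-11.8,"z":1.2,"rz":0.093,"jaw":0}
{"x":12.4,"y":-13,"z":1.3,"rz":0.093,"jaw":0}
{"x":11.2,"y":-14.1,"z":1.2,"rz":0.093,"jaw":0}
{"x":9.8,"y":-15,"z":1.3,"rz":0.093,"jaw":0}
{"x":3.2,"y":0.1,"jaw":0}
--
{"x":3.3,"y":0.1,"jaw":0}
{"z":1.8,"jaw":0}
{"z":1.8,"jaw":0}
{"z":1.8,"jaw":0}
{"z":1.8,"jaw":0}
```

View pics/w1.png

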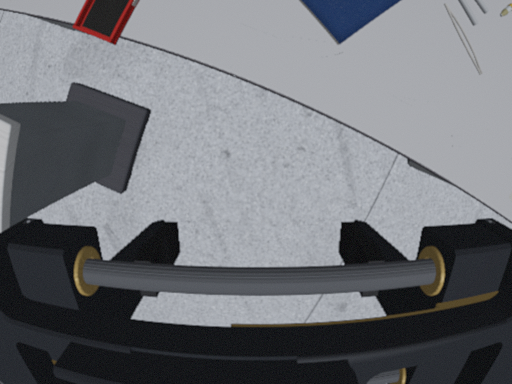

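The arm has not moved: all seven keys are required. The wrist view shows the start place, with the red tray at (105,15) and the fingers along the bottom.

Request:
{"fn": "send_rows", "kwargs": {
  "motion": [
    {"x": 3.9,"y": -2.4,"z": 0,"rx": 0,"ry": 0,"rz": 0.033,"jaw": 8.8},
    {"x": 3.8,"y": -2.6,"z": 0,"rx": 0,"ry": 0,"rz": 0.034,"jaw": 8.8},
    {"x": 3.7,"y": -2.7,"z": 0,"rx": 0,"ry": 0,"rz": 0.033,"jaw": 8.8},
    {"x": 3.6,"y": -2.8,"z": 0,"rx": 0,"ry": 0,"rz": 0.034,"jaw": 8.8},
    {"x": 3.5,"y": -2.9,"z": 0,"rx": 0,"ry": 0,"rz": 0.033,"jaw": 8.8}
  ]
}}

```text
clock: 0.9
tool_pos: [0.3757, -0.3865, 0.2499]
eef_rot: [0.993, 0.116, 0.0, 0.0]
contact_force: [0.3, -1.0, 0.4]
opening: 1.0
finger_force: 0.0
```

Request:
{"fn": "send_rows", "kwargs": {
  "motion": [
    {"x": 3.3,"y": -3.1,"z": 0,"rx": 0,"ry": 0,"rz": 0.034,"jaw": 8.8},
    {"x": 1.2,"y": -3.7,"z": 0,"rx": 0,"ry": 0,"rz": 0.019,"jaw": 0},
    {"x": 1.1,"y": -3.7,"z": 0,"rx": 0,"ry": 0,"rz": 0.019,"jaw": 0},
    {"x": 1.1,"y": -3.8,"z": 0,"rx": 0,"ry": 0,"rz": 0.019,"jaw": 0},
    {"x": 1,"y": -3.8,"z": 0,"rx": 0,"ry": 0,"rz": 0.019,"jaw": 0}
  ]
}}

```text
clock: 1.4
tool_pos: [0.4178, -0.1933, 0.2499]
eef_rot: [0.998, 0.061, 0.0, 0.0]
contact_force: [1.2, -0.3, -1.1]
opening: 0.659
finger_force: 0.0
```

Request:
{"fn": "send_rows", "kwargs": {
  "motion": [
    {"x": 0.9,"y": -3.8,"z": 0,"rx": 0,"ry": 0,"rz": 0.019,"jaw": 0},
    {"x": 0.9,"y": -3.8,"z": 0,"rx": 0,"ry": 0,"rz": 0.019,"jaw": 0},
    {"x": 0.8,"y": -3.9,"z": 0,"rx": 0,"ry": 0,"rz": 0.019,"jaw": 0},
    {"x": 0.7,"y": -3.8,"z": 0,"rx": 0,"ry": 0,"rz": 0.018,"jaw": 0},
    {"x": 0.6,"y": -3.9,"z": 0,"rx": 0,"ry": 0,"rz": 0.019,"jaw": 0}
  ]
}}

```text
clock: 1.9
tool_pos: [0.4402, 0.0015, 0.2499]
eef_rot: [1.0, 0.015, 0.0, -0.0]
contact_force: [1.0, -0.4, -1.0]
opening: 0.204
finger_force: 0.0
```

Run:
```python
s=open('h.py').read()
s=s.replace(" if v or n=='jaw')"," )").replace("""'"%s":%s'%(n,f(v))""","""'"%s":%s'%(n,f(v))""")
open('h.py','w').write(s)
from h import *
yp(); s=snap('wrist','w2'); s['fish']=1
for c,t in blobs(s['img'],115,60)[0]: print(c,t)
path([(.54,.07,.20,.029,0,4,0),(.63,.07,.20,.029,0,2,0),(.63,.07,.128,.029,0,4,0)])
```

```text
1.9 [0.4402 0.0015 0.2499] yaw 0.029 pitch 0.001 y.z 0.000 F [ 1.  -0.4 -1. ] ff 0.0 open cm 1.80
[208.7  35.1] [  68   14  270   46 5248]
--
{"x":2.5,"y":-1.4,"z":1.3,"rx":-0.001,"ry":-0.001,"rz":0.003,"jaw":0}
{"x":2.5,"y":-1.4,"z":1.2,"rx":-0.001,"ry":0,"rz":0.002,"jaw":0}
{"x":2.5,"y":-1.4,"z":1.3,"rx":-0.002,"ry":-0.001,"rz":0.003,"jaw":0}
{"x":2.6,"y":-1.5,"z":1.2,"rx":-0.001,"ry":0,"rz":0.002,"jaw":0}
{"x":4.5,"y":0.1,"z":0,"rx":0,"ry":0,"rz":0,"jaw":0}
--
{"x":4.5,"y":0.2,"z":0,"rx":0,"ry":0,"rz":0,"jaw":0}
{"x":0,"y":0,"z":1.8,"rx":0,"ry":0,"rz":0,"jaw":0}
{"x":0,"y":0,"z":1.8,"rx":0,"ry":0,"rz":0,"jaw":0}
{"x":0,"y":0,"z":1.8,"rx":0,"ry":0,"rz":0,"jaw":0}
{"x":0,"y":0,"z":1.8,"rx":0,"ry":0,"rz":0,"jaw":0}
```

View pics/w2.png

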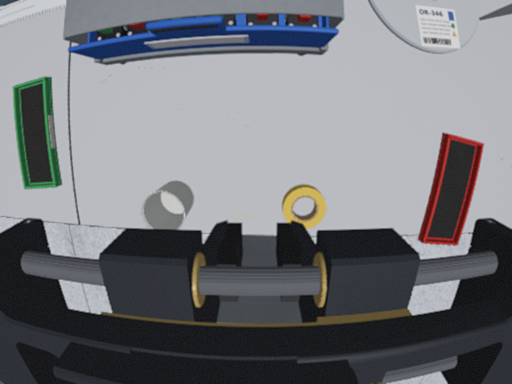

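The wrist view shows the bin's panel at rows 14–60 (columns 68–338), the beaker at (172,203), the tape roll at (304,206) and both trays. The way to the tab is clear.

Request:
{"fn": "send_rows", "kwargs": {
  "motion": [
    {"x": 2.5,"y": -1.4,"z": 1.3,"rx": 0,"ry": 0,"rz": 0,"jaw": 0},
    {"x": 2.5,"y": -1.4,"z": 1.2,"rx": 0,"ry": 0,"rz": 0,"jaw": 0},
    {"x": 2.5,"y": -1.4,"z": 1.3,"rx": 0,"ry": 0,"rz": 0,"jaw": 0},
    {"x": 2.6,"y": -1.5,"z": 1.2,"rx": 0,"ry": 0,"rz": 0,"jaw": 0},
    {"x": 4.5,"y": 0.1,"z": 0,"rx": 0,"ry": 0,"rz": 0,"jaw": 0}
  ]
}}

```text
clock: 2.45
tool_pos: [0.582, 0.0634, 0.198]
eef_rot: [1.0, 0.017, -0.003, -0.001]
contact_force: [0.8, -0.3, -0.0]
opening: 0.003
finger_force: 0.0
```

Request:
{"fn": "send_rows", "kwargs": {
  "motion": [
    {"x": 4.5,"y": -0.8,"z": 0,"rx": 0,"ry": 0,"rz": 0,"jaw": 0},
    {"x": 0,"y": 0,"z": 1.8,"rx": 0,"ry": 0,"rz": 0,"jaw": 0},
    {"x": 0,"y": 0,"z": 1.8,"rx": 0,"ry": 0,"rz": 0,"jaw": 0},
    {"x": 0,"y": 0,"z": 1.8,"rx": 0,"ry": 0,"rz": 0,"jaw": 0},
    {"x": 0,"y": 0,"z": 1.8,"rx": 0,"ry": 0,"rz": 0,"jaw": 0}
  ]
}}

```text
clock: 2.95
tool_pos: [0.6291, 0.0693, 0.1269]
eef_rot: [1.0, 0.015, 0.0, -0.0]
contact_force: [0.1, -0.3, -0.4]
opening: 0.003
finger_force: 0.0
```

Run:
```python
from h import *
yp()
c=np.cos(.029);s=np.sin(.029);W=[]
for th in [0,.15,.3,.45,.6,.7,.74]:
    l=93.; x=-l*np.sin(th)+4*np.cos(th)+9; z=30+l*np.cos(th)+4*np.sin(th)+11-4
    W.append((.584+x/1000,.070+.03*x/1000,z/1000,.029,0,3 if th<=.15 else 2,0)); print(np.round(W[-1][:3],3))
path(W)
```

```text
3.0 [0.6291 0.0693 0.1269] yaw 0.030 pitch 0.000 y.z -0.000 F [ 0.1 -0.3 -0.4] ff 0.0 open cm 0.03
[0.597 0.07  0.13 ]
[0.583 0.07  0.13 ]
[0.569 0.07  0.127]
[0.556 0.069 0.122]
[0.544 0.069 0.116]
[0.536 0.069 0.111]
[0.533 0.068 0.108]
--
{"x":-1.1,"y":-0.1,"z":-0.1,"rx":0,"ry":0,"rz":0,"jaw":0}
{"x":-1.1,"y":-0.1,"z":-0.1,"rx":0,"ry":0,"rz":0,"jaw":0}
{"x":-1,"y":0,"z":-0.1,"rx":0,"ry":0,"rz":0.001,"jaw":0}
{"x":-0.5,"y":0,"z":0,"rx":0,"ry":0,"rz":0,"jaw":0}
{"x":-0.4,"y":0,"z":0,"rx":0,"ry":0,"rz":0,"jaw":0}
--
{"x":-0.5,"y":0,"z":0,"rx":0,"ry":0,"rz":0,"jaw":0}
{"x":-0.7,"y":0,"z":0.1,"rx":0,"ry":0,"rz":0,"jaw":0}
{"x":-0.7,"y":0,"z":0.2,"rx":0,"ry":0,"rz":0,"jaw":0}
{"x":-0.6,"y":0,"z":0.2,"rx":0,"ry":0,"rz":0,"jaw":0}
{"x":-0.7,"y":0,"z":0.2,"rx":0,"ry":0,"rz":0,"jaw":0}
--
{"x":-0.6,"y":0,"z":0.3,"rx":0,"ry":0,"rz":0,"jaw":0}
{"x":-0.6,"y":0,"z":0.4,"rx":0,"ry":0,"rz":0,"jaw":0}
{"x":-0.4,"y":0,"z":0.3,"rx":0,"ry":0,"rz":0,"jaw":0}
{"x":-0.4,"y":0,"z":0.2,"rx":0,"ry":0,"rz":0,"jaw":0}
{"x":-0.1,"y":0,"z":0.1,"rx":0,"ry":0,"rz":0,"jaw":0}
--
{"x":-0.2,"y":0,"z":0.2,"rx":0,"ry":0,"rz":0,"jaw":0}
```

Request:
{"fn": "send_rows", "kwargs": {
  "motion": [
    {"x": -1.1,"y": -0.1,"z": 0,"rx": 0,"ry": 0,"rz": 0,"jaw": 0},
    {"x": -1.1,"y": 0,"z": 0,"rx": 0,"ry": 0,"rz": 0,"jaw": 0},
    {"x": -0.9,"y": 0,"z": 0,"rx": 0,"ry": 0,"rz": 0,"jaw": 0},
    {"x": -0.5,"y": 0,"z": 0,"rx": 0,"ry": 0,"rz": 0,"jaw": 0},
    {"x": -0.5,"y": 0,"z": 0,"rx": 0,"ry": 0,"rz": 0,"jaw": 0}
  ]
}}

```text
clock: 3.45
tool_pos: [0.5901, 0.0693, 0.1283]
eef_rot: [1.0, 0.015, 0.003, -0.0]
contact_force: [5.6, -0.8, -2.4]
opening: 0.009
finger_force: 2.4
```

Request:
{"fn": "send_rows", "kwargs": {
  "motion": [
    {"x": -0.5,"y": 0,"z": 0,"rx": 0,"ry": 0,"rz": 0,"jaw": 0},
    {"x": -0.7,"y": 0,"z": 0.1,"rx": 0,"ry": 0,"rz": 0,"jaw": 0},
    {"x": -0.7,"y": 0,"z": 0.1,"rx": 0,"ry": 0,"rz": 0,"jaw": 0},
    {"x": -0.6,"y": 0,"z": 0.2,"rx": 0,"ry": 0,"rz": 0,"jaw": 0},
    {"x": -0.7,"y": 0,"z": 0.2,"rx": 0,"ry": 0,"rz": 0,"jaw": 0}
  ]
}}

```text
clock: 3.95
tool_pos: [0.5583, 0.0684, 0.1224]
eef_rot: [1.0, 0.015, 0.003, -0.0]
contact_force: [5.5, 0.2, -1.7]
opening: 0.009
finger_force: 1.9
```

Request:
{"fn": "send_rows", "kwargs": {
  "motion": [
    {"x": -0.6,"y": 0,"z": 0.3,"rx": 0,"ry": 0,"rz": 0,"jaw": 0},
    {"x": -0.6,"y": 0,"z": 0.4,"rx": 0,"ry": 0,"rz": 0,"jaw": 0},
    {"x": -0.4,"y": 0,"z": 0.3,"rx": 0,"ry": 0,"rz": 0,"jaw": 0},
    {"x": -0.4,"y": 0,"z": 0.2,"rx": 0,"ry": 0,"rz": 0,"jaw": 0},
    {"x": 0,"y": 0,"z": 0,"rx": 0,"ry": 0,"rz": 0,"jaw": 0}
  ]
}}

```text
clock: 4.45
tool_pos: [0.5411, 0.068, 0.112]
eef_rot: [1.0, 0.015, 0.006, -0.001]
contact_force: [8.1, -0.8, 12.2]
opening: 0.004
finger_force: 6.9
```

Run:
```python
from h import *
yp(); t=snap('top'); s=snap('side')
a=cv2.resize(t['img'][140:200,160:270],None,fx=5,fy=5,interpolation=cv2.INTER_CUBIC)
b=cv2.resize(s['img'][180:268,150:260],None,fx=3,fy=3,interpolation=cv2.INTER_CUBIC)
o=np.zeros((570,550,3),np.uint8);o[:300]=a;o[304:568,:330]=b
cv2.imwrite('pics/c.png',o[:,:,::-1])
```

```text
4.5 [0.5411 0.068  0.112 ] yaw 0.029 pitch 0.012 y.z -0.001 F [ 8.1 -0.8 12.2] ff 6.9 open cm 0.04
```

View pics/c.png

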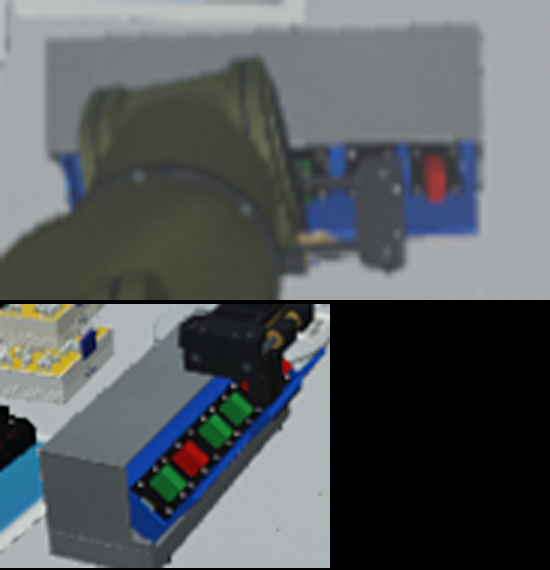

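The side crop shows the bin well open, with the row from the +y end reading green, red, green, green, red(?), and so on. One more pull against the stop, then I lift off and look.

Request:
{"fn": "send_rows", "kwargs": {
  "motion": [
    {"x": -0.4,"y": 0,"z": -0.2,"rx": 0,"ry": 0,"rz": 0,"jaw": 0},
    {"x": -0.3,"y": 0,"z": 0,"rx": 0,"ry": 0,"rz": 0,"jaw": 0},
    {"x": 0,"y": 0,"z": 0,"rx": 0,"ry": 0,"rz": 0,"jaw": 0},
    {"x": 0,"y": 0,"z": 0,"rx": 0,"ry": 0,"rz": 0,"jaw": 0},
    {"x": 0,"y": 0,"z": 0,"rx": 0,"ry": 0,"rz": 0,"jaw": 0}
  ]
}}

```text
clock: 5.05
tool_pos: [0.5392, 0.0682, 0.1141]
eef_rot: [1.0, 0.014, 0.011, -0.001]
contact_force: [17.5, -0.6, 1.7]
opening: 0.005
finger_force: 7.2
```

Request:
{"fn": "send_rows", "kwargs": {
  "motion": [
    {"x": 0.6,"y": 0,"z": -2,"rx": 0,"ry": 0,"rz": 0,"jaw": 2.8},
    {"x": 0,"y": 0,"z": -4,"rx": 0,"ry": 0,"rz": 0,"jaw": 2.8},
    {"x": -3,"y": 0,"z": -4,"rx": 0,"ry": 0,"rz": 0,"jaw": 2.8},
    {"x": -4,"y": 0,"z": -1,"rx": 0,"ry": 0,"rz": 0,"jaw": 2.8},
    {"x": -4,"y": 0,"z": 0,"rx": 0,"ry": 0,"rz": 0,"jaw": 2.8}
  ]
}}

```text
clock: 5.55
tool_pos: [0.4223, 0.0642, 0.2227]
eef_rot: [1.0, 0.015, -0.001, 0.0]
contact_force: [0.2, -0.6, -0.9]
opening: 0.316
finger_force: 0.0
```

Run:
```python
from h import *
yp(); s=snap('wrist','w3'); s['fish']=1
for nm,h in [('red',0),('green',60),('blue',115)]:
    for c,t in blobs(s['img'],h,40)[0]: print(nm,c,t)
```

```text
5.5 [0.4223 0.0642 0.2227] yaw 0.030 pitch -0.001 y.z -0.000 F [ 0.2 -0.6 -0.9] ff 0.0 open cm 2.78
red [182.3  21.2] [173   7  19  30 465]
red [328.7  20.6] [320   6  19  30 457]
red [371.5  25.2] [362  11  21  29 467]
red [480.4 178.6] [ 461  128   51  110 1162]
red [504.5 191.8] [494 151  18  73 452]
green [233.1  18. ] [226   4  15  29 416]
green [279.6  17.9] [272   4  16  29 405]
green [142.5  25.8] [132  12  21  29 444]
green [ 53.3 120.3] [  29   57   53  125 2115]
blue [256.6  43.8] [  112     0   290    77 10737]
```

View pics/w3.png

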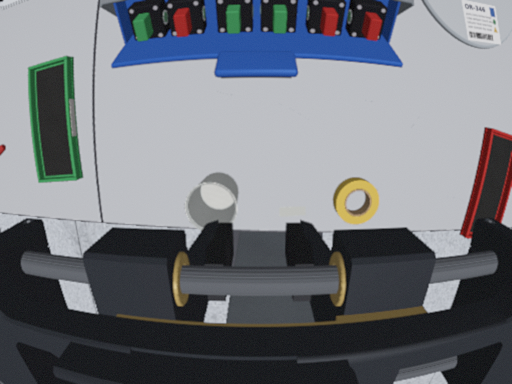

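The bin is open against its stop (17 N without further travel). Six cubes are in view, and from +y the fins are green (142,26), red (182,21), green (233,18), green (280,18), red (329,21) and red (371,25). The tab is at (256,65). One more view gives the triangulation.

Request:
{"fn": "send_rows", "kwargs": {
  "motion": [
    {"x": 1.5,"y": 0,"z": -1,"rx": 0,"ry": 0,"rz": 0,"jaw": 2.8},
    {"x": 1.5,"y": 0,"z": -1,"rx": 0,"ry": 0,"rz": 0,"jaw": 2.8},
    {"x": 1.5,"y": 0,"z": -1,"rx": 0,"ry": 0,"rz": 0,"jaw": 2.8},
    {"x": 1,"y": 0,"z": -1,"rx": 0,"ry": 0,"rz": 0,"jaw": 2.8},
    {"x": 0,"y": 0,"z": 0,"rx": 0,"ry": 0,"rz": 0,"jaw": 2.8}
  ]
}}

```text
clock: 6.1
tool_pos: [0.4799, 0.066, 0.2618]
eef_rot: [1.0, 0.015, -0.001, 0.0]
contact_force: [0.1, 0.7, -0.5]
opening: 0.317
finger_force: 0.0
```

```bash
cat >> h.py <<'E'
O=np.array([.584,.070,.03]); YB=.029
def w2b(P,th=.7):
    p=R.from_euler('z',-YB).apply(np.array(P)-O)*1000; c,s=np.cos(th),np.sin(th)
    return np.array([c*p[0]+s*p[2],p[1],-s*p[0]+c*p[2]])
def b2w(q,th=.7):
    c,s=np.cos(th),np.sin(th); q=np.array(q,float)/1000
    return O+R.from_euler('z',YB).apply([c*q[0]-s*q[2],q[1],s*q[0]+c*q[2]])
E
python3 - <<'E'
from h import *
yp(); s=snap('wrist','w4'); s['fish']=1; E0=np.array(s['extrinsics'])
old=cv2.cvtColor(cv2.imread('pics/w3.png'),cv2.COLOR_BGR2RGB)
# camera pose of w3: pure translation of tool from there
s0=dict(s); e=E0.copy(); e[:3,3]+=np.array([.4223,.0642,.2227])-get_state()['tool_pos']; s0['extrinsics']=e; s0['img']=old
for nm,h in [('red',0),('green',60)]:
    f=lambda im:sorted([(c,t) for c,t in blobs(im,h,150)[0] if t[4]<1000],key=lambda a:a[0][0])
    A=[a for a in f(old) if a[0][1]<40]; B=f(s['img']); print(nm,len(A),[(b[0].tolist(),b[1].tolist()) for b in B])
    B=[b for b in B if 300<b[1][4] and b[1][3]<70 and b[0][1]<190]
    for a,b in zip(A,B):
        P,er=tri(s0,a[0],s,b[0]); print(P.round(3),round(er,4),'bin',w2b(P).round(1))
E
```

```text
6.1 [0.4799 0.066  0.2618] yaw 0.030 pitch -0.001 y.z 0.000 F [ 0.1  0.7 -0.5] ff 0.0 open cm 2.79
red 3 [([190.6, 80.8], [182, 68, 18, 28, 383]), ([321.2, 80.4], [313, 67, 18, 28, 379]), ([359.7, 82.9], [351, 70, 19, 28, 387])]
[0.581 0.141 0.079] 0.0 bin [30.4 71.4 38.2]
[0.585 0.002 0.078] 0.0 bin [ 30.2 -68.3  37.7]
[ 0.586 -0.042  0.079] 0.0002 bin [  30.7 -111.8   38.2]
green 3 [([154.7, 83.2], [146, 71, 18, 26, 359]), ([236.1, 78.8], [230, 66, 13, 27, 329]), ([277.2, 78.5], [271, 66, 14, 27, 333])]
[0.579 0.182 0.079] 0.0001 bin [ 30.5 112.6  38.2]
[0.582 0.092 0.077] 0.0001 bin [29.9 22.5 36.8]
[0.584 0.049 0.076] 0.0002 bin [ 29.3 -21.2  35.5]
```

View pics/w4.png

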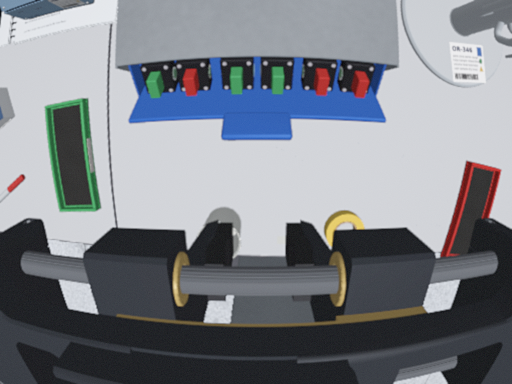

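Wrist pictures agree: all six fins triangulate at z 0.076–0.079, which in the bin frame is x≈30 and z≈37 mm (the text implies 28–48), at y = 113, 71, 22, −21, −68 and −112 mm. I start with the +y green cube.

```bash
cat >> h.py <<'E'
PHI=.25; PPL=-.35
TR={'g':(np.array([.484,.352]),.08),'r':(np.array([.410,-.295]),-.095)}
def b2p(q,th=.7): return b2w(q,th)
def grasp_tcp(y,bx=30.,bz=34.5):
    tz=tool(YB,PHI).as_matrix()[:,2]; return b2w([bx,y,bz])-.011*tz
UB=R.from_euler('z',YB).apply([-np.sin(.7),0,np.cos(.7)])
def pick(y,bx=30.,bz=34.5,jaw=2.4,n0=5):
    g=grasp_tcp(y,bx,bz); tz=tool(YB,PHI).as_matrix()[:,2]; pre=g-.06*tz
    path([(*pre,YB,PHI,n0,jaw),(*g,YB,PHI,5,jaw)])
def place(tr,slot,bx=30.,bz=34.5,hover=.15,n1=5,dz=.0,ps=None,jaw=1.0,off=0.,pp=PPL):
    # tcp relative to cube bottom centre in cube frame (x,z)
    a=PHI-.7; t=np.array([np.sin(a),-np.cos(a)]) # tool z in cube frame
    v=(np.array([bx-32,bz-6])/1000-.011*t)
    d=.45+pp-0; d=(.7-PHI)+pp
    c,yaw=TR[tr]; vx=v[0]*np.cos(d)-v[1]*np.sin(d); vz=v[0]*np.sin(d)+v[1]*np.cos(d)
    P=np.array([*(c+ (slot+vx)*np.array([np.cos(yaw),np.sin(yaw)])+off*np.array([-np.sin(yaw),np.cos(yaw)])),.007+.02*abs(np.sin(d))+vz+dz])
    return P,yaw
def out(jaw=1.0,d=.07,up=.06):
    p=get_state()['tool_pos']; a=p+d*UB; return [(*a,YB,PHI,4,jaw),(a[0]-.01,a[1],a[2]+up,YB,PHI,2,jaw)]
E
python3 - <<'E'
from h import *
print(grasp_tcp(112.6)); pick(112.6,n0=5); P,y=place('g',.053); print(P,y)
t=snap('top'); print(onz(t,128,143,0).round(3),onz(t,192,140,0).round(3))
E
```

```text
[0.57873421 0.18249461 0.08637162]
--
{"x":1.8,"y":-2.3,"z":2.3,"rx":0,"ry":0.051,"rz":0,"jaw":2.4}
{"x":1.7,"y":-2.3,"z":2.4,"rx":0,"ry":0.051,"rz":0,"jaw":2.4}
{"x":1.5,"y":-2.3,"z":2.5,"rx":0,"ry":0.05,"rz":0,"jaw":2.4}
{"x":1.4,"y":-2.2,"z":2.6,"rx":0,"ry":0.051,"rz":0,"jaw":2.4}
{"x":1.3,"y":-2.3,"z":2.6,"rx":0,"ry":0.05,"rz":0.001,"jaw":2.4}
--
{"x":0,"y":0,"z":1.2,"rx":0,"ry":0,"rz":0,"jaw":2.4}
{"x":0,"y":0,"z":1.2,"rx":0,"ry":0,"rz":0,"jaw":2.4}
{"x":0,"y":0,"z":1.2,"rx":0,"ry":0,"rz":0,"jaw":2.4}
{"x":0,"y":0,"z":1.2,"rx":0,"ry":0,"rz":0,"jaw":2.4}
{"x":0,"y":0,"z":1.2,"rx":0,"ry":0,"rz":0,"jaw":2.4}
[0.53577051 0.3561505  0.04748772] 0.08
[0.716 0.398 0.   ] [0.727 0.161 0.   ]
```

Request:
{"fn": "send_rows", "kwargs": {
  "motion": [
    {"x": 1.8,"y": -2.3,"z": 2.3,"rx": 0,"ry": 0.051,"rz": 0,"jaw": 2.4},
    {"x": 1.7,"y": -2.3,"z": 2.4,"rx": 0,"ry": 0.051,"rz": 0,"jaw": 2.4},
    {"x": 1.5,"y": -2.3,"z": 2.5,"rx": 0,"ry": 0.05,"rz": 0,"jaw": 2.4},
    {"x": 1.4,"y": -2.2,"z": 2.6,"rx": 0,"ry": 0.051,"rz": 0,"jaw": 2.4},
    {"x": 1.3,"y": -2.3,"z": 2.6,"rx": 0,"ry": 0.05,"rz": 0,"jaw": 2.4}
  ],
  "grip_force": 25
}}

```text
clock: 6.7
tool_pos: [0.5643, 0.1827, 0.1439]
eef_rot: [0.992, 0.015, 0.125, -0.001]
contact_force: [0.8, -0.1, -1.0]
opening: 0.274
finger_force: 0.0
```

Run:
```python
from h import *
yp(); snap('wrist','w5')
g=grasp_tcp(112.6); path([(*g,YB,PHI,5,2.4)])
```

```text
6.7 [0.5643 0.1827 0.1439] yaw 0.030 pitch 0.251 y.z 0.001 F [ 0.8 -0.1 -1. ] ff 0.0 open cm 2.42
--
{"x":0,"y":0.1,"z":1.1,"rx":-0.001,"ry":0,"rz":0.002,"jaw":2.4}
{"x":0,"y":0.1,"z":1.1,"rx":0,"ry":0,"rz":0.001,"jaw":2.4}
{"x":0,"y":0.2,"z":1.1,"rx":-0.001,"ry":0,"rz":0.002,"jaw":2.4}
{"x":0.1,"y":0.1,"z":1.1,"rx":0,"ry":0,"rz":0.001,"jaw":2.4}
{"x":0,"y":0.2,"z":1.2,"rx":-0.001,"ry":0,"rz":0.002,"jaw":2.4}
```

View pics/w5.png

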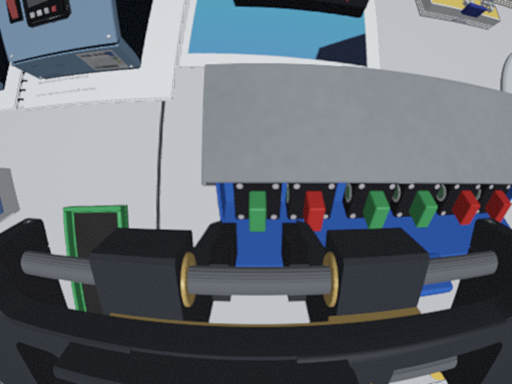

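The view through the jaws shows the green fin at (258,210), centred between the fingertips (columns 235–285).

Run:
```python
from h import *
yp(); print(grasp_tcp(112.6))
g=grasp_tcp(112.6); path([(*g,YB,PHI,5,2.4)])
```

```text
6.8 [0.5636 0.1887 0.1402] yaw 0.037 pitch 0.249 y.z -0.001 F [ 1.7  4.  -2.2] ff 0.0 open cm 2.38
[0.57873421 0.18249461 0.08637162]
--
{"x":0,"y":0.1,"z":1.1,"rx":-0.001,"ry":0,"rz":0.002,"jaw":2.4}
{"x":0,"y":0.1,"z":1.1,"rx":0,"ry":0,"rz":0.001,"jaw":2.4}
{"x":0,"y":0.2,"z":1.1,"rx":-0.001,"ry":0,"rz":0.002,"jaw":2.4}
{"x":0.1,"y":0.1,"z":1.1,"rx":0,"ry":0,"rz":0.001,"jaw":2.4}
{"x":0,"y":0.2,"z":1.2,"rx":-0.001,"ry":0,"rz":0.002,"jaw":2.4}
```

Request:
{"fn": "send_rows", "kwargs": {
  "motion": [
    {"x": 0,"y": 0,"z": 0,"rx": 0,"ry": 0,"rz": 0,"jaw": 2.4},
    {"x": 0,"y": 0,"z": 1.5,"rx": 0,"ry": 0,"rz": 0,"jaw": 2.4},
    {"x": 0,"y": 0,"z": 1.5,"rx": 0,"ry": 0,"rz": 0,"jaw": 2.4},
    {"x": 0,"y": 0,"z": 1.5,"rx": 0,"ry": 0,"rz": 0,"jaw": 2.4},
    {"x": 0,"y": 0,"z": 0,"rx": 0,"ry": 0,"rz": 0,"jaw": 2.4}
  ]
}}

```text
clock: 7.25
tool_pos: [0.5767, 0.1817, 0.1001]
eef_rot: [0.992, 0.014, 0.125, -0.001]
contact_force: [-0.5, -1.1, -0.4]
opening: 0.271
finger_force: 0.0
```

Run:
```python
from h import *
yp(); g=grasp_tcp(112.6); path([(*g,YB,PHI,2,2.4)])
```

```text
7.2 [0.5767 0.1817 0.1001] yaw 0.029 pitch 0.250 y.z 0.001 F [-0.5 -1.1 -0.4] ff 0.0 open cm 2.39
--
{"x":-0.1,"y":0,"z":0.7,"rx":0.001,"ry":0,"rz":0,"jaw":2.4}
{"x":0,"y":-0.1,"z":0.7,"rx":0.001,"ry":0,"rz":0,"jaw":2.4}
```

Request:
{"fn": "send_rows", "kwargs": {
  "motion": [
    {"x": -0.1,"y": 0,"z": 0.7,"rx": 0,"ry": 0,"rz": 0,"jaw": 2.4},
    {"x": 0,"y": 0,"z": 0.7,"rx": 0,"ry": 0,"rz": 0,"jaw": 2.4},
    {"x": 0,"y": 0,"z": 0,"rx": 0,"ry": 0,"rz": 0,"jaw": 0.8},
    {"x": 0,"y": 0,"z": 0,"rx": 0,"ry": 0,"rz": 0,"jaw": 0.8},
    {"x": 0,"y": 0,"z": 0,"rx": 0,"ry": 0,"rz": 0,"jaw": 0.8}
  ],
  "grip_force": 25
}}

```text
clock: 7.75
tool_pos: [0.5797, 0.1832, 0.0887]
eef_rot: [0.992, 0.015, 0.126, -0.002]
contact_force: [-0.2, 0.3, -1.3]
opening: 0.133
finger_force: 24.9
```

Run:
```python
from h import *
yp(); P,y=place('g',.053)
a=out(.8); path(a+[(P[0]-.02,P[1]-.05,.2,y,PPL,5,.8),(P[0],P[1],.14,y,PPL,4,.8)])
```

```text
7.8 [0.5797 0.1832 0.0887] yaw 0.030 pitch 0.253 y.z -0.000 F [-0.2  0.3 -1.3] ff 24.9 open cm 1.17
--
{"x":-0.8,"y":0,"z":-1.6,"rx":0,"ry":-0.001,"rz":0,"jaw":0.8}
{"x":-0.7,"y":0,"z":-1.6,"rx":0,"ry":-0.001,"rz":0,"jaw":0.8}
{"x":-0.8,"y":0,"z":-1.6,"rx":0,"ry":-0.001,"rz":0,"jaw":0.8}
{"x":-0.7,"y":0,"z":-1.5,"rx":0,"ry":0,"rz":0.001,"jaw":0.8}
{"x":0.2,"y":0,"z":-3,"rx":0,"ry":0,"rz":0,"jaw":0.8}
--
{"x":0.3,"y":0,"z":-3.1,"rx":0,"ry":0,"rz":0,"jaw":0.8}
{"x":-0.1,"y":-2.5,"z":0,"rx":-0.001,"ry":-0.12,"rz":-0.01,"jaw":0.8}
{"x":-0.1,"y":-2.5,"z":0,"rx":0,"ry":-0.12,"rz":-0.01,"jaw":0.8}
{"x":-0.1,"y":-2.5,"z":0.1,"rx":-0.001,"ry":-0.12,"rz":-0.011,"jaw":0.8}
{"x":0,"y":-2.5,"z":0,"rx":-0.001,"ry":-0.12,"rz":-0.01,"jaw":0.8}
--
{"x":0,"y":-2.5,"z":0.1,"rx":0,"ry":-0.12,"rz":-0.011,"jaw":0.8}
{"x":1.1,"y":-1.2,"z":1.2,"rx":0,"ry":0,"rz":0,"jaw":0.8}
{"x":1.1,"y":-1.2,"z":1.2,"rx":0,"ry":0,"rz":0,"jaw":0.8}
{"x":1.1,"y":-1.2,"z":1.2,"rx":0,"ry":0,"rz":0,"jaw":0.8}
{"x":1,"y":-1.2,"z":1.2,"rx":0,"ry":0,"rz":0,"jaw":0.8}
```

Request:
{"fn": "send_rows", "kwargs": {
  "motion": [
    {"x": -0.8,"y": 0,"z": -1.6,"rx": 0,"ry": 0,"rz": 0,"jaw": 0.8},
    {"x": -0.7,"y": 0,"z": -1.6,"rx": 0,"ry": 0,"rz": 0,"jaw": 0.8},
    {"x": -0.8,"y": 0,"z": -1.6,"rx": 0,"ry": 0,"rz": 0,"jaw": 0.8},
    {"x": -0.7,"y": 0,"z": -1.5,"rx": 0,"ry": 0,"rz": 0,"jaw": 0.8},
    {"x": 0.2,"y": 0,"z": -3,"rx": 0,"ry": 0,"rz": 0,"jaw": 0.8}
  ]
}}

```text
clock: 8.25
tool_pos: [0.527, 0.1812, 0.1707]
eef_rot: [0.992, 0.015, 0.124, -0.001]
contact_force: [0.4, 0.0, 0.2]
opening: 0.135
finger_force: 24.9
```

Request:
{"fn": "send_rows", "kwargs": {
  "motion": [
    {"x": 0.3,"y": 0,"z": -3.1,"rx": 0,"ry": 0,"rz": 0,"jaw": 0.8},
    {"x": -0.1,"y": -2.5,"z": 0,"rx": 0,"ry": -0.12,"rz": -0.01,"jaw": 0.8},
    {"x": -0.1,"y": -2.5,"z": 0,"rx": 0,"ry": -0.12,"rz": -0.01,"jaw": 0.8},
    {"x": -0.1,"y": -2.5,"z": 0.1,"rx": 0,"ry": -0.12,"rz": -0.011,"jaw": 0.8},
    {"x": 0,"y": -2.5,"z": 0,"rx": 0,"ry": -0.12,"rz": -0.01,"jaw": 0.8}
  ]
}}

```text
clock: 8.75
tool_pos: [0.5172, 0.2821, 0.2021]
eef_rot: [0.993, 0.035, -0.115, 0.004]
contact_force: [1.4, 0.4, -1.4]
opening: 0.13
finger_force: 24.9
```

Request:
{"fn": "send_rows", "kwargs": {
  "motion": [
    {"x": 0,"y": -2.5,"z": 0.1,"rx": 0,"ry": -0.12,"rz": -0.01,"jaw": 0.8},
    {"x": 1.3,"y": -1.7,"z": 1.6,"rx": 0,"ry": 0,"rz": 0,"jaw": 0.8},
    {"x": 1.3,"y": -1.7,"z": 1.6,"rx": 0,"ry": 0,"rz": 0,"jaw": 0.8},
    {"x": 1.3,"y": -1.6,"z": 1.6,"rx": 0,"ry": 0,"rz": 0,"jaw": 0.8},
    {"x": 0,"y": 0,"z": 0,"rx": 0,"ry": 0,"rz": 0,"jaw": 0.8}
  ]
}}

```text
clock: 9.25
tool_pos: [0.5293, 0.3595, 0.1386]
eef_rot: [0.984, 0.041, -0.175, 0.006]
contact_force: [-0.6, 0.3, -1.1]
opening: 0.13
finger_force: 24.9
```

Run:
```python
from h import *
yp(); P,y=place('g',.053); print(P)
path([(*P,y,PPL,5,.8)])
t=snap('top'); s=snap('side')
a=cv2.resize(t['img'][120:250,100:270],None,fx=3,fy=3,interpolation=cv2.INTER_CUBIC)
b=cv2.resize(s['img'][150:360,130:270],None,fx=2,fy=2)
o=np.zeros((420,800,3),np.uint8);o[:390,:510]=a;o[:420,515:795]=b
cv2.imwrite('pics/d.png',o[:,:,::-1])
```

```text
9.2 [0.5293 0.3595 0.1386] yaw 0.084 pitch -0.350 y.z -0.002 F [-0.6  0.3 -1.1] ff 24.9 open cm 1.14
[0.53577051 0.3561505  0.04748772]
--
{"x":0.7,"y":0.1,"z":1.7,"rx":0,"ry":0,"rz":0.001,"jaw":0.8}
{"x":0.8,"y":0.1,"z":1.7,"rx":0,"ry":0,"rz":0.001,"jaw":0.8}
{"x":0.7,"y":0.1,"z":1.6,"rx":0,"ry":0,"rz":0,"jaw":0.8}
{"x":0.8,"y":0.1,"z":1.7,"rx":-0.001,"ry":0.001,"rz":0.001,"jaw":0.8}
{"x":0.7,"y":0,"z":1.6,"rx":0,"ry":0,"rz":0,"jaw":0.8}
```

View pics/d.png

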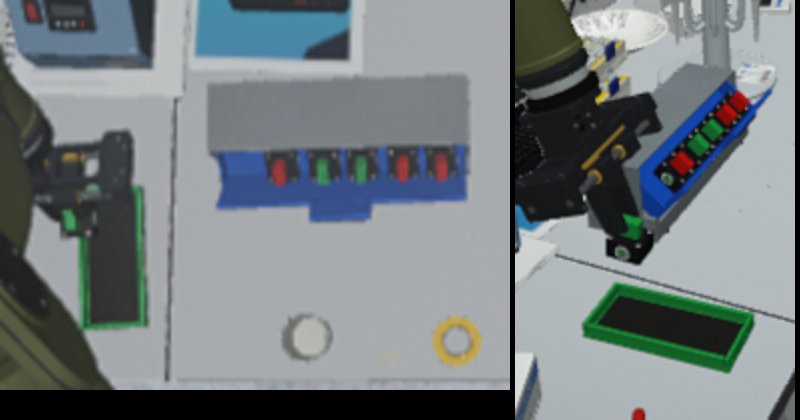

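The cube hangs upright above the tray's far end; the remaining row of red, green, green, red, red is undisturbed. Lowering and releasing.

Request:
{"fn": "send_rows", "kwargs": {
  "motion": [
    {"x": 0.8,"y": 0.1,"z": 1.7,"rx": 0,"ry": 0,"rz": 0,"jaw": 0.8},
    {"x": 0.8,"y": 0.1,"z": 1.7,"rx": 0,"ry": 0,"rz": 0,"jaw": 0.8},
    {"x": 0.7,"y": 0.1,"z": 1.7,"rx": 0,"ry": 0,"rz": 0,"jaw": 0.8},
    {"x": 0.7,"y": 0,"z": 1.7,"rx": 0,"ry": 0,"rz": 0,"jaw": 0.8},
    {"x": 0.7,"y": 0,"z": 1.5,"rx": 0,"ry": 0,"rz": 0,"jaw": 0.8}
  ]
}}

```text
clock: 9.85
tool_pos: [0.5377, 0.3549, 0.0486]
eef_rot: [0.984, 0.039, -0.173, 0.006]
contact_force: [0.3, -0.4, 1.4]
opening: 0.134
finger_force: 24.9
```

Request:
{"fn": "send_rows", "kwargs": {
  "motion": [
    {"x": 0,"y": 0,"z": 0,"rx": 0,"ry": 0,"rz": 0,"jaw": 0.8},
    {"x": 0,"y": 0,"z": 0,"rx": 0,"ry": 0,"rz": 0,"jaw": 2.4},
    {"x": 0,"y": 0,"z": 0,"rx": 0,"ry": 0,"rz": 0,"jaw": 2.4},
    {"x": 0,"y": 0,"z": -3,"rx": 0,"ry": 0,"rz": 0,"jaw": 2.4},
    {"x": -1,"y": 0,"z": -5,"rx": 0,"ry": 0,"rz": 0,"jaw": 2.4}
  ]
}}

```text
clock: 10.35
tool_pos: [0.5537, 0.3554, 0.1265]
eef_rot: [0.984, 0.039, -0.176, 0.008]
contact_force: [1.0, -0.3, -0.5]
opening: 0.276
finger_force: 0.0
```

Run:
```python
from h import *
yp()
tz=tool(YB,PHI).as_matrix()[:,2]; g=grasp_tcp(22.5); print(g); 
path([(.50,.22,.2,.05,-.1,4,2.4),(*(g-.07*tz),YB,PHI,4,2.4),(*(g-.07*tz),YB,PHI,2,2.4),(*g,YB,PHI,5,2.4)])
```

```text
10.3 [0.5537 0.3554 0.1265] yaw 0.080 pitch -0.353 y.z 0.001 F [ 1.  -0.3 -0.5] ff 0.0 open cm 2.43
[0.58134674 0.0924325  0.08637162]
--
{"x":-2.1,"y":3.3,"z":-1.2,"rx":0.002,"ry":0.063,"rz":0.007,"jaw":2.4}
{"x":-2.1,"y":3.3,"z":-1.3,"rx":0.002,"ry":0.064,"rz":0.007,"jaw":2.4}
{"x":-1.9,"y":3.3,"z":-1.4,"rx":0.002,"ry":0.063,"rz":0.008,"jaw":2.4}
{"x":-1.8,"y":3.2,"z":-1.6,"rx":0.002,"ry":0.064,"rz":0.007,"jaw":2.4}
{"x":1.5,"y":3.3,"z":1,"rx":0,"ry":0.087,"rz":0.005,"jaw":2.4}
--
{"x":1.5,"y":3.3,"z":1.1,"rx":-0.001,"ry":0.088,"rz":0.005,"jaw":2.4}
{"x":1.4,"y":3.3,"z":1.3,"rx":0,"ry":0.087,"rz":0.006,"jaw":2.4}
{"x":1.2,"y":3.2,"z":1.4,"rx":-0.001,"ry":0.088,"rz":0.005,"jaw":2.4}
{"x":0,"y":0,"z":0,"rx":0,"ry":0,"rz":0,"jaw":2.4}
{"x":0,"y":0,"z":0,"rx":0,"ry":0,"rz":0,"jaw":2.4}
--
{"x":0,"y":0,"z":1.4,"rx":0,"ry":0,"rz":0,"jaw":2.4}
{"x":0,"y":0,"z":1.4,"rx":0,"ry":0,"rz":0,"jaw":2.4}
{"x":0,"y":0,"z":1.4,"rx":0,"ry":0,"rz":0,"jaw":2.4}
{"x":0,"y":0,"z":1.4,"rx":0,"ry":0,"rz":0,"jaw":2.4}
{"x":0,"y":0,"z":1.4,"rx":0,"ry":0,"rz":0,"jaw":2.4}
```

Request:
{"fn": "send_rows", "kwargs": {
  "motion": [
    {"x": -2.1,"y": 3.3,"z": -1.2,"rx": 0,"ry": 0.064,"rz": 0.007,"jaw": 2.4},
    {"x": -2.1,"y": 3.3,"z": -1.3,"rx": 0,"ry": 0.064,"rz": 0.007,"jaw": 2.4},
    {"x": -1.9,"y": 3.3,"z": -1.4,"rx": 0,"ry": 0.064,"rz": 0.007,"jaw": 2.4},
    {"x": -1.8,"y": 3.2,"z": -1.6,"rx": 0,"ry": 0.064,"rz": 0.007,"jaw": 2.4},
    {"x": 1.5,"y": 3.3,"z": 1,"rx": 0,"ry": 0.087,"rz": 0.005,"jaw": 2.4}
  ]
}}

```text
clock: 10.85
tool_pos: [0.5171, 0.1895, 0.1945]
eef_rot: [1.0, 0.025, 0.002, 0.001]
contact_force: [1.1, 0.7, -0.5]
opening: 0.271
finger_force: 0.0
```

Request:
{"fn": "send_rows", "kwargs": {
  "motion": [
    {"x": 1.5,"y": 3.3,"z": 1.1,"rx": 0,"ry": 0.087,"rz": 0.005,"jaw": 2.4},
    {"x": 1.4,"y": 3.3,"z": 1.3,"rx": 0,"ry": 0.087,"rz": 0.005,"jaw": 2.4},
    {"x": 1.2,"y": 3.2,"z": 1.4,"rx": 0,"ry": 0.087,"rz": 0.005,"jaw": 2.4},
    {"x": 0,"y": 0,"z": 0,"rx": 0,"ry": 0,"rz": 0,"jaw": 2.4},
    {"x": 0,"y": 0,"z": 0,"rx": 0,"ry": 0,"rz": 0,"jaw": 2.4}
  ]
}}

```text
clock: 11.35
tool_pos: [0.5659, 0.0928, 0.1564]
eef_rot: [0.992, 0.016, 0.128, -0.001]
contact_force: [0.8, 0.5, 1.2]
opening: 0.275
finger_force: 0.0
```

```bash
cat >> h.py <<'E'
def fins():
    """wrist look: fins in bin from one view at visible-centroid plane of bin z~40 -> bin y, plus tray"""
    s=snap('wrist'); s['fish']=1
    n=R.from_euler('z',YB).apply([-np.sin(.7),0,np.cos(.7)])
    for nm,h in [('red',0),('green',60)]:
        for c,t in blobs(s['img'],h,150)[0]:
            if t[4]>1600: continue
            o,d=ray(s,*c); k=np.dot(O+n*.040-o,n)/np.dot(d,n); q=w2b(o+d*k)
            if abs(q[1])<150 and -20<q[0]<80: print(nm,c,'bin',q.round(1),t[4])
E
python3 - <<'E'
from h import *
yp(); fins(); g=grasp_tcp(22.5); path([(*g,YB,PHI,5,2.4)])
t=snap('top'); 
for c,tt in blobs(t['img'],60,8)[0]:
    if tt[0]<160: print(c,tt,onz(t,*c,.04).round(3))
E
```

```text
11.3 [0.5659 0.0928 0.1564] yaw 0.032 pitch 0.256 y.z 0.002 F [0.8 0.5 1.2] ff 0.0 open cm 2.42
red [195.2 207.3] bin [32.7 70.8 40. ] 706
red [371.1 206.7] bin [ 33.2 -65.9  40. ] 707
red [417.  206.2] bin [  32.9 -108.7   40. ] 681
green [258.9 207.1] bin [33.4 22.3 40. ] 606
green [314.6 207.2] bin [ 33.2 -19.8  40. ] 643
--
{"x":-0.1,"y":0,"z":1.4,"rx":0,"ry":-0.002,"rz":0.001,"jaw":2.4}
{"x":-0.1,"y":0.1,"z":1.4,"rx":0,"ry":-0.001,"rz":0.001,"jaw":2.4}
{"x":0,"y":0,"z":1.5,"rx":0,"ry":-0.002,"rz":0.001,"jaw":2.4}
{"x":-0.1,"y":0.1,"z":1.4,"rx":0,"ry":-0.001,"rz":0.001,"jaw":2.4}
{"x":0,"y":0,"z":1.5,"rx":0,"ry":-0.002,"rz":0.001,"jaw":2.4}
[144.3 191.1] [135 183  12  26  42] [0.533 0.319 0.04 ]
[127.5 203.1] [126 184   7  41  95] [0.49  0.377 0.04 ]
[133.8 192. ] [132 189   4   7  23] [0.53  0.356 0.04 ]
```

Request:
{"fn": "send_rows", "kwargs": {
  "motion": [
    {"x": -0.1,"y": 0,"z": 1.4,"rx": 0,"ry": 0,"rz": 0,"jaw": 2.4},
    {"x": -0.1,"y": 0,"z": 1.4,"rx": 0,"ry": 0,"rz": 0,"jaw": 2.4},
    {"x": 0,"y": 0,"z": 1.4,"rx": 0,"ry": 0,"rz": 0,"jaw": 2.4},
    {"x": 0,"y": 0,"z": 1.4,"rx": 0,"ry": 0,"rz": 0,"jaw": 2.4},
    {"x": 0,"y": 0,"z": 1.4,"rx": 0,"ry": 0,"rz": 0,"jaw": 2.4}
  ]
}}

```text
clock: 11.95
tool_pos: [0.585, 0.0944, 0.0893]
eef_rot: [0.992, 0.016, 0.123, -0.0]
contact_force: [-0.1, 0.1, 0.2]
opening: 0.273
finger_force: 0.0
```

Request:
{"fn": "send_rows", "kwargs": {
  "motion": [
    {"x": 0,"y": 0,"z": 0,"rx": 0,"ry": 0,"rz": 0,"jaw": 2.4},
    {"x": 0,"y": 0,"z": 0,"rx": 0,"ry": 0,"rz": 0,"jaw": 0.8},
    {"x": 0,"y": 0,"z": 0,"rx": 0,"ry": 0,"rz": 0,"jaw": 0.8},
    {"x": 0,"y": 0,"z": 0,"rx": 0,"ry": 0,"rz": 0,"jaw": 0.8},
    {"x": 0,"y": 0,"z": 0,"rx": 0,"ry": 0,"rz": 0,"jaw": 0.8}
  ]
}}

```text
clock: 12.45
tool_pos: [0.5854, 0.0944, 0.0916]
eef_rot: [0.992, 0.016, 0.124, -0.0]
contact_force: [0.2, -0.1, -0.1]
opening: 0.131
finger_force: 25.0
```

```bash
cat >> h.py <<'E'
def carry(tr,slot,mid,n=(5,4),jaw=.8,low=True):
    P,y=place(tr,slot); print('place',P.round(4))
    a=out(jaw); w=a+[(*mid,n[0],jaw),(P[0],P[1],P[2]+.05,y,PPL,n[1],jaw)]
    k=(-sum(i[5] for i in w))%5
    w+=[(P[0],P[1],P[2]+.05,y,PPL,k or 5,jaw),(*P,y,PPL,4,jaw),(*P,y,PPL,1,jaw)]
    path(w)
E
python3 - <<'E'
from h import *
yp(); carry('g',0.,(.49,.25,.19,.05,0))
E
```

```text
12.4 [0.5854 0.0944 0.0916] yaw 0.033 pitch 0.250 y.z 0.003 F [ 0.2 -0.1 -0.1] ff 25.0 open cm 1.15
place [0.4829 0.3519 0.0475]
--
{"x":-0.8,"y":0,"z":-1.6,"rx":0.001,"ry":0,"rz":0.001,"jaw":0.8}
{"x":-0.7,"y":0,"z":-1.6,"rx":0,"ry":0,"rz":0.001,"jaw":0.8}
{"x":-0.8,"y":0,"z":-1.6,"rx":0.001,"ry":0,"rz":0.001,"jaw":0.8}
{"x":-0.7,"y":0,"z":-1.5,"rx":0,"ry":0,"rz":0.001,"jaw":0.8}
{"x":0.2,"y":0,"z":-3,"rx":0,"ry":0,"rz":0,"jaw":0.8}
--
{"x":0.3,"y":0,"z":-3.1,"rx":0,"ry":0,"rz":0,"jaw":0.8}
{"x":-0.8,"y":-3.2,"z":0.1,"rx":0.001,"ry":-0.05,"rz":-0.004,"jaw":0.8}
{"x":-0.7,"y":-3.2,"z":0.2,"rx":0,"ry":-0.05,"rz":-0.004,"jaw":0.8}
{"x":-0.7,"y":-3.1,"z":0.2,"rx":0.001,"ry":-0.05,"rz":-0.004,"jaw":0.8}
{"x":-0.7,"y":-3.2,"z":0.2,"rx":0,"ry":-0.05,"rz":-0.004,"jaw":0.8}
--
{"x":-0.7,"y":-3.2,"z":0.3,"rx":0.001,"ry":-0.05,"rz":-0.005,"jaw":0.8}
{"x":-0.1,"y":-2.5,"z":2.3,"rx":-0.001,"ry":-0.087,"rz":-0.007,"jaw":0.8}
{"x":0.2,"y":-2.6,"z":2.3,"rx":-0.001,"ry":-0.088,"rz":-0.007,"jaw":0.8}
{"x":0.4,"y":-2.5,"z":2.3,"rx":-0.002,"ry":-0.087,"rz":-0.008,"jaw":0.8}
{"x":0.6,"y":-2.6,"z":2.2,"rx":-0.001,"ry":-0.088,"rz":-0.007,"jaw":0.8}
--
{"x":0,"y":0,"z":0,"rx":0,"ry":0,"rz":0,"jaw":0.8}
{"x":0,"y":0,"z":0,"rx":0,"ry":0,"rz":0,"jaw":0.8}
{"x":0,"y":0,"z":0,"rx":0,"ry":0,"rz":0,"jaw":0.8}
{"x":0,"y":0,"z":0,"rx":0,"ry":0,"rz":0,"jaw":0.8}
{"x":0,"y":0,"z":0.1,"rx":0,"ry":0,"rz":0,"jaw":0.8}
--
{"x":0.4,"y":0,"z":1.2,"rx":0,"ry":0,"rz":0,"jaw":0.8}
{"x":0.4,"y":0,"z":1.1,"rx":0,"ry":0,"rz":0,"jaw":0.8}
{"x":0.5,"y":0,"z":1.2,"rx":0,"ry":0,"rz":0,"jaw":0.8}
{"x":0.4,"y":0,"z":1.1,"rx":0,"ry":0,"rz":0,"jaw":0.8}
{"x":0,"y":0,"z":0,"rx":0,"ry":0,"rz":0,"jaw":0.8}
```

Request:
{"fn": "send_rows", "kwargs": {
  "motion": [
    {"x": -0.8,"y": 0,"z": -1.6,"rx": 0,"ry": 0,"rz": 0,"jaw": 0.8},
    {"x": -0.7,"y": 0,"z": -1.6,"rx": 0,"ry": 0,"rz": 0,"jaw": 0.8},
    {"x": -0.8,"y": 0,"z": -1.6,"rx": 0,"ry": 0,"rz": 0,"jaw": 0.8},
    {"x": -0.7,"y": 0,"z": -1.5,"rx": 0,"ry": 0,"rz": 0,"jaw": 0.8},
    {"x": 0.2,"y": 0,"z": -3,"rx": 0,"ry": 0,"rz": 0,"jaw": 0.8}
  ]
}}

```text
clock: 12.95
tool_pos: [0.5331, 0.0928, 0.1737]
eef_rot: [0.992, 0.017, 0.122, 0.0]
contact_force: [0.5, -0.1, -0.4]
opening: 0.129
finger_force: 25.0
```

Request:
{"fn": "send_rows", "kwargs": {
  "motion": [
    {"x": 0.3,"y": 0,"z": -3.1,"rx": 0,"ry": 0,"rz": 0,"jaw": 0.8},
    {"x": -0.8,"y": -3.2,"z": 0.1,"rx": 0,"ry": -0.05,"rz": -0.004,"jaw": 0.8},
    {"x": -0.7,"y": -3.2,"z": 0.2,"rx": 0,"ry": -0.05,"rz": -0.004,"jaw": 0.8},
    {"x": -0.7,"y": -3.1,"z": 0.2,"rx": 0,"ry": -0.05,"rz": -0.004,"jaw": 0.8},
    {"x": -0.7,"y": -3.2,"z": 0.2,"rx": 0,"ry": -0.05,"rz": -0.004,"jaw": 0.8}
  ]
}}

```text
clock: 13.45
tool_pos: [0.4979, 0.2199, 0.1932]
eef_rot: [0.999, 0.024, 0.024, 0.002]
contact_force: [0.9, 0.4, -0.9]
opening: 0.131
finger_force: 25.0
```

Request:
{"fn": "send_rows", "kwargs": {
  "motion": [
    {"x": -0.7,"y": -3.2,"z": 0.3,"rx": 0,"ry": -0.05,"rz": -0.005,"jaw": 0.8},
    {"x": -0.1,"y": -2.5,"z": 2.3,"rx": 0,"ry": -0.087,"rz": -0.007,"jaw": 0.8},
    {"x": 0.2,"y": -2.6,"z": 2.3,"rx": 0,"ry": -0.087,"rz": -0.007,"jaw": 0.8},
    {"x": 0.4,"y": -2.5,"z": 2.3,"rx": 0,"ry": -0.087,"rz": -0.008,"jaw": 0.8},
    {"x": 0.6,"y": -2.6,"z": 2.2,"rx": 0,"ry": -0.088,"rz": -0.007,"jaw": 0.8}
  ]
}}

```text
clock: 13.95
tool_pos: [0.4827, 0.3526, 0.0961]
eef_rot: [0.984, 0.04, -0.175, 0.007]
contact_force: [1.7, 0.9, -0.3]
opening: 0.13
finger_force: 25.0
```

Request:
{"fn": "send_rows", "kwargs": {
  "motion": [
    {"x": 0,"y": 0,"z": 0,"rx": 0,"ry": 0,"rz": 0,"jaw": 0.8},
    {"x": 0,"y": 0,"z": 0,"rx": 0,"ry": 0,"rz": 0,"jaw": 0.8},
    {"x": 0,"y": 0,"z": 0,"rx": 0,"ry": 0,"rz": 0,"jaw": 0.8},
    {"x": 0,"y": 0,"z": 0,"rx": 0,"ry": 0,"rz": 0,"jaw": 0.8},
    {"x": 0,"y": 0,"z": 0,"rx": 0,"ry": 0,"rz": 0,"jaw": 0.8}
  ]
}}

```text
clock: 14.45
tool_pos: [0.4831, 0.3513, 0.0982]
eef_rot: [0.984, 0.04, -0.173, 0.007]
contact_force: [-0.1, -0.1, -0.8]
opening: 0.124
finger_force: 25.0
```

Run:
```python
from h import *
yp(); P,y=place('g',0.,bx=36,bz=36); print(P); path([(*P,y,PPL,4,.8)])
```

```text
14.4 [0.4831 0.3513 0.0982] yaw 0.081 pitch -0.346 y.z 0.000 F [-0.1 -0.1 -0.8] ff 25.0 open cm 1.09
[0.48874168 0.35238015 0.04957923]
--
{"x":0.5,"y":0,"z":1.1,"rx":0,"ry":-0.001,"rz":0,"jaw":0.8}
{"x":0.6,"y":0,"z":1.1,"rx":0,"ry":-0.001,"rz":0,"jaw":0.8}
{"x":0.6,"y":0,"z":1.1,"rx":0,"ry":0,"rz":0.001,"jaw":0.8}
{"x":0.5,"y":-0.1,"z":1.1,"rx":0.001,"ry":-0.001,"rz":0,"jaw":0.8}
```

Request:
{"fn": "send_rows", "kwargs": {
  "motion": [
    {"x": 0.5,"y": 0,"z": 1.1,"rx": 0,"ry": 0,"rz": 0,"jaw": 0.8},
    {"x": 0.6,"y": 0,"z": 1.1,"rx": 0,"ry": 0,"rz": 0,"jaw": 0.8},
    {"x": 0.6,"y": 0,"z": 1.1,"rx": 0,"ry": 0,"rz": 0,"jaw": 0.8},
    {"x": 0.5,"y": 0,"z": 1.1,"rx": 0,"ry": 0,"rz": 0,"jaw": 0.8},
    {"x": 0,"y": 0,"z": 0,"rx": 0,"ry": 0,"rz": 0,"jaw": 0.8}
  ]
}}

```text
clock: 14.95
tool_pos: [0.4901, 0.3514, 0.0466]
eef_rot: [0.984, 0.039, -0.173, 0.008]
contact_force: [3.0, -1.2, 3.5]
opening: 0.128
finger_force: 25.0
```

Request:
{"fn": "send_rows", "kwargs": {
  "motion": [
    {"x": 0,"y": 0,"z": 0,"rx": 0,"ry": 0,"rz": 0,"jaw": 2.4},
    {"x": 0,"y": 0,"z": 0,"rx": 0,"ry": 0,"rz": 0,"jaw": 2.4},
    {"x": 0,"y": 0,"z": -3,"rx": 0,"ry": 0,"rz": 0,"jaw": 2.4},
    {"x": 0,"y": 0,"z": -4,"rx": 0,"ry": 0,"rz": 0,"jaw": 2.4},
    {"x": 0,"y": 0,"z": 0,"rx": 0,"ry": 0,"rz": 0,"jaw": 2.4}
  ]
}}

```text
clock: 15.45
tool_pos: [0.5161, 0.3559, 0.1173]
eef_rot: [0.985, 0.04, -0.17, 0.005]
contact_force: [0.4, 0.5, -0.1]
opening: 0.27
finger_force: 0.0
```

```bash
cat >> h.py <<'E'
def appr(y,mid,n=(4,5),jaw=2.4):
    tz=tool(YB,PHI).as_matrix()[:,2]; g=grasp_tcp(y); pre=g-.07*tz
    w=[(*mid,n[0],jaw),(*pre,YB,PHI,n[1],jaw)]
    k=(-n[0]-n[1])%5 or 5
    path(w+[(*pre,YB,PHI,k,jaw)])
E
python3 - <<'E'
from h import *
yp(); appr(-20.5,(.49,.21,.2,.05,-.05),(4,7))
t=snap('top'); 
for c,tt in blobs(t['img'],60,8)[0]:
    if tt[0]<160: print(c,tt,onz(t,*c,.04).round(3))
E
```

```text
15.4 [0.5161 0.3559 0.1173] yaw 0.082 pitch -0.340 y.z -0.004 F [ 0.4  0.5 -0.1] ff 0.0 open cm 2.38
--
{"x":-1.6,"y":3.6,"z":-1.6,"rx":0.001,"ry":0.073,"rz":0.008,"jaw":2.4}
{"x":-1.4,"y":3.6,"z":-1.8,"rx":0,"ry":0.073,"rz":0.008,"jaw":2.4}
{"x":-1.3,"y":3.6,"z":-1.9,"rx":0.001,"ry":0.072,"rz":0.007,"jaw":2.4}
{"x":-1.1,"y":3.6,"z":-1.9,"rx":0,"ry":0.073,"rz":0.008,"jaw":2.4}
{"x":1,"y":2.3,"z":0.6,"rx":0,"ry":0.043,"rz":0.003,"jaw":2.4}
--
{"x":1,"y":2.4,"z":0.6,"rx":0,"ry":0.043,"rz":0.003,"jaw":2.4}
{"x":0.9,"y":2.3,"z":0.7,"rx":0,"ry":0.043,"rz":0.003,"jaw":2.4}
{"x":0.9,"y":2.3,"z":0.7,"rx":0,"ry":0.043,"rz":0.003,"jaw":2.4}
{"x":0.9,"y":2.4,"z":0.8,"rx":-0.001,"ry":0.043,"rz":0.003,"jaw":2.4}
{"x":0.9,"y":2.3,"z":0.8,"rx":0,"ry":0.042,"rz":0.003,"jaw":2.4}
--
{"x":0.9,"y":2.4,"z":0.9,"rx":-0.001,"ry":0.043,"rz":0.002,"jaw":2.4}
{"x":0,"y":0,"z":0,"rx":0,"ry":0,"rz":0,"jaw":2.4}
{"x":0,"y":0,"z":0,"rx":0,"ry":0,"rz":0,"jaw":2.4}
{"x":0,"y":0,"z":0,"rx":0,"ry":0,"rz":0,"jaw":2.4}
{"x":0,"y":0,"z":0,"rx":0,"ry":0,"rz":0,"jaw":2.4}
[135.1 193.7] [134 192   3   4   9] [0.524 0.351 0.04 ]
[127.5 205.9] [126 195   4  24  55] [0.481 0.376 0.04 ]
[145.  216.5] [135 194  13  35  62] [0.443 0.314 0.04 ]
[134.6 207.3] [133 204   5   8  31] [0.476 0.351 0.04 ]
```

Request:
{"fn": "send_rows", "kwargs": {
  "motion": [
    {"x": -1.6,"y": 3.6,"z": -1.6,"rx": 0,"ry": 0.073,"rz": 0.008,"jaw": 2.4},
    {"x": -1.4,"y": 3.6,"z": -1.8,"rx": 0,"ry": 0.073,"rz": 0.008,"jaw": 2.4},
    {"x": -1.3,"y": 3.6,"z": -1.9,"rx": 0,"ry": 0.072,"rz": 0.007,"jaw": 2.4},
    {"x": -1.1,"y": 3.6,"z": -1.9,"rx": 0,"ry": 0.073,"rz": 0.008,"jaw": 2.4},
    {"x": 1,"y": 2.3,"z": 0.6,"rx": 0,"ry": 0.043,"rz": 0.003,"jaw": 2.4}
  ]
}}

```text
clock: 16.0
tool_pos: [0.495, 0.1833, 0.1925]
eef_rot: [1.0, 0.024, -0.007, 0.004]
contact_force: [0.8, -0.3, -0.2]
opening: 0.274
finger_force: 0.0
```

Request:
{"fn": "send_rows", "kwargs": {
  "motion": [
    {"x": 1,"y": 2.4,"z": 0.6,"rx": 0,"ry": 0.043,"rz": 0.003,"jaw": 2.4},
    {"x": 0.9,"y": 2.3,"z": 0.7,"rx": 0,"ry": 0.043,"rz": 0.003,"jaw": 2.4},
    {"x": 0.9,"y": 2.3,"z": 0.7,"rx": 0,"ry": 0.043,"rz": 0.003,"jaw": 2.4},
    {"x": 0.9,"y": 2.4,"z": 0.8,"rx": 0,"ry": 0.043,"rz": 0.003,"jaw": 2.4},
    {"x": 0.9,"y": 2.3,"z": 0.8,"rx": 0,"ry": 0.042,"rz": 0.003,"jaw": 2.4}
  ]
}}

```text
clock: 16.5
tool_pos: [0.5499, 0.0701, 0.1574]
eef_rot: [0.995, 0.018, 0.098, 0.001]
contact_force: [0.5, -0.3, 0.2]
opening: 0.27
finger_force: 0.0
```

Request:
{"fn": "send_rows", "kwargs": {
  "motion": [
    {"x": 0.9,"y": 2.4,"z": 0.9,"rx": 0,"ry": 0.043,"rz": 0.002,"jaw": 2.4},
    {"x": 0,"y": 0,"z": 0,"rx": 0,"ry": 0,"rz": 0,"jaw": 2.4},
    {"x": 0,"y": 0,"z": 0,"rx": 0,"ry": 0,"rz": 0,"jaw": 2.4},
    {"x": 0,"y": 0,"z": 0,"rx": 0,"ry": 0,"rz": 0,"jaw": 2.4},
    {"x": 0,"y": 0,"z": 0,"rx": 0,"ry": 0,"rz": 0,"jaw": 2.4}
  ]
}}

```text
clock: 17.0
tool_pos: [0.5625, 0.0489, 0.152]
eef_rot: [0.993, 0.017, 0.12, 0.0]
contact_force: [-0.2, -0.2, -0.4]
opening: 0.272
finger_force: 0.0
```

Run:
```python
from h import *
yp(); fins(); g=grasp_tcp(-20.5); path([(*g,YB,PHI,4,2.4)])
```

```text
17.0 [0.5625 0.0489 0.152 ] yaw 0.035 pitch 0.241 y.z 0.004 F [-0.2 -0.2 -0.4] ff 0.0 open cm 2.39
red [141.3 199.2] bin [32.6 69.2 40. ] 744
red [320.7 200.4] bin [ 32.7 -67.5  40. ] 729
red [373.8 200. ] bin [  33.  -110.2   40. ] 744
green [258.2 199.8] bin [ 33.2 -21.1  40. ] 618
--
{"x":0.1,"y":0,"z":1.7,"rx":0.001,"ry":0.002,"rz":0.001,"jaw":2.4}
{"x":0.1,"y":0,"z":1.7,"rx":0.001,"ry":0.002,"rz":0.002,"jaw":2.4}
{"x":0.1,"y":0,"z":1.7,"rx":0.001,"ry":0.002,"rz":0.001,"jaw":2.4}
{"x":0.1,"y":0,"z":1.8,"rx":0,"ry":0.003,"rz":0.002,"jaw":2.4}
```

Request:
{"fn": "send_rows", "kwargs": {
  "motion": [
    {"x": 0.1,"y": 0,"z": 1.7,"rx": 0.001,"ry": 0.002,"rz": 0.001,"jaw": 2.4},
    {"x": 0.1,"y": 0,"z": 1.7,"rx": 0.001,"ry": 0.002,"rz": 0.001,"jaw": 2.4},
    {"x": 0.1,"y": 0,"z": 1.7,"rx": 0.001,"ry": 0.002,"rz": 0.001,"jaw": 2.4},
    {"x": 0.1,"y": 0,"z": 1.7,"rx": 0.001,"ry": 0.002,"rz": 0.002,"jaw": 2.4},
    {"x": 0,"y": 0,"z": 0,"rx": 0,"ry": 0,"rz": 0,"jaw": 2.4}
  ]
}}

```text
clock: 17.55
tool_pos: [0.585, 0.0485, 0.0912]
eef_rot: [0.993, 0.015, 0.12, -0.001]
contact_force: [0.2, 0.0, 0.4]
opening: 0.27
finger_force: 0.0
```

Request:
{"fn": "send_rows", "kwargs": {
  "motion": [
    {"x": 0,"y": 0,"z": 0,"rx": 0,"ry": 0,"rz": 0,"jaw": 0.8},
    {"x": 0,"y": 0,"z": 0,"rx": 0,"ry": 0,"rz": 0,"jaw": 0.8},
    {"x": 0,"y": 0,"z": 0,"rx": 0,"ry": 0,"rz": 0,"jaw": 0.8},
    {"x": 0,"y": 0,"z": 0,"rx": 0,"ry": 0,"rz": 0,"jaw": 0.8},
    {"x": 0,"y": 0,"z": 0,"rx": 0,"ry": 0,"rz": 0,"jaw": 0.8}
  ]
}}

```text
clock: 18.05
tool_pos: [0.5848, 0.0479, 0.0928]
eef_rot: [0.993, 0.014, 0.121, -0.001]
contact_force: [-0.9, 0.5, 2.5]
opening: 0.126
finger_force: 25.0
```

Run:
```python
from h import *
yp(); tp=get_state()['tool_pos']; q=w2b(tp+.011*tool(YB,PHI).as_matrix()[:,2]); print(q)
carry('g',-.057,(.45,.21,.19,.05,0),n=(5,6))
```

```text
18.1 [0.5848 0.0479 0.0928] yaw 0.028 pitch 0.243 y.z 0.001 F [-0.9  0.5  2.5] ff 25.0 open cm 1.11
[ 35.80817788 -22.11966189  37.97008572]
place [0.4261 0.3474 0.0475]
--
{"x":-0.8,"y":0,"z":-1.6,"rx":0,"ry":0.002,"rz":0,"jaw":0.8}
{"x":-0.8,"y":0,"z":-1.6,"rx":0,"ry":0.002,"rz":0,"jaw":0.8}
{"x":-0.7,"y":0,"z":-1.5,"rx":0,"ry":0.001,"rz":0,"jaw":0.8}
{"x":-0.8,"y":0,"z":-1.6,"rx":0.001,"ry":0.002,"rz":-0.001,"jaw":0.8}
{"x":0.3,"y":0,"z":-3,"rx":0,"ry":0,"rz":0,"jaw":0.8}
--
{"x":0.2,"y":0,"z":-3.1,"rx":0,"ry":0,"rz":0,"jaw":0.8}
{"x":-1.5,"y":-3.3,"z":0,"rx":0.001,"ry":-0.05,"rz":-0.004,"jaw":0.8}
{"x":-1.5,"y":-3.3,"z":0,"rx":0,"ry":-0.05,"rz":-0.004,"jaw":0.8}
{"x":-1.5,"y":-3.3,"z":0.1,"rx":0.001,"ry":-0.05,"rz":-0.004,"jaw":0.8}
{"x":-1.5,"y":-3.4,"z":0.2,"rx":0,"ry":-0.05,"rz":-0.004,"jaw":0.8}
--
{"x":-1.5,"y":-3.4,"z":0.3,"rx":0,"ry":-0.05,"rz":-0.004,"jaw":0.8}
{"x":-0.3,"y":-2.3,"z":1.5,"rx":-0.001,"ry":-0.058,"rz":-0.005,"jaw":0.8}
{"x":-0.2,"y":-2.3,"z":1.5,"rx":-0.001,"ry":-0.058,"rz":-0.005,"jaw":0.8}
{"x":-0.1,"y":-2.3,"z":1.6,"rx":-0.001,"ry":-0.058,"rz":-0.005,"jaw":0.8}
{"x":0.1,"y":-2.3,"z":1.6,"rx":-0.001,"ry":-0.059,"rz":-0.005,"jaw":0.8}
--
{"x":0.1,"y":-2.3,"z":1.5,"rx":0,"ry":-0.058,"rz":-0.005,"jaw":0.8}
{"x":0.3,"y":-2.3,"z":1.5,"rx":-0.001,"ry":-0.059,"rz":-0.005,"jaw":0.8}
{"x":0,"y":0,"z":0,"rx":0,"ry":0,"rz":0,"jaw":0.8}
{"x":0,"y":0,"z":0,"rx":0,"ry":0,"rz":0,"jaw":0.8}
{"x":0,"y":0,"z":0,"rx":0,"ry":0,"rz":0,"jaw":0.8}
--
{"x":0.4,"y":0,"z":1.2,"rx":0,"ry":0,"rz":0,"jaw":0.8}
{"x":0.4,"y":0,"z":1.2,"rx":0,"ry":0,"rz":0,"jaw":0.8}
{"x":0.4,"y":0,"z":1.2,"rx":0,"ry":0,"rz":0,"jaw":0.8}
{"x":0.5,"y":0,"z":1.1,"rx":0,"ry":0,"rz":0,"jaw":0.8}
{"x":0,"y":0,"z":0,"rx":0,"ry":0,"rz":0,"jaw":0.8}
```

Request:
{"fn": "send_rows", "kwargs": {
  "motion": [
    {"x": -0.8,"y": 0,"z": -1.6,"rx": 0,"ry": 0.002,"rz": 0,"jaw": 0.8},
    {"x": -0.8,"y": 0,"z": -1.6,"rx": 0,"ry": 0.002,"rz": 0,"jaw": 0.8},
    {"x": -0.7,"y": 0,"z": -1.5,"rx": 0,"ry": 0.001,"rz": 0,"jaw": 0.8},
    {"x": -0.8,"y": 0,"z": -1.6,"rx": 0,"ry": 0.002,"rz": 0,"jaw": 0.8},
    {"x": 0.3,"y": 0,"z": -3,"rx": 0,"ry": 0,"rz": 0,"jaw": 0.8}
  ]
}}

```text
clock: 18.55
tool_pos: [0.5325, 0.0462, 0.1748]
eef_rot: [0.992, 0.014, 0.122, -0.0]
contact_force: [-0.2, 0.2, 0.0]
opening: 0.125
finger_force: 25.0
```

Request:
{"fn": "send_rows", "kwargs": {
  "motion": [
    {"x": 0.2,"y": 0,"z": -3.1,"rx": 0,"ry": 0,"rz": 0,"jaw": 0.8},
    {"x": -1.5,"y": -3.3,"z": 0,"rx": 0,"ry": -0.05,"rz": -0.004,"jaw": 0.8},
    {"x": -1.5,"y": -3.3,"z": 0,"rx": 0,"ry": -0.05,"rz": -0.004,"jaw": 0.8},
    {"x": -1.5,"y": -3.3,"z": 0.1,"rx": 0,"ry": -0.05,"rz": -0.004,"jaw": 0.8},
    {"x": -1.5,"y": -3.4,"z": 0.2,"rx": 0,"ry": -0.05,"rz": -0.004,"jaw": 0.8}
  ]
}}

```text
clock: 19.05
tool_pos: [0.4654, 0.178, 0.1929]
eef_rot: [0.999, 0.022, 0.024, 0.001]
contact_force: [2.0, -0.2, -1.3]
opening: 0.129
finger_force: 25.0
```

Request:
{"fn": "send_rows", "kwargs": {
  "motion": [
    {"x": -1.5,"y": -3.4,"z": 0.3,"rx": 0,"ry": -0.05,"rz": -0.004,"jaw": 0.8},
    {"x": -0.3,"y": -2.3,"z": 1.5,"rx": 0,"ry": -0.058,"rz": -0.005,"jaw": 0.8},
    {"x": -0.2,"y": -2.3,"z": 1.5,"rx": 0,"ry": -0.058,"rz": -0.005,"jaw": 0.8},
    {"x": -0.1,"y": -2.3,"z": 1.6,"rx": 0,"ry": -0.058,"rz": -0.005,"jaw": 0.8},
    {"x": 0.1,"y": -2.3,"z": 1.6,"rx": 0,"ry": -0.059,"rz": -0.005,"jaw": 0.8}
  ]
}}

```text
clock: 19.55
tool_pos: [0.4339, 0.3024, 0.1265]
eef_rot: [0.992, 0.034, -0.118, 0.004]
contact_force: [0.4, -0.0, -0.8]
opening: 0.128
finger_force: 25.0
```

Request:
{"fn": "send_rows", "kwargs": {
  "motion": [
    {"x": 0.1,"y": -2.3,"z": 1.5,"rx": 0,"ry": -0.058,"rz": -0.005,"jaw": 0.8},
    {"x": 0.3,"y": -2.3,"z": 1.5,"rx": 0,"ry": -0.058,"rz": -0.005,"jaw": 0.8},
    {"x": 0,"y": 0,"z": 0,"rx": 0,"ry": 0,"rz": 0,"jaw": 0.8},
    {"x": 0,"y": 0,"z": 0,"rx": 0,"ry": 0,"rz": 0,"jaw": 0.8},
    {"x": 0,"y": 0,"z": 0,"rx": 0,"ry": 0,"rz": 0,"jaw": 0.8}
  ]
}}

```text
clock: 20.05
tool_pos: [0.4273, 0.3458, 0.0975]
eef_rot: [0.984, 0.038, -0.173, 0.006]
contact_force: [-0.2, -0.4, -1.0]
opening: 0.128
finger_force: 25.0
```

Run:
```python
from h import *
yp(); P,y=place('g',-.057,bx=36,bz=37); print(P); path([(*P,y,PPL,4,.8)])
```

```text
20.1 [0.4273 0.3458 0.0975] yaw 0.077 pitch -0.348 y.z -0.001 F [-0.2 -0.4 -1. ] ff 25.0 open cm 1.13
[0.43182446 0.34781703 0.05057423]
--
{"x":0.5,"y":0,"z":1.1,"rx":0,"ry":0,"rz":-0.001,"jaw":0.8}
{"x":0.5,"y":-0.1,"z":1.1,"rx":-0.001,"ry":0,"rz":-0.001,"jaw":0.8}
{"x":0.5,"y":0,"z":1,"rx":0,"ry":-0.001,"rz":0,"jaw":0.8}
{"x":0.5,"y":-0.1,"z":1.1,"rx":-0.001,"ry":0,"rz":-0.001,"jaw":0.8}
```

Request:
{"fn": "send_rows", "kwargs": {
  "motion": [
    {"x": 0.6,"y": 0,"z": 1.1,"rx": 0,"ry": 0,"rz": 0,"jaw": 0.8},
    {"x": 0.6,"y": -0.1,"z": 1.1,"rx": 0,"ry": 0,"rz": 0,"jaw": 0.8},
    {"x": 0.6,"y": 0,"z": 1,"rx": 0,"ry": 0,"rz": 0,"jaw": 0.8},
    {"x": 0.6,"y": -0.1,"z": 1.1,"rx": 0,"ry": 0,"rz": 0,"jaw": 0.8},
    {"x": 0,"y": 0,"z": 0,"rx": 0,"ry": 0,"rz": 0,"jaw": 0.8}
  ]
}}

```text
clock: 20.55
tool_pos: [0.4435, 0.3504, 0.0488]
eef_rot: [0.985, 0.036, -0.166, 0.004]
contact_force: [12.8, -1.8, 8.2]
opening: 0.134
finger_force: 25.1
```

Request:
{"fn": "send_rows", "kwargs": {
  "motion": [
    {"x": 0,"y": 0,"z": 0,"rx": 0,"ry": 0,"rz": 0,"jaw": 2.4},
    {"x": 0,"y": 0,"z": 0,"rx": 0,"ry": 0,"rz": 0,"jaw": 2.4},
    {"x": 0,"y": 0,"z": -3,"rx": 0,"ry": 0,"rz": 0,"jaw": 2.4},
    {"x": 0,"y": 0,"z": -4,"rx": 0,"ry": 0,"rz": 0,"jaw": 2.4},
    {"x": 0,"y": 0,"z": 0,"rx": 0,"ry": 0,"rz": 0,"jaw": 2.4}
  ]
}}

```text
clock: 21.05
tool_pos: [0.4615, 0.3534, 0.1172]
eef_rot: [0.985, 0.038, -0.171, 0.003]
contact_force: [1.1, 0.3, 0.3]
opening: 0.27
finger_force: 0.0
```

Run:
```python
from h import *
yp(); appr(70.5,(.47,.21,.2,.05,-.05),(4,5))
t=snap('top'); s=snap('side')
for c,tt in blobs(t['img'],60,8)[0]:
    if tt[0]<160: print(c,tt,onz(t,*c,.04).round(3))
o=np.concatenate([cv2.resize(t['img'][170:240,110:160],(350,490),interpolation=cv2.INTER_CUBIC),cv2.resize(s['img'][260:350,150:260],(440,490)) ],1)
cv2.imwrite('pics/e.png',o[:,:,::-1])
```

```text
21.1 [0.4615 0.3534 0.1172] yaw 0.078 pitch -0.343 y.z -0.006 F [1.1 0.3 0.3] ff 0.0 open cm 2.38
--
{"x":-0.8,"y":3.6,"z":-1.9,"rx":0,"ry":0.073,"rz":0.007,"jaw":2.4}
{"x":-0.6,"y":3.6,"z":-2,"rx":0,"ry":0.073,"rz":0.007,"jaw":2.4}
{"x":-0.4,"y":3.6,"z":-2.1,"rx":0,"ry":0.074,"rz":0.006,"jaw":2.4}
{"x":-0.2,"y":3.5,"z":-2,"rx":-0.001,"ry":0.073,"rz":0.007,"jaw":2.4}
{"x":1.8,"y":1.5,"z":0.8,"rx":0,"ry":0.06,"rz":0.004,"jaw":2.4}
--
{"x":1.8,"y":1.5,"z":0.9,"rx":0,"ry":0.06,"rz":0.004,"jaw":2.4}
{"x":1.7,"y":1.5,"z":1,"rx":-0.001,"ry":0.06,"rz":0.004,"jaw":2.4}
{"x":1.7,"y":1.5,"z":1.2,"rx":0,"ry":0.06,"rz":0.004,"jaw":2.4}
{"x":1.6,"y":1.4,"z":1.2,"rx":-0.001,"ry":0.06,"rz":0.005,"jaw":2.4}
{"x":0,"y":0,"z":0,"rx":0,"ry":0,"rz":0,"jaw":2.4}
[141.7 183.6] [135 183  12   4  18] [0.559 0.329 0.04 ]
[128.  185.6] [126 184   8   6  20] [0.552 0.377 0.04 ]
[146.6 216.9] [146 212   2  12  21] [0.442 0.308 0.04 ]
```

View pics/e.png

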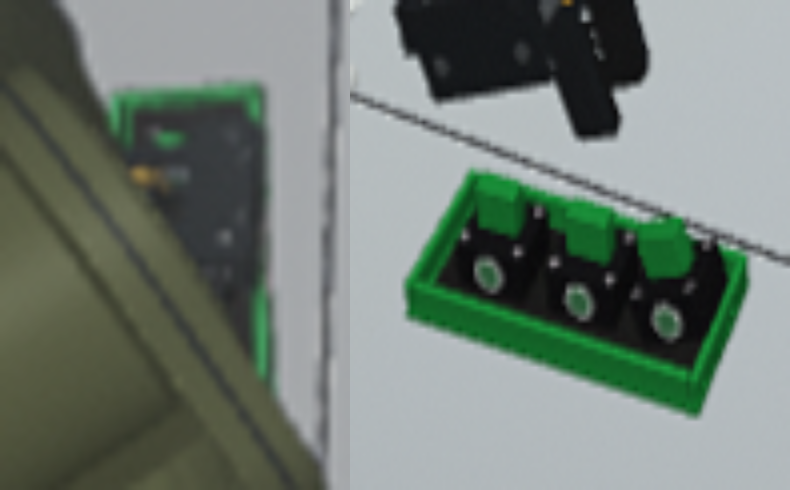

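All three green cubes stand in the green tray. Now the reds, starting at y=+70.

Request:
{"fn": "send_rows", "kwargs": {
  "motion": [
    {"x": -0.8,"y": 3.6,"z": -1.9,"rx": 0,"ry": 0.073,"rz": 0.007,"jaw": 2.4},
    {"x": -0.6,"y": 3.6,"z": -2,"rx": 0,"ry": 0.073,"rz": 0.007,"jaw": 2.4},
    {"x": -0.4,"y": 3.6,"z": -2.1,"rx": 0,"ry": 0.074,"rz": 0.007,"jaw": 2.4},
    {"x": -0.2,"y": 3.5,"z": -2,"rx": 0,"ry": 0.073,"rz": 0.007,"jaw": 2.4},
    {"x": 1.8,"y": 1.5,"z": 0.8,"rx": 0,"ry": 0.06,"rz": 0.004,"jaw": 2.4}
  ]
}}

```text
clock: 21.65
tool_pos: [0.4841, 0.1911, 0.1895]
eef_rot: [1.0, 0.022, 0.002, 0.003]
contact_force: [2.0, -0.3, -1.1]
opening: 0.274
finger_force: 0.0
```

Request:
{"fn": "send_rows", "kwargs": {
  "motion": [
    {"x": 1.8,"y": 1.5,"z": 0.9,"rx": 0,"ry": 0.06,"rz": 0.004,"jaw": 2.4},
    {"x": 1.7,"y": 1.5,"z": 1,"rx": 0,"ry": 0.06,"rz": 0.004,"jaw": 2.4},
    {"x": 1.7,"y": 1.5,"z": 1.2,"rx": 0,"ry": 0.06,"rz": 0.004,"jaw": 2.4},
    {"x": 1.6,"y": 1.4,"z": 1.2,"rx": 0,"ry": 0.06,"rz": 0.005,"jaw": 2.4},
    {"x": 0,"y": 0,"z": 0,"rx": 0,"ry": 0,"rz": 0,"jaw": 2.4}
  ]
}}

```text
clock: 22.15
tool_pos: [0.5579, 0.1357, 0.149]
eef_rot: [0.993, 0.014, 0.118, 0.002]
contact_force: [-0.1, 0.8, -0.3]
opening: 0.272
finger_force: 0.0
```

Request:
{"fn": "send_rows", "kwargs": {
  "motion": [
    {"x": 0,"y": 0,"z": 0,"rx": 0,"ry": 0,"rz": 0,"jaw": 2.4},
    {"x": 0,"y": 0,"z": 0,"rx": 0,"ry": 0,"rz": 0,"jaw": 2.4},
    {"x": 0,"y": 0,"z": 0,"rx": 0,"ry": 0,"rz": 0,"jaw": 2.4},
    {"x": 0,"y": 0,"z": 0,"rx": 0,"ry": 0,"rz": 0,"jaw": 2.4},
    {"x": 0,"y": 0,"z": 0,"rx": 0,"ry": 0,"rz": 0,"jaw": 2.4}
  ]
}}

```text
clock: 22.65
tool_pos: [0.5603, 0.1389, 0.1521]
eef_rot: [0.992, 0.015, 0.122, -0.001]
contact_force: [0.1, -0.8, -0.2]
opening: 0.269
finger_force: 0.0
```

Run:
```python
from h import *
yp(); fins(); g=grasp_tcp(70.5); path([(*g,YB,PHI,4,2.4)])
```

```text
22.6 [0.5603 0.1389 0.1521] yaw 0.030 pitch 0.244 y.z 0.001 F [ 0.1 -0.8 -0.2] ff 0.0 open cm 2.37
red [254.2 200.9] bin [32.9 72.1 40. ] 689
red [422.1 200. ] bin [ 32.7 -64.7  40. ] 712
red [460.5 199.2] bin [  32.8 -106.9   40. ] 615
--
{"x":0.1,"y":0,"z":1.7,"rx":0,"ry":0.002,"rz":0,"jaw":2.4}
{"x":0.1,"y":0,"z":1.7,"rx":0,"ry":0.001,"rz":0,"jaw":2.4}
{"x":0.1,"y":-0.1,"z":1.7,"rx":0.001,"ry":0.002,"rz":0,"jaw":2.4}
{"x":0,"y":0,"z":1.7,"rx":0,"ry":0.001,"rz":0.001,"jaw":2.4}
```

Request:
{"fn": "send_rows", "kwargs": {
  "motion": [
    {"x": 0.1,"y": 0,"z": 1.7,"rx": 0,"ry": 0.002,"rz": 0,"jaw": 2.4},
    {"x": 0.1,"y": 0,"z": 1.7,"rx": 0,"ry": 0.001,"rz": 0,"jaw": 2.4},
    {"x": 0.1,"y": -0.1,"z": 1.7,"rx": 0,"ry": 0.002,"rz": 0,"jaw": 2.4},
    {"x": 0,"y": 0,"z": 1.7,"rx": 0,"ry": 0.001,"rz": 0,"jaw": 2.4},
    {"x": 0,"y": 0,"z": 0,"rx": 0,"ry": 0,"rz": 0,"jaw": 2.4}
  ]
}}

```text
clock: 23.2
tool_pos: [0.579, 0.14, 0.0849]
eef_rot: [0.992, 0.015, 0.123, -0.0]
contact_force: [-0.7, 0.0, 0.1]
opening: 0.271
finger_force: 0.0
```

Request:
{"fn": "send_rows", "kwargs": {
  "motion": [
    {"x": 0,"y": 0,"z": 0,"rx": 0,"ry": 0,"rz": 0,"jaw": 0.8},
    {"x": 0,"y": 0,"z": 0,"rx": 0,"ry": 0,"rz": 0,"jaw": 0.8},
    {"x": 0,"y": 0,"z": 0,"rx": 0,"ry": 0,"rz": 0,"jaw": 0.8},
    {"x": 0,"y": 0,"z": 0,"rx": 0,"ry": 0,"rz": 0,"jaw": 0.8},
    {"x": 0,"y": 0,"z": 0,"rx": 0,"ry": 0,"rz": 0,"jaw": 0.8}
  ]
}}

```text
clock: 23.7
tool_pos: [0.5799, 0.14, 0.0871]
eef_rot: [0.992, 0.015, 0.125, -0.001]
contact_force: [0.5, -0.3, 0.1]
opening: 0.133
finger_force: 24.7
```

```bash
cat >> h.py <<'E'
def gp():
    tp=get_state()['tool_pos']; return w2b(tp+.011*tool(YB,PHI).as_matrix()[:,2])
def carry_r(slot,pp,q,jaw=.8,n=(3,5,4,4)):
    P,y=place('r',slot,bx=q[0],bz=q[2],pp=pp); print('place',P.round(4))
    w=out(jaw)
    w+=[(.46,.02,.20,0,.1,n[0],jaw),(.41,-.15,.2,-.05,-.1,n[1],jaw),(P[0],P[1],P[2]+.06,y,pp,n[2],jaw)]
    k=(-sum(i[5] for i in w))%5+2
    w+=[(P[0],P[1],P[2]+.06,y,pp,k,jaw)]
    path(w)
E
python3 - <<'E'
from h import *
yp(); q=gp(); print(q); carry_r(.055,-.2,q,n=(4,5,4))
E
```

```text
23.7 [0.5799 0.14   0.0871] yaw 0.029 pitch 0.250 y.z 0.002 F [ 0.5 -0.3  0.1] ff 24.7 open cm 1.17
[30.39795809 70.1132024  35.05842275]
place [ 0.4582 -0.2996  0.0505]
--
{"x":-0.8,"y":0,"z":-1.6,"rx":0,"ry":0,"rz":0,"jaw":0.8}
{"x":-0.7,"y":0,"z":-1.6,"rx":0,"ry":0,"rz":0,"jaw":0.8}
{"x":-0.8,"y":0,"z":-1.6,"rx":0.001,"ry":0,"rz":0,"jaw":0.8}
{"x":-0.7,"y":0,"z":-1.5,"rx":0,"ry":0,"rz":0,"jaw":0.8}
{"x":0.2,"y":0,"z":-3,"rx":0,"ry":0,"rz":0,"jaw":0.8}
--
{"x":0.3,"y":0,"z":-3.1,"rx":0,"ry":0,"rz":0,"jaw":0.8}
{"x":-1.7,"y":2.9,"z":-0.4,"rx":-0.001,"ry":-0.038,"rz":0.007,"jaw":0.8}
{"x":-1.6,"y":2.9,"z":-0.3,"rx":-0.001,"ry":-0.037,"rz":0.007,"jaw":0.8}
{"x":-1.7,"y":3,"z":-0.3,"rx":-0.001,"ry":-0.038,"rz":0.008,"jaw":0.8}
{"x":-1.6,"y":2.9,"z":-0.2,"rx":-0.002,"ry":-0.037,"rz":0.007,"jaw":0.8}
--
{"x":-1,"y":3.4,"z":-0.1,"rx":0,"ry":-0.04,"rz":0.01,"jaw":0.8}
{"x":-1,"y":3.4,"z":-0.1,"rx":0,"ry":-0.04,"rz":0.01,"jaw":0.8}
{"x":-0.9,"y":3.4,"z":0,"rx":0,"ry":-0.04,"rz":0.01,"jaw":0.8}
{"x":-0.9,"y":3.5,"z":0,"rx":0,"ry":-0.04,"rz":0.01,"jaw":0.8}
{"x":-0.9,"y":3.4,"z":0.1,"rx":0,"ry":-0.04,"rz":0.01,"jaw":0.8}
--
{"x":1.6,"y":3.7,"z":2.1,"rx":0.002,"ry":-0.025,"rz":0.011,"jaw":0.8}
{"x":1.7,"y":3.7,"z":2,"rx":0.002,"ry":-0.025,"rz":0.011,"jaw":0.8}
{"x":1.8,"y":3.6,"z":2,"rx":0.002,"ry":-0.025,"rz":0.011,"jaw":0.8}
{"x":1.9,"y":3.6,"z":1.9,"rx":0.001,"ry":-0.025,"rz":0.012,"jaw":0.8}
{"x":0,"y":0,"z":0,"rx":0,"ry":0,"rz":0,"jaw":0.8}
--
{"x":0,"y":0,"z":0,"rx":0,"ry":0,"rz":0,"jaw":0.8}
{"x":0,"y":0,"z":0,"rx":0,"ry":0,"rz":0,"jaw":0.8}
```

Request:
{"fn": "send_rows", "kwargs": {
  "motion": [
    {"x": -0.8,"y": 0,"z": -1.6,"rx": 0,"ry": 0,"rz": 0,"jaw": 0.8},
    {"x": -0.7,"y": 0,"z": -1.6,"rx": 0,"ry": 0,"rz": 0,"jaw": 0.8},
    {"x": -0.8,"y": 0,"z": -1.6,"rx": 0,"ry": 0,"rz": 0,"jaw": 0.8},
    {"x": -0.7,"y": 0,"z": -1.5,"rx": 0,"ry": 0,"rz": 0,"jaw": 0.8},
    {"x": 0.2,"y": 0,"z": -3,"rx": 0,"ry": 0,"rz": 0,"jaw": 0.8}
  ]
}}

```text
clock: 24.2
tool_pos: [0.5274, 0.1383, 0.1689]
eef_rot: [0.992, 0.015, 0.122, 0.0]
contact_force: [0.7, 0.8, -0.2]
opening: 0.129
finger_force: 24.7
```

Request:
{"fn": "send_rows", "kwargs": {
  "motion": [
    {"x": 0.3,"y": 0,"z": -3.1,"rx": 0,"ry": 0,"rz": 0,"jaw": 0.8},
    {"x": -1.7,"y": 2.9,"z": -0.4,"rx": -0.001,"ry": -0.038,"rz": 0.007,"jaw": 0.8},
    {"x": -1.6,"y": 2.9,"z": -0.3,"rx": -0.001,"ry": -0.038,"rz": 0.007,"jaw": 0.8},
    {"x": -1.7,"y": 3,"z": -0.3,"rx": -0.001,"ry": -0.038,"rz": 0.007,"jaw": 0.8},
    {"x": -1.6,"y": 2.9,"z": -0.2,"rx": -0.001,"ry": -0.038,"rz": 0.007,"jaw": 0.8}
  ]
}}

```text
clock: 24.7
tool_pos: [0.4591, 0.0191, 0.2001]
eef_rot: [0.999, 0.0, 0.048, 0.001]
contact_force: [0.5, -0.4, -0.7]
opening: 0.128
finger_force: 24.8
```

Request:
{"fn": "send_rows", "kwargs": {
  "motion": [
    {"x": -1,"y": 3.4,"z": -0.1,"rx": 0,"ry": -0.04,"rz": 0.01,"jaw": 0.8},
    {"x": -1,"y": 3.4,"z": -0.1,"rx": 0,"ry": -0.04,"rz": 0.01,"jaw": 0.8},
    {"x": -0.9,"y": 3.4,"z": 0,"rx": 0,"ry": -0.04,"rz": 0.01,"jaw": 0.8},
    {"x": -0.9,"y": 3.5,"z": 0,"rx": 0,"ry": -0.04,"rz": 0.01,"jaw": 0.8},
    {"x": -0.9,"y": 3.4,"z": 0.1,"rx": 0,"ry": -0.04,"rz": 0.01,"jaw": 0.8}
  ]
}}

```text
clock: 25.2
tool_pos: [0.409, -0.1514, 0.2002]
eef_rot: [0.998, -0.025, -0.052, -0.001]
contact_force: [0.7, -0.0, 0.2]
opening: 0.128
finger_force: 24.8
```

Request:
{"fn": "send_rows", "kwargs": {
  "motion": [
    {"x": 1.6,"y": 3.7,"z": 2.1,"rx": 0.002,"ry": -0.025,"rz": 0.011,"jaw": 0.8},
    {"x": 1.7,"y": 3.7,"z": 2,"rx": 0.002,"ry": -0.025,"rz": 0.011,"jaw": 0.8},
    {"x": 1.8,"y": 3.6,"z": 2,"rx": 0.002,"ry": -0.025,"rz": 0.011,"jaw": 0.8},
    {"x": 1.9,"y": 3.6,"z": 1.9,"rx": 0.001,"ry": -0.025,"rz": 0.012,"jaw": 0.8},
    {"x": 0,"y": 0,"z": 0,"rx": 0,"ry": 0,"rz": 0,"jaw": 0.8}
  ]
}}

```text
clock: 25.7
tool_pos: [0.4572, -0.3052, 0.1075]
eef_rot: [0.993, -0.051, -0.102, -0.003]
contact_force: [-1.0, 0.6, -0.5]
opening: 0.133
finger_force: 24.7
```

Request:
{"fn": "send_rows", "kwargs": {
  "motion": [
    {"x": 0,"y": 0,"z": 0,"rx": 0,"ry": 0,"rz": 0,"jaw": 0.8},
    {"x": 0,"y": 0,"z": 0,"rx": 0,"ry": 0,"rz": 0,"jaw": 0.8},
    {"x": 0,"y": 0,"z": 0,"rx": 0,"ry": 0,"rz": 0,"jaw": 0.8},
    {"x": 0,"y": 0,"z": 0,"rx": 0,"ry": 0,"rz": 0,"jaw": 0.8},
    {"x": 0,"y": 0,"z": 0,"rx": 0,"ry": 0,"rz": 0,"jaw": 0.8}
  ]
}}

```text
clock: 26.2
tool_pos: [0.4583, -0.2987, 0.1115]
eef_rot: [0.994, -0.046, -0.101, -0.004]
contact_force: [0.5, -0.4, -0.5]
opening: 0.135
finger_force: 24.8
```

Run:
```python
from h import *
yp(); P,y=place('r',.055,bx=30.4,bz=35,pp=-.2); path([(*P,y,-.2,4,.8)])
t=snap('top'); s=snap('side')
o=np.concatenate([cv2.resize(t['img'][110:260,250:390],(467,500),interpolation=cv2.INTER_CUBIC),cv2.resize(s['img'][140:230,270:370],(333,500)) ],1)
cv2.imwrite('pics/f.png',o[:,:,::-1])
```

```text
26.2 [ 0.4583 -0.2987  0.1115] yaw -0.094 pitch -0.201 y.z 0.001 F [ 0.5 -0.4 -0.5] ff 24.8 open cm 1.19
--
{"x":0.3,"y":0,"z":1.5,"rx":0,"ry":0,"rz":0,"jaw":0.8}
{"x":0.3,"y":0,"z":1.5,"rx":0.001,"ry":0.001,"rz":0,"jaw":0.8}
{"x":0.3,"y":0,"z":1.5,"rx":0,"ry":0,"rz":0.001,"jaw":0.8}
{"x":0.3,"y":0.1,"z":1.5,"rx":0.001,"ry":0.001,"rz":0,"jaw":0.8}
```

View pics/f.png

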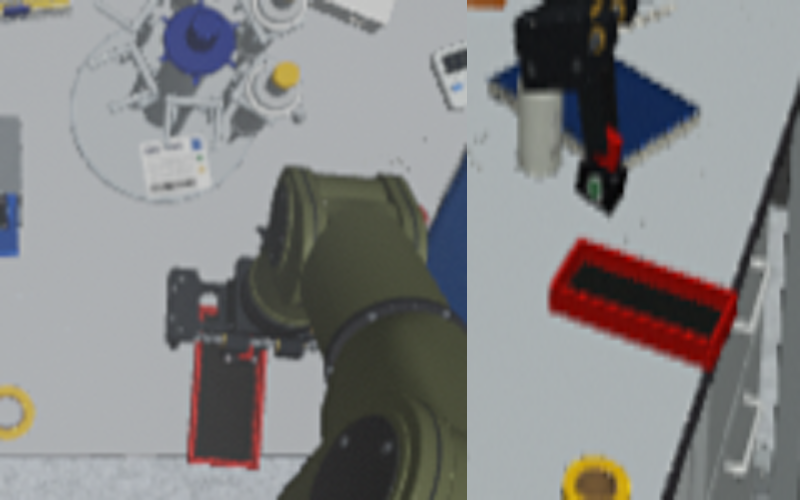

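The red cube is held above the far end of the red tray. Wrist and gripper are clear of the stand, and the wrist passes well above the bottle.

Request:
{"fn": "send_rows", "kwargs": {
  "motion": [
    {"x": 0.3,"y": 0,"z": 1.5,"rx": 0,"ry": 0,"rz": 0,"jaw": 0.8},
    {"x": 0.3,"y": 0,"z": 1.5,"rx": 0,"ry": 0,"rz": 0,"jaw": 0.8},
    {"x": 0.3,"y": 0,"z": 1.5,"rx": 0,"ry": 0,"rz": 0,"jaw": 0.8},
    {"x": 0.3,"y": 0.1,"z": 1.5,"rx": 0,"ry": 0,"rz": 0,"jaw": 0.8},
    {"x": 0,"y": 0,"z": 0,"rx": 0,"ry": 0,"rz": 0,"jaw": 0.8}
  ]
}}

```text
clock: 26.8
tool_pos: [0.4586, -0.299, 0.0477]
eef_rot: [0.994, -0.046, -0.101, -0.005]
contact_force: [-0.2, 0.2, -1.3]
opening: 0.133
finger_force: 25.0
```

Request:
{"fn": "send_rows", "kwargs": {
  "motion": [
    {"x": 0,"y": 0,"z": 0,"rx": 0,"ry": 0,"rz": 0,"jaw": 2.4},
    {"x": 0,"y": 0,"z": 0,"rx": 0,"ry": 0,"rz": 0,"jaw": 2.4},
    {"x": 0,"y": 0,"z": -3,"rx": 0,"ry": 0,"rz": 0,"jaw": 2.4},
    {"x": 0,"y": 0,"z": -4,"rx": 0,"ry": 0,"rz": 0,"jaw": 2.4},
    {"x": 0,"y": 0,"z": 0,"rx": 0,"ry": 0,"rz": 0,"jaw": 2.4}
  ]
}}

```text
clock: 27.3
tool_pos: [0.4754, -0.3028, 0.1221]
eef_rot: [0.994, -0.047, -0.097, -0.003]
contact_force: [-0.0, 0.2, 0.3]
opening: 0.272
finger_force: 0.0
```

```bash
cat >> h.py <<'E'
def redtray():
    for nm in ('top','side'):
        t=snap(nm)
        for c,tt in blobs(t['img'],0,6)[0]:
            p=onz(t,*c,.037)
            if abs(p[0]-.41)<.1 and abs(p[1]+.295)<.045: print(nm,c,tt.tolist(),p.round(3))
def appr_r(y,n=(5,5,5),jaw=2.4):
    tz=tool(YB,PHI).as_matrix()[:,2]; g=grasp_tcp(y); pre=g-.07*tz
    path([(.42,-.15,.2,-.05,-.1,n[0],jaw),(.48,g[1]-.03,.2,0,.1,n[1],jaw),(*pre,YB,PHI,n[2],jaw)])
E
python3 - <<'E'
from h import *
yp(); appr_r(-67,(4,5,6)); redtray()
E
```

```text
27.3 [ 0.4754 -0.3028  0.1221] yaw -0.096 pitch -0.193 y.z 0.004 F [-0.   0.2  0.3] ff 0.0 open cm 2.40
--
{"x":-2.1,"y":-3.7,"z":-1.6,"rx":-0.001,"ry":0.023,"rz":-0.011,"jaw":2.4}
{"x":-2,"y":-3.7,"z":-1.6,"rx":-0.001,"ry":0.023,"rz":-0.011,"jaw":2.4}
{"x":-1.9,"y":-3.7,"z":-1.7,"rx":0,"ry":0.024,"rz":-0.011,"jaw":2.4}
{"x":-1.9,"y":-3.7,"z":-1.8,"rx":-0.001,"ry":0.024,"rz":-0.012,"jaw":2.4}
{"x":1.1,"y":-2.5,"z":-0.1,"rx":0,"ry":0.04,"rz":-0.01,"jaw":2.4}
--
{"x":1.1,"y":-2.5,"z":-0.1,"rx":0,"ry":0.04,"rz":-0.01,"jaw":2.4}
{"x":1.1,"y":-2.5,"z":0,"rx":0,"ry":0.04,"rz":-0.01,"jaw":2.4}
{"x":1.2,"y":-2.5,"z":0.1,"rx":0,"ry":0.04,"rz":-0.01,"jaw":2.4}
{"x":1.1,"y":-2.5,"z":0.1,"rx":0,"ry":0.039,"rz":-0.01,"jaw":2.4}
{"x":1.4,"y":-0.5,"z":0.9,"rx":0.001,"ry":0.025,"rz":-0.005,"jaw":2.4}
--
{"x":1.3,"y":-0.5,"z":0.9,"rx":0.001,"ry":0.025,"rz":-0.005,"jaw":2.4}
{"x":1.3,"y":-0.5,"z":1,"rx":0.001,"ry":0.025,"rz":-0.005,"jaw":2.4}
{"x":1.3,"y":-0.4,"z":1,"rx":0.001,"ry":0.025,"rz":-0.004,"jaw":2.4}
{"x":1.3,"y":-0.4,"z":1,"rx":0.001,"ry":0.025,"rz":-0.005,"jaw":2.4}
{"x":1.3,"y":-0.5,"z":1.1,"rx":0,"ry":0.025,"rz":-0.005,"jaw":2.4}
top [318.4 231.8] [307, 207, 23, 44, 191] [ 0.388 -0.292  0.037]
top [319.7 213. ] [318, 210, 5, 7, 27] [ 0.453 -0.299  0.037]
```

Request:
{"fn": "send_rows", "kwargs": {
  "motion": [
    {"x": -2.1,"y": -3.7,"z": -1.6,"rx": 0,"ry": 0.023,"rz": -0.011,"jaw": 2.4},
    {"x": -2,"y": -3.7,"z": -1.6,"rx": -0.001,"ry": 0.023,"rz": -0.011,"jaw": 2.4},
    {"x": -1.9,"y": -3.7,"z": -1.7,"rx": -0.001,"ry": 0.024,"rz": -0.011,"jaw": 2.4},
    {"x": -1.9,"y": -3.7,"z": -1.8,"rx": -0.001,"ry": 0.024,"rz": -0.012,"jaw": 2.4},
    {"x": 1.1,"y": -2.5,"z": -0.1,"rx": 0,"ry": 0.04,"rz": -0.01,"jaw": 2.4}
  ]
}}

```text
clock: 27.9
tool_pos: [0.4253, -0.1225, 0.1983]
eef_rot: [0.999, -0.019, -0.035, -0.003]
contact_force: [1.3, -1.2, -0.4]
opening: 0.268
finger_force: 0.0
```

Request:
{"fn": "send_rows", "kwargs": {
  "motion": [
    {"x": 1.1,"y": -2.5,"z": -0.1,"rx": 0,"ry": 0.04,"rz": -0.01,"jaw": 2.4},
    {"x": 1.1,"y": -2.5,"z": 0,"rx": 0,"ry": 0.04,"rz": -0.01,"jaw": 2.4},
    {"x": 1.2,"y": -2.5,"z": 0.1,"rx": 0,"ry": 0.04,"rz": -0.01,"jaw": 2.4},
    {"x": 1.1,"y": -2.5,"z": 0.1,"rx": 0,"ry": 0.04,"rz": -0.01,"jaw": 2.4},
    {"x": 1.4,"y": -0.5,"z": 0.9,"rx": 0.001,"ry": 0.025,"rz": -0.005,"jaw": 2.4}
  ]
}}

```text
clock: 28.4
tool_pos: [0.4903, -0.0175, 0.1884]
eef_rot: [0.998, 0.005, 0.058, -0.003]
contact_force: [0.4, -0.3, 0.6]
opening: 0.27
finger_force: 0.0
```

Request:
{"fn": "send_rows", "kwargs": {
  "motion": [
    {"x": 1.3,"y": -0.5,"z": 0.9,"rx": 0.001,"ry": 0.025,"rz": -0.005,"jaw": 2.4},
    {"x": 1.3,"y": -0.5,"z": 1,"rx": 0.001,"ry": 0.025,"rz": -0.005,"jaw": 2.4},
    {"x": 1.3,"y": -0.4,"z": 1,"rx": 0.001,"ry": 0.025,"rz": -0.005,"jaw": 2.4},
    {"x": 1.3,"y": -0.4,"z": 1,"rx": 0.001,"ry": 0.025,"rz": -0.005,"jaw": 2.4},
    {"x": 1.3,"y": -0.5,"z": 1.1,"rx": 0,"ry": 0.025,"rz": -0.005,"jaw": 2.4}
  ]
}}

```text
clock: 28.9
tool_pos: [0.5625, 0.0032, 0.1489]
eef_rot: [0.993, 0.015, 0.119, -0.003]
contact_force: [-0.1, -0.7, 0.4]
opening: 0.272
finger_force: 0.0
```

Request:
{"fn": "send_rows", "kwargs": {
  "motion": [
    {"x": 0,"y": 0,"z": 0,"rx": 0,"ry": 0,"rz": 0,"jaw": 2.4},
    {"x": 0,"y": 0,"z": 0,"rx": 0,"ry": 0,"rz": 0,"jaw": 2.4},
    {"x": 0,"y": 0,"z": 0,"rx": 0,"ry": 0,"rz": 0,"jaw": 2.4},
    {"x": 0,"y": 0,"z": 0,"rx": 0,"ry": 0,"rz": 0,"jaw": 2.4},
    {"x": 0,"y": 0,"z": 0,"rx": 0,"ry": 0,"rz": 0,"jaw": 2.4}
  ]
}}

```text
clock: 29.4
tool_pos: [0.5631, 0.0033, 0.1509]
eef_rot: [0.993, 0.015, 0.121, -0.003]
contact_force: [-0.6, -0.1, -0.4]
opening: 0.276
finger_force: 0.0
```

Run:
```python
from h import *
yp(); fins(); g=grasp_tcp(-67); path([(*g,YB,PHI,4,2.4)]); redtray()
```

```text
29.4 [0.5631 0.0033 0.1509] yaw 0.029 pitch 0.242 y.z -0.003 F [-0.6 -0.1 -0.4] ff 0.0 open cm 2.43
red [262.  199.1] bin [ 33.1 -68.8  40. ] 700
red [320.4 199.2] bin [  32.9 -112.    40. ] 741
--
{"x":0.1,"y":0,"z":1.7,"rx":-0.001,"ry":0.002,"rz":0,"jaw":2.4}
{"x":0.1,"y":0,"z":1.7,"rx":-0.001,"ry":0.002,"rz":0,"jaw":2.4}
{"x":0.1,"y":0.1,"z":1.7,"rx":-0.001,"ry":0.002,"rz":0,"jaw":2.4}
{"x":0.1,"y":0,"z":1.7,"rx":-0.001,"ry":0.002,"rz":0,"jaw":2.4}
top [319.  226.7] [307, 202, 23, 49, 220] [ 0.406 -0.295  0.037]
top [319.7 212.5] [318, 209, 4, 8, 28] [ 0.455 -0.299  0.037]
```

Request:
{"fn": "send_rows", "kwargs": {
  "motion": [
    {"x": 0.1,"y": 0.1,"z": 1.7,"rx": -0.001,"ry": 0.002,"rz": 0,"jaw": 2.4},
    {"x": 0.1,"y": 0,"z": 1.7,"rx": -0.001,"ry": 0.002,"rz": 0,"jaw": 2.4},
    {"x": 0.1,"y": 0.1,"z": 1.7,"rx": -0.001,"ry": 0.002,"rz": 0,"jaw": 2.4},
    {"x": 0.1,"y": 0,"z": 1.7,"rx": -0.001,"ry": 0.002,"rz": 0,"jaw": 2.4},
    {"x": 0,"y": 0,"z": 0,"rx": 0,"ry": 0,"rz": 0,"jaw": 2.4}
  ]
}}

```text
clock: 30.05
tool_pos: [0.5826, 0.0023, 0.0934]
eef_rot: [0.992, 0.016, 0.122, -0.001]
contact_force: [-0.4, 0.6, 0.6]
opening: 0.273
finger_force: 0.0
```

Request:
{"fn": "send_rows", "kwargs": {
  "motion": [
    {"x": 0,"y": 0,"z": 0,"rx": 0,"ry": 0,"rz": 0,"jaw": 0.8},
    {"x": 0,"y": 0,"z": 0,"rx": 0,"ry": 0,"rz": 0,"jaw": 0.8},
    {"x": 0,"y": 0,"z": 0,"rx": 0,"ry": 0,"rz": 0,"jaw": 0.8},
    {"x": 0,"y": 0,"z": 0,"rx": 0,"ry": 0,"rz": 0,"jaw": 0.8},
    {"x": 0,"y": 0,"z": 0,"rx": 0,"ry": 0,"rz": 0,"jaw": 0.8}
  ]
}}

```text
clock: 30.55
tool_pos: [0.5828, 0.0021, 0.0949]
eef_rot: [0.992, 0.015, 0.123, -0.001]
contact_force: [-0.5, -0.3, 2.7]
opening: 0.12
finger_force: 25.0
```

Run:
```python
from h import *
yp(); q=gp(); print(q); carry_r(-.002,-.35,q,n=(3,5,4))
```

```text
30.6 [0.5828 0.0021 0.0949] yaw 0.030 pitch 0.246 y.z 0.001 F [-0.5 -0.3  2.7] ff 25.0 open cm 1.06
[ 34.57279428 -67.87785478  41.76809133]
place [ 0.4108 -0.2951  0.0552]
--
{"x":-0.8,"y":0,"z":-1.6,"rx":0,"ry":0.001,"rz":0,"jaw":0.8}
{"x":-0.8,"y":0,"z":-1.6,"rx":0,"ry":0.001,"rz":0,"jaw":0.8}
{"x":-0.7,"y":0,"z":-1.5,"rx":0,"ry":0.001,"rz":0,"jaw":0.8}
{"x":-0.8,"y":0,"z":-1.6,"rx":0.001,"ry":0.001,"rz":0.001,"jaw":0.8}
{"x":0.3,"y":0,"z":-3,"rx":0,"ry":0,"rz":0,"jaw":0.8}
--
{"x":0.3,"y":0,"z":-3.1,"rx":0,"ry":0,"rz":0,"jaw":0.8}
{"x":-2.3,"y":-0.7,"z":-0.3,"rx":-0.002,"ry":-0.05,"rz":0.009,"jaw":0.8}
{"x":-2.2,"y":-0.7,"z":-0.1,"rx":-0.002,"ry":-0.05,"rz":0.01,"jaw":0.8}
{"x":-2.3,"y":-0.7,"z":-0.1,"rx":-0.001,"ry":-0.05,"rz":0.009,"jaw":0.8}
{"x":-1,"y":3.4,"z":-0.1,"rx":0,"ry":-0.04,"rz":0.01,"jaw":0.8}
--
{"x":-1,"y":3.4,"z":-0.1,"rx":0,"ry":-0.04,"rz":0.01,"jaw":0.8}
{"x":-0.9,"y":3.4,"z":0,"rx":0,"ry":-0.04,"rz":0.01,"jaw":0.8}
{"x":-0.9,"y":3.5,"z":0,"rx":0,"ry":-0.04,"rz":0.01,"jaw":0.8}
{"x":-0.8,"y":3.4,"z":0.1,"rx":0,"ry":-0.04,"rz":0.01,"jaw":0.8}
{"x":0.4,"y":3.6,"z":2.1,"rx":0.002,"ry":-0.062,"rz":0.011,"jaw":0.8}
--
{"x":0.6,"y":3.6,"z":2.1,"rx":0.003,"ry":-0.063,"rz":0.011,"jaw":0.8}
{"x":0.7,"y":3.6,"z":2,"rx":0.002,"ry":-0.062,"rz":0.011,"jaw":0.8}
{"x":0.9,"y":3.7,"z":1.9,"rx":0.003,"ry":-0.063,"rz":0.011,"jaw":0.8}
{"x":0,"y":0,"z":0,"rx":0,"ry":0,"rz":0,"jaw":0.8}
{"x":0,"y":0,"z":0,"rx":0,"ry":0,"rz":0,"jaw":0.8}
--
{"x":0,"y":0,"z":0,"rx":0,"ry":0,"rz":0,"jaw":0.8}
{"x":0,"y":0,"z":0,"rx":0,"ry":0,"rz":0,"jaw":0.8}
```

The grip is about 7 mm shallow, so I regrip deeper.

Request:
{"fn": "send_rows", "kwargs": {
  "motion": [
    {"x": 0,"y": 0,"z": 0,"rx": 0,"ry": 0,"rz": 0,"jaw": 2.4},
    {"x": 0,"y": 0,"z": 0.3,"rx": 0,"ry": 0,"rz": 0,"jaw": 2.4},
    {"x": -0.2,"y": 0,"z": 0.4,"rx": 0,"ry": 0,"rz": 0,"jaw": 2.4},
    {"x": 0,"y": 0,"z": 0,"rx": 0,"ry": 0,"rz": 0,"jaw": 0.8},
    {"x": 0,"y": 0,"z": 0,"rx": 0,"ry": 0,"rz": 0,"jaw": 0.8}
  ]
}}

```text
clock: 31.05
tool_pos: [0.5836, 0.0022, 0.0882]
eef_rot: [0.993, 0.014, 0.121, -0.002]
contact_force: [0.5, 0.1, -0.5]
opening: 0.134
finger_force: 25.0
```

Request:
{"fn": "send_rows", "kwargs": {
  "motion": [
    {"x": 0,"y": 0,"z": 0,"rx": 0,"ry": 0,"rz": 0,"jaw": 0.8},
    {"x": -0.8,"y": 0,"z": -1.6,"rx": 0,"ry": 0.001,"rz": 0,"jaw": 0.8},
    {"x": -0.8,"y": 0,"z": -1.6,"rx": 0,"ry": 0.001,"rz": 0,"jaw": 0.8},
    {"x": -0.7,"y": 0,"z": -1.5,"rx": 0,"ry": 0.001,"rz": 0,"jaw": 0.8},
    {"x": -0.8,"y": 0,"z": -1.6,"rx": 0,"ry": 0.001,"rz": 0,"jaw": 0.8}
  ]
}}

```text
clock: 31.55
tool_pos: [0.5379, 0.0009, 0.1423]
eef_rot: [0.992, 0.014, 0.123, -0.002]
contact_force: [0.0, 0.7, -0.7]
opening: 0.133
finger_force: 25.0
```

Request:
{"fn": "send_rows", "kwargs": {
  "motion": [
    {"x": 0.3,"y": 0,"z": -3,"rx": 0,"ry": 0,"rz": 0,"jaw": 0.8},
    {"x": 0.3,"y": 0,"z": -3.7,"rx": 0,"ry": 0,"rz": 0,"jaw": 0.8},
    {"x": -2.3,"y": -0.7,"z": -0.3,"rx": -0.002,"ry": -0.05,"rz": 0.009,"jaw": 0.8},
    {"x": -2.2,"y": -0.7,"z": -0.1,"rx": -0.002,"ry": -0.05,"rz": 0.01,"jaw": 0.8},
    {"x": -2.3,"y": -0.7,"z": -0.1,"rx": -0.001,"ry": -0.05,"rz": 0.009,"jaw": 0.8}
  ]
}}

```text
clock: 32.05
tool_pos: [0.4588, 0.02, 0.2003]
eef_rot: [0.999, -0.0, 0.048, 0.0]
contact_force: [-0.1, 0.2, -1.4]
opening: 0.128
finger_force: 25.0
```

Request:
{"fn": "send_rows", "kwargs": {
  "motion": [
    {"x": -1,"y": 3.4,"z": -0.1,"rx": 0,"ry": -0.04,"rz": 0.01,"jaw": 0.8},
    {"x": -1,"y": 3.4,"z": -0.1,"rx": 0,"ry": -0.04,"rz": 0.01,"jaw": 0.8},
    {"x": -0.9,"y": 3.4,"z": 0,"rx": 0,"ry": -0.04,"rz": 0.01,"jaw": 0.8},
    {"x": -0.9,"y": 3.5,"z": 0,"rx": 0,"ry": -0.04,"rz": 0.01,"jaw": 0.8},
    {"x": -0.8,"y": 3.4,"z": 0.1,"rx": 0,"ry": -0.04,"rz": 0.01,"jaw": 0.8}
  ]
}}

```text
clock: 32.55
tool_pos: [0.4095, -0.1514, 0.2]
eef_rot: [0.998, -0.025, -0.052, -0.001]
contact_force: [0.9, 0.2, -0.5]
opening: 0.13
finger_force: 25.0
```

Request:
{"fn": "send_rows", "kwargs": {
  "motion": [
    {"x": 0.4,"y": 3.6,"z": 2.1,"rx": 0.002,"ry": -0.062,"rz": 0.011,"jaw": 0.8},
    {"x": 0.6,"y": 3.6,"z": 2.1,"rx": 0.003,"ry": -0.063,"rz": 0.011,"jaw": 0.8},
    {"x": 0.7,"y": 3.6,"z": 2,"rx": 0.002,"ry": -0.062,"rz": 0.011,"jaw": 0.8},
    {"x": 0.9,"y": 3.7,"z": 1.9,"rx": 0.003,"ry": -0.063,"rz": 0.011,"jaw": 0.8},
    {"x": 0,"y": 0,"z": 0,"rx": 0,"ry": 0,"rz": 0,"jaw": 0.8}
  ]
}}

```text
clock: 33.05
tool_pos: [0.4087, -0.3007, 0.1112]
eef_rot: [0.983, -0.051, -0.178, -0.007]
contact_force: [-1.4, 0.1, -0.9]
opening: 0.135
finger_force: 25.0
```

Request:
{"fn": "send_rows", "kwargs": {
  "motion": [
    {"x": 0,"y": 0,"z": 0,"rx": 0,"ry": 0,"rz": 0,"jaw": 0.8},
    {"x": 0,"y": 0,"z": 0,"rx": 0,"ry": 0,"rz": 0,"jaw": 0.8},
    {"x": 0,"y": 0,"z": 0,"rx": 0,"ry": 0,"rz": 0,"jaw": 0.8},
    {"x": 0,"y": 0,"z": 0,"rx": 0,"ry": 0,"rz": 0,"jaw": 0.8},
    {"x": 0,"y": 0,"z": 0,"rx": 0,"ry": 0,"rz": 0,"jaw": 0.8}
  ]
}}

```text
clock: 33.55
tool_pos: [0.4108, -0.2949, 0.1157]
eef_rot: [0.983, -0.046, -0.175, -0.007]
contact_force: [-0.6, -0.2, -1.0]
opening: 0.134
finger_force: 25.0
```

Run:
```python
from h import *
yp(); P,y=place('r',-.002,bx=33,bz=36); print(P); path([(*P,y,-.35,4,.8)]); redtray()
```

```text
33.5 [ 0.4108 -0.2949  0.1157] yaw -0.093 pitch -0.351 y.z 0.001 F [-0.6 -0.2 -1. ] ff 25.0 open cm 1.18
[ 0.40977291 -0.29497836  0.04927973]
--
{"x":0.5,"y":0,"z":1.6,"rx":0.001,"ry":0.001,"rz":0,"jaw":0.8}
{"x":0.6,"y":0,"z":1.6,"rx":0,"ry":0,"rz":0.001,"jaw":0.8}
{"x":0.5,"y":0,"z":1.5,"rx":0.001,"ry":0.001,"rz":0,"jaw":0.8}
{"x":0.6,"y":0,"z":1.6,"rx":0,"ry":0,"rz":0.001,"jaw":0.8}
top [312.9 203. ] [309, 202, 10, 4, 18] [ 0.489 -0.276  0.037]
top [317.3 241.4] [307, 225, 22, 26, 106] [ 0.355 -0.288  0.037]
top [323.  229.6] [321, 227, 5, 6, 21] [ 0.395 -0.309  0.037]
```

Request:
{"fn": "send_rows", "kwargs": {
  "motion": [
    {"x": 0.5,"y": 0,"z": 1.6,"rx": 0,"ry": 0,"rz": 0,"jaw": 0.8},
    {"x": 0.6,"y": 0,"z": 1.6,"rx": 0,"ry": 0,"rz": 0,"jaw": 0.8},
    {"x": 0.5,"y": 0,"z": 1.5,"rx": 0,"ry": 0,"rz": 0,"jaw": 0.8},
    {"x": 0.6,"y": 0,"z": 1.6,"rx": 0,"ry": 0,"rz": 0,"jaw": 0.8},
    {"x": 0,"y": 0,"z": 0,"rx": 0,"ry": 0,"rz": 0,"jaw": 0.8}
  ]
}}

```text
clock: 34.15
tool_pos: [0.4098, -0.295, 0.0462]
eef_rot: [0.983, -0.046, -0.176, -0.008]
contact_force: [-0.3, -0.5, -1.2]
opening: 0.136
finger_force: 25.0
```

Request:
{"fn": "send_rows", "kwargs": {
  "motion": [
    {"x": 0,"y": 0,"z": 0,"rx": 0,"ry": 0,"rz": 0,"jaw": 2.4},
    {"x": 0,"y": 0,"z": 0,"rx": 0,"ry": 0,"rz": 0,"jaw": 2.4},
    {"x": 0,"y": 0,"z": -3,"rx": 0,"ry": 0,"rz": 0,"jaw": 2.4},
    {"x": 0,"y": 0,"z": -4,"rx": 0,"ry": 0,"rz": 0,"jaw": 2.4},
    {"x": 0,"y": 0,"z": 0,"rx": 0,"ry": 0,"rz": 0,"jaw": 2.4}
  ]
}}

```text
clock: 34.65
tool_pos: [0.438, -0.2978, 0.1176]
eef_rot: [0.984, -0.046, -0.171, -0.007]
contact_force: [0.8, 0.3, -0.3]
opening: 0.271
finger_force: 0.0
```

Run:
```python
from h import *
yp(); appr_r(-111.5,(5,4,6)); redtray()
```

```text
34.6 [ 0.438  -0.2978  0.1176] yaw -0.094 pitch -0.342 y.z 0.003 F [ 0.8  0.3 -0.3] ff 0.0 open cm 2.38
--
{"x":-1.2,"y":-2.9,"z":-1.3,"rx":-0.001,"ry":0.049,"rz":-0.009,"jaw":2.4}
{"x":-1,"y":-2.9,"z":-1.4,"rx":-0.001,"ry":0.049,"rz":-0.009,"jaw":2.4}
{"x":-1,"y":-2.9,"z":-1.5,"rx":-0.002,"ry":0.049,"rz":-0.008,"jaw":2.4}
{"x":-0.9,"y":-2.9,"z":-1.5,"rx":-0.001,"ry":0.048,"rz":-0.009,"jaw":2.4}
{"x":-0.7,"y":-3,"z":-1.6,"rx":-0.002,"ry":0.049,"rz":-0.008,"jaw":2.4}
--
{"x":1.4,"y":-2,"z":-0.1,"rx":0,"ry":0.05,"rz":-0.013,"jaw":2.4}
{"x":1.4,"y":-2,"z":-0.1,"rx":0,"ry":0.05,"rz":-0.012,"jaw":2.4}
{"x":1.4,"y":-2,"z":0,"rx":0,"ry":0.05,"rz":-0.013,"jaw":2.4}
{"x":1.5,"y":-2,"z":0.1,"rx":0,"ry":0.05,"rz":-0.012,"jaw":2.4}
{"x":1.4,"y":-0.5,"z":0.9,"rx":0.001,"ry":0.025,"rz":-0.005,"jaw":2.4}
--
{"x":1.4,"y":-0.5,"z":0.9,"rx":0.001,"ry":0.025,"rz":-0.005,"jaw":2.4}
{"x":1.3,"y":-0.5,"z":1,"rx":0.001,"ry":0.025,"rz":-0.005,"jaw":2.4}
{"x":1.3,"y":-0.5,"z":1,"rx":0.001,"ry":0.025,"rz":-0.005,"jaw":2.4}
{"x":1.3,"y":-0.4,"z":1.1,"rx":0.001,"ry":0.025,"rz":-0.004,"jaw":2.4}
{"x":1.3,"y":-0.5,"z":1.1,"rx":0,"ry":0.025,"rz":-0.005,"jaw":2.4}
top [311.4 203.8] [310, 203, 5, 4, 9] [ 0.486 -0.27   0.037]
top [317.9 237. ] [307, 215, 22, 36, 142] [ 0.37  -0.29   0.037]
top [318.9 228.1] [317, 225, 5, 7, 29] [ 0.401 -0.294  0.037]
side [323.4 187.1] [317, 184, 13, 7, 67] [ 0.407 -0.292  0.037]
```

Request:
{"fn": "send_rows", "kwargs": {
  "motion": [
    {"x": -1.2,"y": -2.9,"z": -1.3,"rx": -0.001,"ry": 0.049,"rz": -0.009,"jaw": 2.4},
    {"x": -1,"y": -2.9,"z": -1.4,"rx": -0.001,"ry": 0.049,"rz": -0.009,"jaw": 2.4},
    {"x": -1,"y": -2.9,"z": -1.5,"rx": -0.002,"ry": 0.049,"rz": -0.008,"jaw": 2.4},
    {"x": -0.9,"y": -2.9,"z": -1.5,"rx": -0.001,"ry": 0.048,"rz": -0.009,"jaw": 2.4},
    {"x": -0.7,"y": -3,"z": -1.6,"rx": -0.002,"ry": 0.049,"rz": -0.008,"jaw": 2.4}
  ]
}}

```text
clock: 35.25
tool_pos: [0.4146, -0.1491, 0.1969]
eef_rot: [0.998, -0.025, -0.055, -0.003]
contact_force: [0.7, 1.1, 0.8]
opening: 0.268
finger_force: 0.0
```

Request:
{"fn": "send_rows", "kwargs": {
  "motion": [
    {"x": 1.4,"y": -2,"z": -0.1,"rx": 0,"ry": 0.05,"rz": -0.013,"jaw": 2.4},
    {"x": 1.4,"y": -2,"z": -0.1,"rx": 0,"ry": 0.05,"rz": -0.012,"jaw": 2.4},
    {"x": 1.4,"y": -2,"z": 0,"rx": 0,"ry": 0.05,"rz": -0.013,"jaw": 2.4},
    {"x": 1.5,"y": -2,"z": 0.1,"rx": 0,"ry": 0.05,"rz": -0.012,"jaw": 2.4},
    {"x": 1.4,"y": -0.5,"z": 0.9,"rx": 0.001,"ry": 0.025,"rz": -0.005,"jaw": 2.4}
  ]
}}

```text
clock: 35.75
tool_pos: [0.49, -0.0645, 0.1887]
eef_rot: [0.998, 0.004, 0.058, -0.002]
contact_force: [1.0, 0.3, 0.8]
opening: 0.273
finger_force: 0.0
```

Request:
{"fn": "send_rows", "kwargs": {
  "motion": [
    {"x": 1.4,"y": -0.5,"z": 0.9,"rx": 0.001,"ry": 0.025,"rz": -0.005,"jaw": 2.4},
    {"x": 1.3,"y": -0.5,"z": 1,"rx": 0.001,"ry": 0.025,"rz": -0.005,"jaw": 2.4},
    {"x": 1.3,"y": -0.5,"z": 1,"rx": 0.001,"ry": 0.025,"rz": -0.005,"jaw": 2.4},
    {"x": 1.3,"y": -0.4,"z": 1.1,"rx": 0.001,"ry": 0.025,"rz": -0.004,"jaw": 2.4},
    {"x": 1.3,"y": -0.5,"z": 1.1,"rx": 0,"ry": 0.025,"rz": -0.005,"jaw": 2.4}
  ]
}}

```text
clock: 36.25
tool_pos: [0.5629, -0.042, 0.148]
eef_rot: [0.993, 0.014, 0.119, -0.003]
contact_force: [-0.6, -0.3, 0.2]
opening: 0.272
finger_force: 0.0
```

Request:
{"fn": "send_rows", "kwargs": {
  "motion": [
    {"x": 0,"y": 0,"z": 0,"rx": 0,"ry": 0,"rz": 0,"jaw": 2.4},
    {"x": 0,"y": 0,"z": 0,"rx": 0,"ry": 0,"rz": 0,"jaw": 2.4},
    {"x": 0,"y": 0,"z": 0,"rx": 0,"ry": 0,"rz": 0,"jaw": 2.4},
    {"x": 0,"y": 0,"z": 0,"rx": 0,"ry": 0,"rz": 0,"jaw": 2.4},
    {"x": 0,"y": 0,"z": 0,"rx": 0,"ry": 0,"rz": 0,"jaw": 2.4}
  ]
}}

```text
clock: 36.75
tool_pos: [0.5639, -0.042, 0.1501]
eef_rot: [0.993, 0.014, 0.12, -0.003]
contact_force: [0.9, 0.6, 0.1]
opening: 0.267
finger_force: 0.0
```

Run:
```python
from h import *
yp(); fins(); g=grasp_tcp(-111.5); path([(*g,YB,PHI,4,2.4)]); redtray()
```

```text
36.8 [ 0.5639 -0.042   0.1501] yaw 0.027 pitch 0.241 y.z -0.003 F [0.9 0.6 0.1] ff 0.0 open cm 2.36
red [260.7 198.4] bin [  33.  -113.3   40. ] 702
--
{"x":0.1,"y":0,"z":1.7,"rx":-0.001,"ry":0.002,"rz":0,"jaw":2.4}
{"x":0.1,"y":0,"z":1.7,"rx":0,"ry":0.002,"rz":0,"jaw":2.4}
{"x":0.2,"y":0,"z":1.6,"rx":-0.001,"ry":0.002,"rz":-0.001,"jaw":2.4}
{"x":0.1,"y":0,"z":1.7,"rx":0,"ry":0.003,"rz":0,"jaw":2.4}
top [321.1 222.6] [308, 202, 22, 49, 194] [ 0.42  -0.303  0.037]
top [319.6 212.5] [318, 209, 4, 8, 30] [ 0.455 -0.298  0.037]
top [318.9 227.9] [317, 225, 5, 7, 32] [ 0.401 -0.294  0.037]
side [323.4 187.1] [317, 184, 13, 7, 67] [ 0.407 -0.292  0.037]
```

Request:
{"fn": "send_rows", "kwargs": {
  "motion": [
    {"x": 0.1,"y": 0.1,"z": 1.8,"rx": -0.001,"ry": 0.002,"rz": 0,"jaw": 2.4},
    {"x": 0.1,"y": 0,"z": 1.8,"rx": 0,"ry": 0.002,"rz": 0,"jaw": 2.4},
    {"x": 0,"y": 0,"z": 1.8,"rx": -0.001,"ry": 0.002,"rz": 0,"jaw": 2.4},
    {"x": 0,"y": 0,"z": 1.7,"rx": 0,"ry": 0.002,"rz": 0,"jaw": 2.4},
    {"x": 0,"y": 0,"z": 0,"rx": 0,"ry": 0,"rz": 0,"jaw": 2.4}
  ]
}}

```text
clock: 37.4
tool_pos: [0.5852, -0.0419, 0.0818]
eef_rot: [0.993, 0.015, 0.121, -0.002]
contact_force: [-0.6, -0.2, 0.5]
opening: 0.274
finger_force: 0.0
```

Request:
{"fn": "send_rows", "kwargs": {
  "motion": [
    {"x": 0,"y": 0,"z": 0,"rx": 0,"ry": 0,"rz": 0,"jaw": 0.8},
    {"x": 0,"y": 0,"z": 0,"rx": 0,"ry": 0,"rz": 0,"jaw": 0.8},
    {"x": 0,"y": 0,"z": 0,"rx": 0,"ry": 0,"rz": 0,"jaw": 0.8},
    {"x": 0,"y": 0,"z": 0,"rx": 0,"ry": 0,"rz": 0,"jaw": 0.8},
    {"x": 0,"y": 0,"z": 0,"rx": 0,"ry": 0,"rz": 0,"jaw": 0.8}
  ]
}}

```text
clock: 37.9
tool_pos: [0.5855, -0.0423, 0.0838]
eef_rot: [0.992, 0.014, 0.122, -0.002]
contact_force: [-1.4, -0.4, 2.7]
opening: 0.129
finger_force: 25.0
```

Run:
```python
from h import *
yp(); q=gp(); print(q); carry_r(-.053,-.35,q,n=(4,5,5))
```

```text
37.9 [ 0.5855 -0.0423  0.0838] yaw 0.028 pitch 0.245 y.z -0.001 F [-1.4 -0.4  2.7] ff 25.0 open cm 1.14
[  28.52988306 -112.33608664   32.42051786]
place [ 0.3549 -0.2898  0.0453]
--
{"x":-0.8,"y":0,"z":-1.6,"rx":0,"ry":0.001,"rz":0,"jaw":0.8}
{"x":-0.8,"y":0,"z":-1.6,"rx":0,"ry":0.001,"rz":0,"jaw":0.8}
{"x":-0.7,"y":0,"z":-1.5,"rx":-0.001,"ry":0.001,"rz":-0.001,"jaw":0.8}
{"x":-0.8,"y":0,"z":-1.6,"rx":0,"ry":0.002,"rz":0,"jaw":0.8}
{"x":0.3,"y":0,"z":-3,"rx":0,"ry":0,"rz":0,"jaw":0.8}
--
{"x":0.3,"y":0,"z":-3.1,"rx":0,"ry":0,"rz":0,"jaw":0.8}
{"x":-1.7,"y":-1.6,"z":-0.5,"rx":-0.001,"ry":-0.038,"rz":0.007,"jaw":0.8}
{"x":-1.7,"y":-1.7,"z":-0.4,"rx":-0.001,"ry":-0.037,"rz":0.007,"jaw":0.8}
{"x":-1.7,"y":-1.6,"z":-0.4,"rx":-0.002,"ry":-0.038,"rz":0.007,"jaw":0.8}
{"x":-1.7,"y":-1.6,"z":-0.2,"rx":-0.001,"ry":-0.037,"rz":0.007,"jaw":0.8}
--
{"x":-1,"y":3.4,"z":-0.1,"rx":0,"ry":-0.04,"rz":0.01,"jaw":0.8}
{"x":-1,"y":3.4,"z":-0.1,"rx":0,"ry":-0.04,"rz":0.01,"jaw":0.8}
{"x":-0.9,"y":3.4,"z":0,"rx":0,"ry":-0.04,"rz":0.01,"jaw":0.8}
{"x":-0.9,"y":3.4,"z":0,"rx":0,"ry":-0.04,"rz":0.01,"jaw":0.8}
{"x":-0.8,"y":3.5,"z":0,"rx":0,"ry":-0.04,"rz":0.01,"jaw":0.8}
--
{"x":-0.8,"y":2.8,"z":2,"rx":0.002,"ry":-0.05,"rz":0.009,"jaw":0.8}
{"x":-0.6,"y":2.9,"z":2,"rx":0.002,"ry":-0.05,"rz":0.009,"jaw":0.8}
{"x":-0.5,"y":2.9,"z":2,"rx":0.002,"ry":-0.05,"rz":0.009,"jaw":0.8}
{"x":-0.4,"y":2.8,"z":2.1,"rx":0.002,"ry":-0.05,"rz":0.009,"jaw":0.8}
{"x":-0.3,"y":2.9,"z":2.1,"rx":0.002,"ry":-0.05,"rz":0.008,"jaw":0.8}
--
{"x":0,"y":0,"z":0,"rx":0,"ry":0,"rz":0,"jaw":0.8}
{"x":0,"y":0,"z":0,"rx":0,"ry":0,"rz":0,"jaw":0.8}
```

Request:
{"fn": "send_rows", "kwargs": {
  "motion": [
    {"x": -0.8,"y": 0,"z": -1.6,"rx": 0,"ry": 0.001,"rz": 0,"jaw": 0.8},
    {"x": -0.8,"y": 0,"z": -1.6,"rx": 0,"ry": 0.001,"rz": 0,"jaw": 0.8},
    {"x": -0.7,"y": 0,"z": -1.5,"rx": -0.001,"ry": 0.001,"rz": 0,"jaw": 0.8},
    {"x": -0.8,"y": 0,"z": -1.6,"rx": 0,"ry": 0.002,"rz": 0,"jaw": 0.8},
    {"x": 0.3,"y": 0,"z": -3,"rx": 0,"ry": 0,"rz": 0,"jaw": 0.8}
  ]
}}

```text
clock: 38.4
tool_pos: [0.5327, -0.0449, 0.1653]
eef_rot: [0.993, 0.014, 0.121, 0.001]
contact_force: [0.2, 0.2, -0.5]
opening: 0.132
finger_force: 25.0
```

Request:
{"fn": "send_rows", "kwargs": {
  "motion": [
    {"x": 0.3,"y": 0,"z": -3.1,"rx": 0,"ry": 0,"rz": 0,"jaw": 0.8},
    {"x": -1.7,"y": -1.6,"z": -0.5,"rx": -0.001,"ry": -0.038,"rz": 0.007,"jaw": 0.8},
    {"x": -1.7,"y": -1.7,"z": -0.4,"rx": -0.001,"ry": -0.037,"rz": 0.007,"jaw": 0.8},
    {"x": -1.7,"y": -1.6,"z": -0.4,"rx": -0.002,"ry": -0.038,"rz": 0.007,"jaw": 0.8},
    {"x": -1.7,"y": -1.6,"z": -0.2,"rx": -0.001,"ry": -0.037,"rz": 0.007,"jaw": 0.8}
  ]
}}

```text
clock: 38.9
tool_pos: [0.4591, 0.0203, 0.1995]
eef_rot: [0.999, -0.001, 0.049, -0.0]
contact_force: [0.0, 0.7, -0.5]
opening: 0.131
finger_force: 25.0
```

Request:
{"fn": "send_rows", "kwargs": {
  "motion": [
    {"x": -1,"y": 3.4,"z": -0.1,"rx": 0,"ry": -0.04,"rz": 0.01,"jaw": 0.8},
    {"x": -1,"y": 3.4,"z": -0.1,"rx": 0,"ry": -0.04,"rz": 0.01,"jaw": 0.8},
    {"x": -0.9,"y": 3.4,"z": 0,"rx": 0,"ry": -0.04,"rz": 0.01,"jaw": 0.8},
    {"x": -0.9,"y": 3.4,"z": 0,"rx": 0,"ry": -0.04,"rz": 0.01,"jaw": 0.8},
    {"x": -0.8,"y": 3.5,"z": 0,"rx": 0,"ry": -0.04,"rz": 0.01,"jaw": 0.8}
  ]
}}

```text
clock: 39.4
tool_pos: [0.4096, -0.1515, 0.2]
eef_rot: [0.998, -0.025, -0.051, -0.002]
contact_force: [1.0, 0.4, -0.8]
opening: 0.13
finger_force: 25.0
```

Request:
{"fn": "send_rows", "kwargs": {
  "motion": [
    {"x": -0.8,"y": 2.8,"z": 2,"rx": 0.002,"ry": -0.05,"rz": 0.009,"jaw": 0.8},
    {"x": -0.6,"y": 2.9,"z": 2,"rx": 0.002,"ry": -0.05,"rz": 0.009,"jaw": 0.8},
    {"x": -0.5,"y": 2.9,"z": 2,"rx": 0.002,"ry": -0.05,"rz": 0.009,"jaw": 0.8},
    {"x": -0.4,"y": 2.8,"z": 2.1,"rx": 0.002,"ry": -0.05,"rz": 0.009,"jaw": 0.8},
    {"x": -0.3,"y": 2.9,"z": 2.1,"rx": 0.002,"ry": -0.05,"rz": 0.008,"jaw": 0.8}
  ]
}}

```text
clock: 39.9
tool_pos: [0.3543, -0.2907, 0.1039]
eef_rot: [0.983, -0.047, -0.175, -0.008]
contact_force: [0.8, -0.6, 0.4]
opening: 0.139
finger_force: 25.0
```

Request:
{"fn": "send_rows", "kwargs": {
  "motion": [
    {"x": 0,"y": 0,"z": 0,"rx": 0,"ry": 0,"rz": 0,"jaw": 0.8},
    {"x": 0,"y": 0,"z": 0,"rx": 0,"ry": 0,"rz": 0,"jaw": 0.8},
    {"x": 0,"y": 0,"z": 0,"rx": 0,"ry": 0,"rz": 0,"jaw": 0.8},
    {"x": 0,"y": 0,"z": 0,"rx": 0,"ry": 0,"rz": 0,"jaw": 0.8},
    {"x": 0,"y": 0,"z": 0,"rx": 0,"ry": 0,"rz": 0,"jaw": 0.8}
  ]
}}

```text
clock: 40.4
tool_pos: [0.3554, -0.2889, 0.1053]
eef_rot: [0.984, -0.046, -0.174, -0.008]
contact_force: [0.6, 0.4, -0.2]
opening: 0.13
finger_force: 25.0
```

Run:
```python
from h import *
yp(); P,y=place('r',-.053,bx=29.5,bz=33); print(P); path([(*P,y,-.35,4,.8)]); redtray()
```

```text
40.4 [ 0.3554 -0.2889  0.1053] yaw -0.093 pitch -0.348 y.z -0.000 F [ 0.6  0.4 -0.2] ff 25.0 open cm 1.15
[ 0.35583421 -0.28983871  0.0459453 ]
--
{"x":0.5,"y":0,"z":1.4,"rx":0,"ry":0,"rz":0,"jaw":0.8}
{"x":0.5,"y":0,"z":1.4,"rx":0,"ry":0,"rz":0.001,"jaw":0.8}
{"x":0.5,"y":0,"z":1.4,"rx":0,"ry":0,"rz":0,"jaw":0.8}
{"x":0.6,"y":0.1,"z":1.4,"rx":0,"ry":-0.001,"rz":0.001,"jaw":0.8}
top [313.7 208.4] [308, 202, 18, 22, 60] [ 0.47  -0.278  0.037]
top [319.8 212.1] [318, 209, 5, 7, 28] [ 0.457 -0.299  0.037]
top [307.6 232. ] [307, 229, 2, 7, 12] [ 0.387 -0.255  0.037]
top [309.4 246.6] [307, 242, 8, 7, 20] [ 0.337 -0.26   0.037]
top [321.5 246.7] [319, 245, 5, 4, 13] [ 0.336 -0.302  0.037]
side [323.4 187.1] [317, 184, 13, 7, 67] [ 0.407 -0.292  0.037]
```

Request:
{"fn": "send_rows", "kwargs": {
  "motion": [
    {"x": 0.5,"y": 0,"z": 1.4,"rx": 0,"ry": 0,"rz": 0,"jaw": 0.8},
    {"x": 0.5,"y": 0,"z": 1.4,"rx": 0,"ry": 0,"rz": 0,"jaw": 0.8},
    {"x": 0.5,"y": 0,"z": 1.4,"rx": 0,"ry": 0,"rz": 0,"jaw": 0.8},
    {"x": 0.6,"y": 0.1,"z": 1.3,"rx": 0,"ry": 0,"rz": 0,"jaw": 0.8},
    {"x": 0,"y": 0,"z": 0,"rx": 0,"ry": 0,"rz": 0,"jaw": 0.8}
  ]
}}

```text
clock: 41.0
tool_pos: [0.3606, -0.2903, 0.0443]
eef_rot: [0.984, -0.046, -0.17, -0.009]
contact_force: [7.0, -1.2, 5.4]
opening: 0.132
finger_force: 25.0
```

Request:
{"fn": "send_rows", "kwargs": {
  "motion": [
    {"x": 0,"y": 0,"z": 0,"rx": 0,"ry": 0,"rz": 0,"jaw": 2.4},
    {"x": 0,"y": 0,"z": 0,"rx": 0,"ry": 0,"rz": 0,"jaw": 2.4},
    {"x": 0,"y": 0,"z": -3,"rx": 0,"ry": 0,"rz": 0,"jaw": 2.4},
    {"x": 0,"y": 0,"z": -4,"rx": 0,"ry": 0,"rz": 0,"jaw": 2.4},
    {"x": 0,"y": 0,"z": 0,"rx": 0,"ry": 0,"rz": 0,"jaw": 2.4}
  ]
}}

```text
clock: 41.5
tool_pos: [0.3826, -0.2933, 0.1139]
eef_rot: [0.984, -0.047, -0.171, -0.007]
contact_force: [0.2, 0.1, -1.4]
opening: 0.273
finger_force: 0.0
```

Run:
```python
from h import *
yp()
path([(.40,-.15,.2,-.05,-.1,5,0),(.43,.067,.2,YB,0,6,0),(.46,.067,.2,YB,0,4,0)])
redtray()
t=snap('top'); s=snap('side')
o=np.concatenate([cv2.resize(s['img'][255:355,150:260],(440,400)),cv2.resize(s['img'][165:225,285:360],(360,400),interpolation=cv2.INTER_CUBIC)],1)
cv2.imwrite('pics/g.png',o[:,:,::-1])
```

```text
41.5 [ 0.3826 -0.2933  0.1139] yaw -0.095 pitch -0.342 y.z 0.001 F [ 0.2  0.1 -1.4] ff 0.0 open cm 2.41
--
{"x":-0.5,"y":-2.9,"z":-1.6,"rx":-0.002,"ry":0.049,"rz":-0.009,"jaw":0}
{"x":-0.4,"y":-2.9,"z":-1.7,"rx":-0.002,"ry":0.049,"rz":-0.009,"jaw":0}
{"x":-0.3,"y":-2.9,"z":-1.7,"rx":-0.002,"ry":0.049,"rz":-0.009,"jaw":0}
{"x":-0.2,"y":-2.9,"z":-1.7,"rx":-0.001,"ry":0.048,"rz":-0.009,"jaw":0}
{"x":-0.1,"y":-2.8,"z":-1.8,"rx":-0.002,"ry":0.049,"rz":-0.008,"jaw":0}
--
{"x":0.3,"y":-3.6,"z":0,"rx":-0.001,"ry":0.017,"rz":-0.013,"jaw":0}
{"x":0.4,"y":-3.6,"z":0,"rx":-0.001,"ry":0.017,"rz":-0.013,"jaw":0}
{"x":0.4,"y":-3.7,"z":0,"rx":0,"ry":0.016,"rz":-0.013,"jaw":0}
{"x":0.5,"y":-3.6,"z":0,"rx":-0.001,"ry":0.017,"rz":-0.013,"jaw":0}
{"x":0.5,"y":-3.6,"z":-0.1,"rx":0,"ry":0.016,"rz":-0.014,"jaw":0}
--
{"x":0.6,"y":-3.7,"z":0,"rx":-0.001,"ry":0.017,"rz":-0.013,"jaw":0}
{"x":0.7,"y":0,"z":0,"rx":0,"ry":0,"rz":0,"jaw":0}
{"x":0.8,"y":0,"z":0,"rx":0,"ry":0,"rz":0,"jaw":0}
{"x":0.7,"y":0.1,"z":0,"rx":0,"ry":0,"rz":0,"jaw":0}
{"x":0.8,"y":0,"z":0,"rx":0,"ry":0,"rz":0,"jaw":0}
top [314.4 205.6] [309, 202, 16, 13, 47] [ 0.48  -0.281  0.037]
top [308.2 242.5] [307, 234, 7, 15, 30] [ 0.351 -0.256  0.037]
top [318.4 240.8] [317, 237, 4, 8, 28] [ 0.357 -0.292  0.037]
top [324.8 245.4] [317, 238, 11, 13, 36] [ 0.341 -0.313  0.037]
side [323.4 187.1] [317, 184, 13, 7, 67] [ 0.407 -0.292  0.037]
side [337.1 188.5] [331, 185, 12, 8, 62] [ 0.363 -0.299  0.037]
```

View pics/g.png

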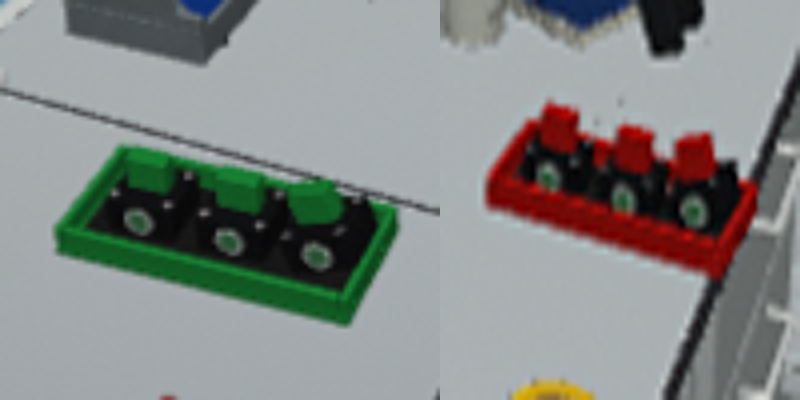

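Green and red trays each hold three cubes. The nearest one in each tray may lean slightly, so I check them by triangulation while moving away.

Request:
{"fn": "send_rows", "kwargs": {
  "motion": [
    {"x": -0.5,"y": -2.9,"z": -1.6,"rx": -0.002,"ry": 0.049,"rz": -0.009,"jaw": 0},
    {"x": -0.4,"y": -2.9,"z": -1.7,"rx": -0.002,"ry": 0.049,"rz": -0.009,"jaw": 0},
    {"x": -0.3,"y": -2.9,"z": -1.7,"rx": -0.002,"ry": 0.049,"rz": -0.009,"jaw": 0},
    {"x": -0.2,"y": -2.9,"z": -1.7,"rx": -0.001,"ry": 0.048,"rz": -0.009,"jaw": 0},
    {"x": -0.1,"y": -2.8,"z": -1.8,"rx": -0.002,"ry": 0.049,"rz": -0.008,"jaw": 0}
  ]
}}

```text
clock: 42.2
tool_pos: [0.3956, -0.1489, 0.1974]
eef_rot: [0.998, -0.025, -0.054, -0.003]
contact_force: [0.2, -0.2, 0.3]
opening: 0.009
finger_force: 0.0
```

Request:
{"fn": "send_rows", "kwargs": {
  "motion": [
    {"x": 0.3,"y": -3.6,"z": 0,"rx": -0.001,"ry": 0.017,"rz": -0.013,"jaw": 0},
    {"x": 0.4,"y": -3.6,"z": 0,"rx": -0.001,"ry": 0.017,"rz": -0.013,"jaw": 0},
    {"x": 0.4,"y": -3.7,"z": 0,"rx": 0,"ry": 0.016,"rz": -0.013,"jaw": 0},
    {"x": 0.5,"y": -3.6,"z": 0,"rx": -0.001,"ry": 0.017,"rz": -0.013,"jaw": 0},
    {"x": 0.5,"y": -3.6,"z": -0.1,"rx": 0,"ry": 0.016,"rz": -0.014,"jaw": 0}
  ]
}}

```text
clock: 42.7
tool_pos: [0.4211, 0.0311, 0.1967]
eef_rot: [1.0, 0.008, -0.013, -0.001]
contact_force: [0.3, -0.3, -0.1]
opening: 0.006
finger_force: 0.0
```

Request:
{"fn": "send_rows", "kwargs": {
  "motion": [
    {"x": 0.6,"y": -3.7,"z": 0,"rx": -0.001,"ry": 0.017,"rz": -0.013,"jaw": 0},
    {"x": 0.7,"y": 0,"z": 0,"rx": 0,"ry": 0,"rz": 0,"jaw": 0},
    {"x": 0.8,"y": 0,"z": 0,"rx": 0,"ry": 0,"rz": 0,"jaw": 0},
    {"x": 0,"y": 0,"z": 0,"rx": 0,"ry": 0,"rz": 0,"jaw": 0},
    {"x": 0,"y": 0,"z": 0,"rx": 0,"ry": 0,"rz": 0,"jaw": 0}
  ]
}}

```text
clock: 43.2
tool_pos: [0.4424, 0.0661, 0.1972]
eef_rot: [1.0, 0.013, -0.004, -0.0]
contact_force: [-0.3, -0.4, -0.3]
opening: 0.003
finger_force: 0.0
```

Run:
```python
from h import *
yp(); t=snap('top'); s=snap('side'); w=snap('wrist'); w['fish']=1
S={'top':t,'side':s,'wrist':w}
for nm,h,tr in [('red',0,'r'),('green',60,'g')]:
    c0,yaw=TR[tr]; L={}
    for k,v in S.items():
        L[k]=[]
        for c,tt in blobs(v['img'],h,8,smin=150 if k=='x' else 110)[0]:
            p=onz(v,*c,.037); d=p[:2]-c0; a=d@[np.cos(yaw),np.sin(yaw)]; b=d@[-np.sin(yaw),np.cos(yaw)]
            if abs(a)<.085 and abs(b)<.05: L[k].append((c,tt.tolist(),round(a*1000),round(b*1000))); print(nm,k,c,tt.tolist(),round(a*1000),round(b*1000))
```

```text
43.2 [0.4424 0.0661 0.1972] yaw 0.026 pitch -0.008 y.z -0.001 F [-0.3 -0.4 -0.3] ff 0.0 open cm 0.03
red top [318.8 225.8] [306, 202, 24, 49, 211] -1 1
red top [319.7 212.5] [318, 209, 4, 8, 28] 45 1
red top [319. 228.] [317, 225, 5, 7, 27] -9 -1
red top [318.5 240.4] [317, 237, 4, 8, 31] -52 -2
red side [323.4 187.1] [317, 184, 13, 7, 67] -3 2
red side [337.1 188.5] [331, 185, 12, 8, 62] -46 -8
red wrist [508.2 215.4] [503, 204, 9, 26, 143] -10 6
green top [144.3 192.3] [135, 183, 12, 28, 41] 42 -35
green top [127.7 207.7] [126, 184, 7, 46, 113] -8 25
green top [134. 192.] [133, 189, 3, 7, 21] 46 1
green top [134.5 207.2] [133, 204, 4, 7, 26] -8 1
green top [146.  221.1] [142, 212, 6, 17, 31] -60 -37
green top [133.8 219.6] [132, 216, 4, 8, 26] -51 6
green side [205.2 312.9] [164, 291, 85, 45, 1247] -13 33
green wrist [ 43.3 133.5] [17, 69, 59, 131, 2601] 6 -26
```

All six fins sit at sensible slots: green 46, −8 and −51 mm, red 45, −9 and −52 mm, each within 6 mm of the tray's centre line. Now I push the bin shut from the front.

Request:
{"fn": "send_rows", "kwargs": {
  "motion": [
    {"x": 0,"y": 0,"z": 2.4,"rx": 0,"ry": 0.002,"rz": 0,"jaw": 0},
    {"x": 0,"y": 0,"z": 2.4,"rx": 0,"ry": 0.002,"rz": 0,"jaw": 0},
    {"x": 0,"y": 0,"z": 2.4,"rx": 0,"ry": 0.002,"rz": 0,"jaw": 0},
    {"x": 0,"y": 0,"z": 2.4,"rx": 0,"ry": 0.002,"rz": 0,"jaw": 0},
    {"x": 2,"y": 0,"z": 0,"rx": 0,"ry": 0,"rz": 0,"jaw": 0}
  ]
}}

```text
clock: 43.85
tool_pos: [0.4586, 0.067, 0.0995]
eef_rot: [1.0, 0.016, -0.003, 0.002]
contact_force: [0.4, 0.2, -0.3]
opening: 0.007
finger_force: 0.0
```

Request:
{"fn": "send_rows", "kwargs": {
  "motion": [
    {"x": 2,"y": 0,"z": 0,"rx": 0,"ry": 0,"rz": 0,"jaw": 0},
    {"x": 1.5,"y": 0,"z": 0,"rx": 0,"ry": 0,"rz": 0,"jaw": 0},
    {"x": 1,"y": 0,"z": 0,"rx": 0,"ry": 0,"rz": 0,"jaw": 0},
    {"x": 1,"y": 0,"z": 0,"rx": 0,"ry": 0,"rz": 0,"jaw": 0},
    {"x": 1,"y": 0,"z": 0,"rx": 0,"ry": 0,"rz": 0,"jaw": 0}
  ]
}}

```text
clock: 44.35
tool_pos: [0.5225, 0.0697, 0.1017]
eef_rot: [1.0, 0.015, -0.004, 0.0]
contact_force: [-7.3, -1.6, 6.0]
opening: 0.002
finger_force: 3.5
```

Request:
{"fn": "send_rows", "kwargs": {
  "motion": [
    {"x": 0.8,"y": 0,"z": 0,"rx": 0,"ry": 0,"rz": 0,"jaw": 0},
    {"x": 0.8,"y": 0,"z": 0,"rx": 0,"ry": 0,"rz": 0,"jaw": 0},
    {"x": 0.8,"y": 0,"z": 0,"rx": 0,"ry": 0,"rz": 0,"jaw": 0},
    {"x": 0.8,"y": 0,"z": 0,"rx": 0,"ry": 0,"rz": 0,"jaw": 0},
    {"x": 0.6,"y": 0,"z": 0,"rx": 0,"ry": 0,"rz": 0,"jaw": 0}
  ]
}}

```text
clock: 44.85
tool_pos: [0.5664, 0.0716, 0.102]
eef_rot: [1.0, 0.014, 0.001, -0.001]
contact_force: [-1.5, -0.9, 1.4]
opening: 0.008
finger_force: 1.1
```

Run:
```python
from h import *
yp()
```

```text
44.9 [0.5664 0.0716 0.102 ] yaw 0.028 pitch 0.002 y.z -0.002 F [-1.5 -0.9  1.4] ff 1.1 open cm 0.07
```

Request:
{"fn": "send_rows", "kwargs": {
  "motion": [
    {"x": 0.3,"y": 0,"z": 0,"rx": 0,"ry": 0,"rz": 0,"jaw": 0},
    {"x": 0.3,"y": 0,"z": 0,"rx": 0,"ry": 0,"rz": 0,"jaw": 0},
    {"x": 0.2,"y": 0,"z": 0,"rx": 0,"ry": 0,"rz": 0,"jaw": 0},
    {"x": 0,"y": 0,"z": 0,"rx": 0,"ry": 0,"rz": 0,"jaw": 0},
    {"x": 0,"y": 0,"z": 0,"rx": 0,"ry": 0,"rz": 0,"jaw": 0}
  ]
}}

```text
clock: 45.35
tool_pos: [0.5723, 0.0719, 0.1019]
eef_rot: [1.0, 0.015, -0.0, -0.001]
contact_force: [-5.1, -0.5, 4.0]
opening: 0.007
finger_force: 2.6
```

Request:
{"fn": "send_rows", "kwargs": {
  "motion": [
    {"x": 0.2,"y": 0,"z": 0,"rx": 0,"ry": 0,"rz": 0,"jaw": 0},
    {"x": 0.2,"y": 0,"z": 0,"rx": 0,"ry": 0,"rz": 0,"jaw": 0},
    {"x": 0.2,"y": 0,"z": 0,"rx": 0,"ry": 0,"rz": 0,"jaw": 0},
    {"x": 0,"y": 0,"z": 0,"rx": 0,"ry": 0,"rz": 0,"jaw": 0},
    {"x": 0,"y": 0,"z": 0,"rx": 0,"ry": 0,"rz": 0,"jaw": 0}
  ]
}}

```text
clock: 45.85
tool_pos: [0.5722, 0.0718, 0.1018]
eef_rot: [1.0, 0.015, -0.006, 0.001]
contact_force: [-18.8, -1.6, 15.6]
opening: 0.008
finger_force: 9.8
```

It is against the stop: no travel at 19 N. Backing off, then checking against the first pictures.

Request:
{"fn": "send_rows", "kwargs": {
  "motion": [
    {"x": -2,"y": 0,"z": 0,"rx": 0,"ry": 0,"rz": 0,"jaw": 0},
    {"x": -4,"y": 0,"z": -1,"rx": 0,"ry": 0,"rz": 0,"jaw": 0},
    {"x": -4,"y": 0,"z": -4,"rx": 0,"ry": 0,"rz": 0,"jaw": 0},
    {"x": -2,"y": 0,"z": -4,"rx": 0,"ry": 0,"rz": 0,"jaw": 0},
    {"x": 0,"y": 0,"z": -3,"rx": 0,"ry": 0,"rz": 0,"jaw": 0}
  ]
}}

```text
clock: 46.35
tool_pos: [0.462, 0.0688, 0.219]
eef_rot: [1.0, 0.016, 0.001, -0.001]
contact_force: [1.5, -0.1, -0.7]
opening: 0.003
finger_force: 0.0
```

Request:
{"fn": "send_rows", "kwargs": {
  "motion": [
    {"x": 0,"y": 0,"z": 0,"rx": 0,"ry": 0,"rz": 0,"jaw": 0},
    {"x": 0,"y": 0,"z": 0,"rx": 0,"ry": 0,"rz": 0,"jaw": 0},
    {"x": 0,"y": 0,"z": 0,"rx": 0,"ry": 0,"rz": 0,"jaw": 0},
    {"x": 0,"y": 0,"z": 0,"rx": 0,"ry": 0,"rz": 0,"jaw": 0},
    {"x": 0,"y": 0,"z": 0,"rx": 0,"ry": 0,"rz": 0,"jaw": 0}
  ]
}}

```text
clock: 46.85
tool_pos: [0.4637, 0.0686, 0.2163]
eef_rot: [1.0, 0.014, -0.0, -0.001]
contact_force: [0.5, 0.5, 0.2]
opening: 0.006
finger_force: 0.0
```

Run:
```python
from h import *
yp()
for nm,b in (('side',(185,180,255,270)),('top',(165,160,262,182))):
    n=snap(nm)['img']; o=cv2.cvtColor(cv2.imread(f'pics/{nm}0.png'),cv2.COLOR_BGR2RGB); x0,y0,x1,y1=b
    A=[blobs(i,115,smin=90,vmin=35)[1][y0:y1,x0:x1] for i in (o,n)]
    print(nm,[a.sum() for a in A],[cv2.boundingRect(cv2.findNonZero(a)) for a in A],'differ',(A[0]!=A[1]).sum())
    for hue,l in ((0,'red'),(60,'green')):
        m=blobs(n,hue,5)[0]; print(l,[(c.tolist(),t[4]) for c,t in m if x0<c[0]<x1 and y0<c[1]<y1])
```

```text
46.9 [0.4637 0.0686 0.2163] yaw 0.029 pitch -0.000 y.z -0.002 F [0.5 0.5 0.2] ff 0.0 open cm 0.05
side [np.uint64(1261), np.uint64(1468)] [(8, 2, 54, 77), (7, 2, 55, 77)] differ 207
red []
green []
top [np.uint64(400), np.uint64(494)] [(6, 8, 84, 10), (6, 8, 84, 11)] differ 216
red []
green []
```

The bin is shut, with the tab and panel outline as at the start. I verify the trays once more and hand in.

Run:
```python
from h import *
t=snap('top'); ok=[]
for h,tr in ((0,'r'),(60,'g')):
    c0,yaw=TR[tr]
    for c,tt in blobs(t['img'],h,15)[0]:
        d=onz(t,*c,.037)[:2]-c0; a=d@[np.cos(yaw),np.sin(yaw)]; b=d@[-np.sin(yaw),np.cos(yaw)]
        if abs(a)<.065 and abs(b)<.015 and tt[4]<45: ok.append((tr,round(a*1000),round(b*1000)))
print(ok)
if len(ok)==6: print(finish_job())
```

```text
[('r', 45, 1), ('r', -9, -1), ('r', -52, -2), ('g', 45, 1), ('g', -8, 1), ('g', -52, 5)]
the job is handed in; nothing more can be done
None
```

The job is handed in: all six cubes are in their trays (three green, three red), the bin is shut again, and the beaker, tape roll and bottle were never touched; handing in returned no verdict.

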